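# Pack two reagent bottles in the cold carrier

### The job

Pack the two small reagent bottles for cold transport: lay the cold brick flat in the tray between its corner posts, set the bottle holder on the brick with its wells up, and stand one small bottle upright in each well. Then put the hood over everything and press it down until the catches at both ends of the tray have clicked over its flange. Keep all bottles upright and leave the large bottles where they are.

Things in the scene. Friction and masses are not known exactly. Their poses are not given: they have to be found in the camera images.
- tray: Grey tray, immovable; origin under its centre on the bench. Deck 104 (x) by 156 mm (y), top 14 mm above the bench. Four L-shaped corner posts, tops at 54 mm (upper 12 mm sloped lead-in), bound a pocket 62 x 124 mm for brick and holder; outside 74 x 136. Long sides open between the posts: fingers closing along x have room. Sprung catches at y = +-86 mm, 43 mm high; whole length 206 mm.
- cold_brick: Flat blue cold brick, 54 (x) by 116 (y) by 26 mm high, 0.25 to 0.5 kg; its upper 4 mm is a pad 44 x 106 mm, full width up to 22 mm. Origin: centre of its underside, z up. Grasp across the 54 mm. In the tray (y along the tray's y, either end first) its underside is 14 mm above the bench.
- holder: Black bottle holder, a block 54 (x) by 116 (y) by 30 mm high, 0.18 kg, with two round wells in its top, 42 mm wide, 16 mm deep, centred at y = +30 and -30 mm. Origin: centre of its underside, z up. Grasp across the 54 mm. On the brick (either end first) its underside is 40 mm, its top 70 mm above the bench.
- bottle_small: Small white bottle with red screw cap, to be packed: 34 mm wide, 62 mm tall, standing; body straight to about 40 mm, cap 22 mm wide from 45 mm up. Origin: centre of its base, z up. Either well will do; in a well its base is 54 mm above the bench.
- bottle_small_b: Small amber bottle with white screw cap, to be packed: 34 mm wide, 60 mm tall, standing; body straight to about 40 mm, cap 22 mm wide from 43 mm up. Origin: centre of its base, z up. Either well will do.
- hood: White hood, open below: 90 (x) by 150 (y) by 112 mm high, walls 3 mm, foot flange 98 x 164 x 5 mm; 0.3 kg; origin: centre of underside. Lift by the grey bar on top: along y, 14 mm thick, 70 long, 127 to 143 mm up. Home: underside 14 mm above bench; it first stops about 20 mm higher on the catches; 8 to 20 N press it home if centred within 3 mm. Bottle tops stand at 116 mm.
- catch_left (a joint): Black spring-loaded catch sliding at the tray's +y end, in m: 0 at rest; pushed outward by the hood's flange (about 0.005, at most 0.0095) along its slanted front; springs back to 0 with its hook (20 mm above the bench) over the flange when the hood is home: the click.
- catch_right (a joint): Sprung catch at the tray's -y end, likewise.
- bottle_white: Leave alone: large white bottle with blue cap, 54 mm wide, 106 mm tall, standing loose amid the work (a like one by the back wall is fixed). Origin: centre of its base.
- bottle_amber: Leave alone: large amber bottle with black cap, 58 mm wide, 116 mm tall, standing loose amid the work (a like one by the back wall is fixed). Origin: centre of its base.
Mind the look-alikes: they are no part of the job. Leave any yellow look-alike of the bottle_small_b alone.

How it is judged:
By the outcome, as a careful person would: the job done as asked, in the order asked, and still so for the second after the job is handed in, with the robot touching nothing.
It also fails if it takes over 128 s, if anything falls off the work surface, if the arm or the gripper's body presses on something with over 40 N, if the wrist force passes 120 N, or if a joint passes its speed limit or range.

### The arm

A 6-joint arm with a two-finger parallel gripper is mounted at the origin on a cart in front of the work surface, level with it; the furniture and walls round the work are solid. World frame = base frame: x ahead of the robot, y to its left, z up, the work surface at z = 0. Lengths are in m, angles in rad, forces in N, time in s.
With the tool pointing down it reaches from about 0.325 to 0.875 m from the base axis. Payload 4.4 kg.
Tool frame: the origin (TCP) lies at the very end of the fingers, on their centre line; the grasp point (between the pads) lies 19 mm behind it; z points along the fingers, y is the direction in which the jaws open and shut (so a half turn about z gives the same grasp; the last joint's range is limited). The gripper opens to 85 mm and grips with 20 to 120 N. Pads are 22 mm wide; open, the fingers measure 114 mm over their backs; the gripper's body (76 mm by 85 mm) begins 54 mm behind the grasp point. The pads swing forward as they close: fully open they stand 13 mm farther back than shut.
Start: joints at [1.089, 0.207, 1.542, -0, 1.393, -0.15], TCP at [0.187, 0.544, 0.231] pointing down, gripper open.
Joint ranges: [-2.73, 2.73], [-0.86, 2.22], [0.23, 2.46], [-1.11, 4.25], [0.08, 2.63], [-2.82, 2.82]. Speed limits (rad/s): [2.79, 2.79, 3.14, 3.14, 3.14, 3.14].

### API

Orientations are given as [roll, pitch, yaw] about the fixed x, y, z axes, in that order (R = Rz(yaw) Ry(pitch) Rx(roll)).
In Python, from plant import bot, imaging, order gives the robot as it stands. The module is installed in compiled form; this text tells all that it offers.
- The arm moves only by the tool play_rows, never from a script. Its argument "plan" is a list of rows, each a list of 5 numbers: the shift along the tool's x, y, z in units of 50 mm (1.0 is 50 mm), then the turn about the tool's z in units of 8 degrees (1.0 is 8 degrees), then the opening in per cent of the stroke, from 0 (shut) to 100 (fully open). In form: [[x, y, z, twist, grip], ...]. A call has exactly 5 rows; each row is the pose to reach, as a shift and turn from the pose measured when the call began, along the tool's axes at that moment; what a row does not reach only later rows make up. A row lasts 1/10 s, in which the tool goes at most 50 mm and 8.59 degrees, less where a joint would pass 70% of its speed; a pose out of reach is approached as far as the arm can. A call with a gripper value outside its range is refused whole. The fingers move at their own pace and stop on an object; the grip force is fixed at half the most. Time passes only in rows, so rows that repeat a pose let the fingers close, or fill a call up. It gives the time, the measured TCP pose, the force and the opening at its end, in the units of the state.
- bot.state(): the state, without advancing time (a new reading comes with each control period).
- imaging.capture(name): name is "side" or "top"; returns the picture (400x640x3 uint8, blue, green, red); there is no depth.
- imaging.camera_model(name): a dict with "K" (3x3 intrinsics, pixels), "R" (3x3) and "t" (3): a world point X has camera coordinates R X + t. Camera axes: x right, y down, z forward; pixel columns grow to the right and rows downward; lengths in m; the calibration is good to about 2 mm. A picture is of the moment at which its call begins. camera_model takes no time and is no camera call.
- order.close_job(): hands the job in, once; it reports no verdict.
The state is a dict: "time_s": time; "joints": joint angles; "qd": joint speeds; "effort": joint torques, N m; "eef_pos": TCP position; "tool_rot": TCP orientation; "ft_force": force on the tool from outside, world axes, zero at the start; "torque": the same for the moment, N m; "grip_width": finger opening in m.
Only numpy, scipy, OpenCV 4.12 (cv2) and the standard library are available. Lean on these libraries where they do the work, as an engineer would, in place of code of your own. Each camera call takes 0.05 s, during which the arm holds its last target.

## Working session

There is one attempt and no reset: what is moved stays moved. The work goes in short steps, Python scripts to look and compute and a tool call to move; the robot and the scene stay as the last step left them, time stands still between calls to the robot, and variables do not carry over. Pictures are saved under pics/ and viewed, and the job is handed in when it is done.

Besides the shell and the picture viewer there is one more tool, called after "Request:" as name(argument=value, ...) on one line, values as JSON. play_rows: Moves the arm, as the interface text tells. Its arguments: {"type":"object","properties":{"plan":{"type":"array","items":{"type":"array","items":{"type":"number"}}}},"required":["plan"]}

```bash
ls; mkdir -p pics; python3 - <<'E'
from plant import bot,imaging,order
import cv2
print(bot.state())
for n in ("side","top"):
    im=imaging.capture(n); cv2.imwrite(f"pics/{n}0.png",im)
    print(n,imaging.camera_model(n))
E
```

```text
pics
{'time_s': 0.0, 'joints': array([ 1.08848407e+00,  2.07426668e-01,  1.54300457e+00, -2.90795451e-06,
        1.39349815e+00, -1.50519120e-01]), 'qd': array([ 9.01511967e-04, -9.52148672e-05,  1.41493096e-05,  1.49852487e-04,
        3.13800453e-04, -1.80463407e-04]), 'effort': array([ 2.79721298e-04, -3.83049309e+01, -2.91595852e+01, -9.13048120e-05,
        1.06759951e-02, -2.05372743e-05]), 'eef_pos': array([0.18695598, 0.54293304, 0.23009798]), 'tool_rot': array([-3.13928191e+00, -3.47568320e-04,  2.80979963e+00]), 'ft_force': array([0.2492657 , 0.81670776, 0.06434975]), 'torque': array([ 0.00586739,  0.03882133, -0.00070168]), 'grip_width': 0.08547506262649465}
side {'K': array([[363.50276049,   0.        , 318.21893653],
       [  0.        , 363.50276049, 204.46927587],
       [  0.        ,   0.        ,   1.        ]]), 'R': array([[-0.99010869, -0.13788694,  0.02592234],
       [-0.09443581,  0.51831423, -0.84996014],
       [ 0.10376248, -0.84400092, -0.52620889]]), 't': array([0.48386087, 0.08399514, 0.88434827])}
top {'K': array([[520.75262677,   0.        , 321.56492326],
       [  0.        , 520.75262677, 198.63925569],
       [  0.        ,   0.        ,   1.        ]]), 'R': array([[-0.02183428, -0.99975391,  0.00392295],
       [-0.99447926,  0.02131592, -0.10274545],
       [ 0.10263654, -0.00614467, -0.99469995]]), 't': array([0.02395239, 0.50731322, 1.27775512])}
```

View pics/side0.png

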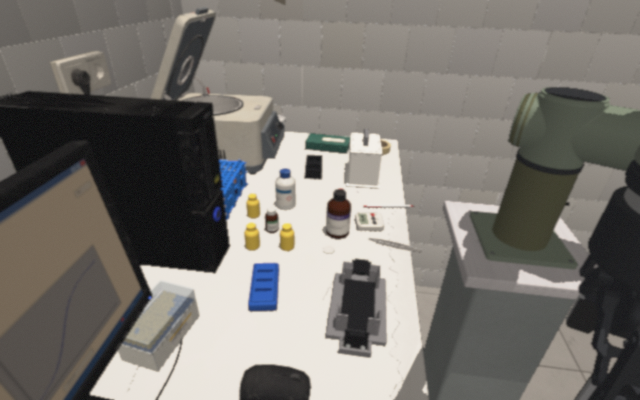

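View pics/top0.png

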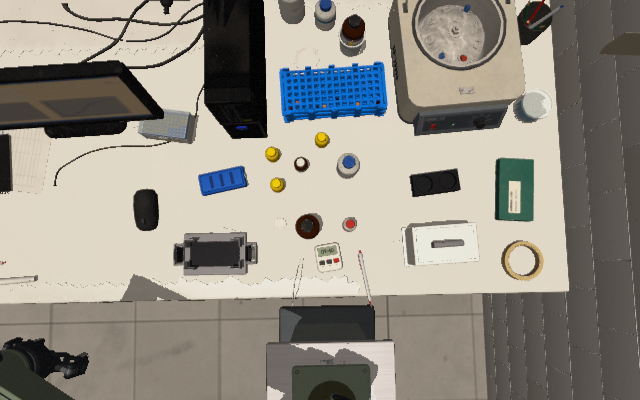

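```bash
cat > h.py <<'E'
import numpy as np, cv2
from plant import bot,imaging,order
C={n:imaging.camera_model(n) for n in ("side","top")}
def proj(n,X):
    c=C[n]; p=c["K"]@(c["R"]@np.asarray(X,float)+c["t"]); return p[:2]/p[2]
def ray(n,uv):
    c=C[n]; d=c["R"].T@np.linalg.solve(c["K"],[uv[0],uv[1],1.]); return -c["R"].T@c["t"],d
def atz(n,uv,z):
    o,d=ray(n,uv); return o+d*(z-o[2])/d[2]
def tri(s,t):
    P=[C[n]["K"]@np.c_[C[n]["R"],C[n]["t"]] for n in ("side","top")]
    X=cv2.triangulatePoints(P[0],P[1],np.array(s,float).reshape(2,1),np.array(t,float).reshape(2,1)).ravel()
    X=X[:3]/X[3]; return X, proj("side",X)-s, proj("top",X)-t
def crop(src,out,x0,y0,x1,y1,k):
    im=cv2.imread(src)[y0:y1,x0:x1]; im=cv2.resize(im,None,fx=k,fy=k,interpolation=cv2.INTER_CUBIC)
    for u in range((x0+9)//10*10,x1,10):
        cv2.line(im,((u-x0)*k,0),((u-x0)*k,6 if u%50 else 14),(0,0,255),1)
        if u%20==0: cv2.putText(im,str(u),((u-x0)*k,20),0,.35,(0,0,255),1)
    for v in range((y0+9)//10*10,y1,10):
        cv2.line(im,(0,(v-y0)*k),(6,(v-y0)*k),(0,0,255),1)
        if v%20==0: cv2.putText(im,str(v),(8,(v-y0)*k+4),0,.35,(0,0,255),1)
    cv2.imwrite(out,im)
def st():
    s=bot.state(); print("t",round(s["time_s"],2),"p",s["eef_pos"].round(4),"rpy",s["tool_rot"].round(4),"f",s["ft_force"].round(1),"g",round(s["grip_width"],4)); return s
E
python3 - <<'E'
from h import *
for n in C: print(n,-C[n]["R"].T@C[n]["t"])
crop("pics/top0.png","pics/t0a.png",160,120,360,280,4)
crop("pics/top0.png","pics/t0b.png",340,140,500,280,5)
crop("pics/side0.png","pics/s0a.png",230,160,400,310,4)
crop("pics/side0.png","pics/s0b.png",290,120,420,210,6)
crop("pics/side0.png","pics/s0c.png",310,240,400,360,5)
E
```

```text
side [0.39524483 0.76957297 0.52420163]
top [0.37389109 0.02098403 1.32301311]
```

View pics/t0a.png

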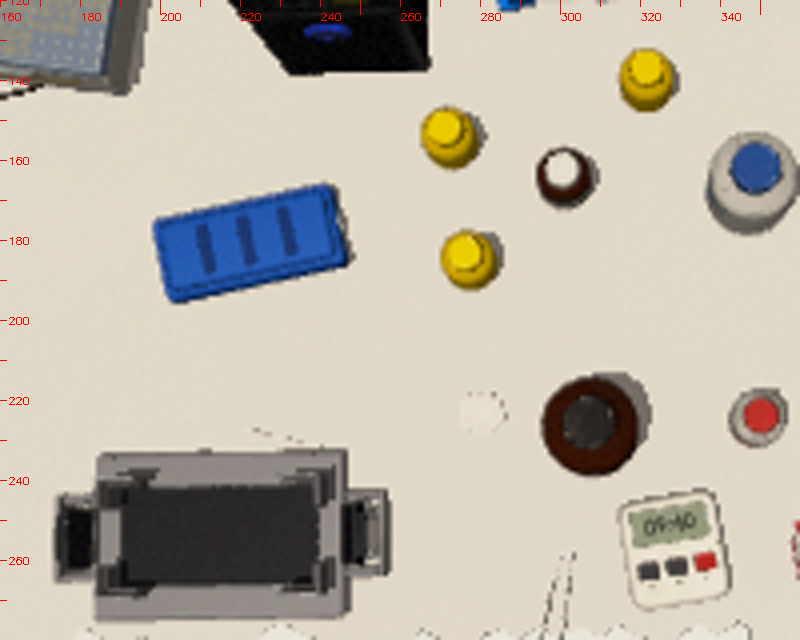

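View pics/t0b.png

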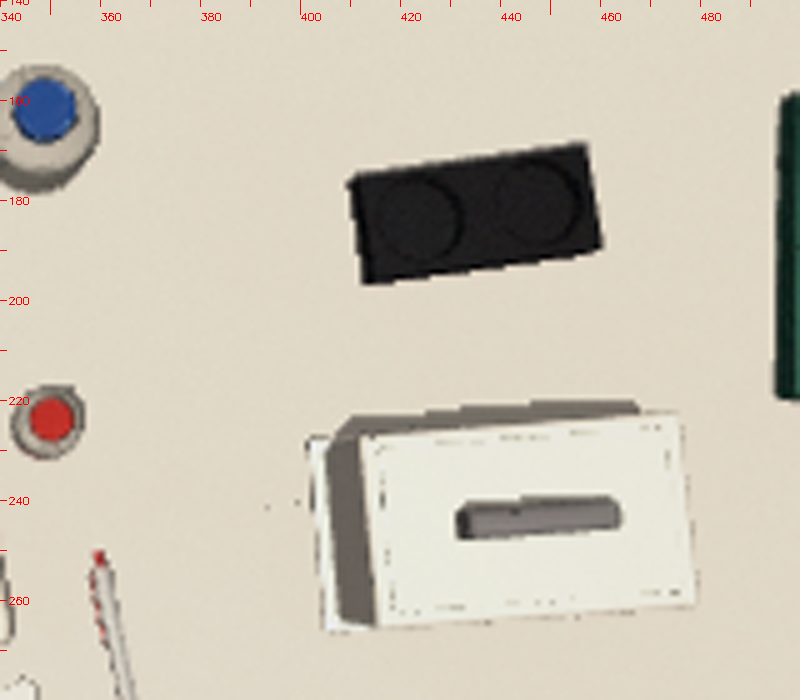

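View pics/s0a.png

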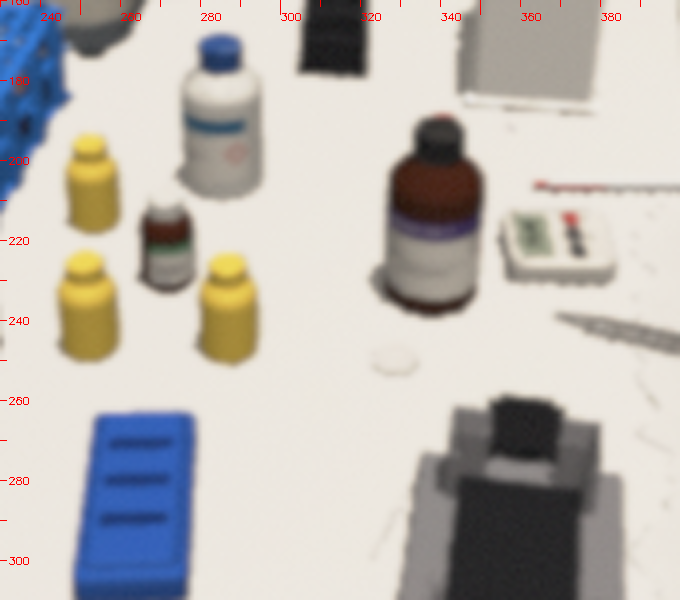

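View pics/s0b.png

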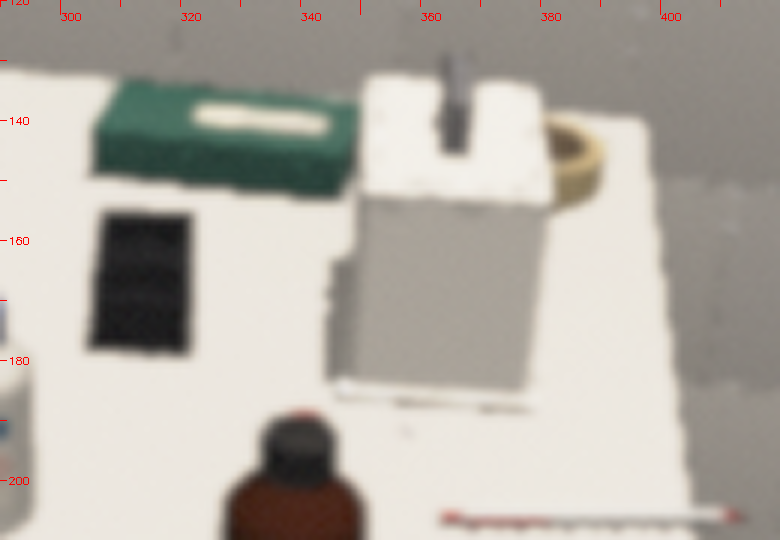

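View pics/s0c.png

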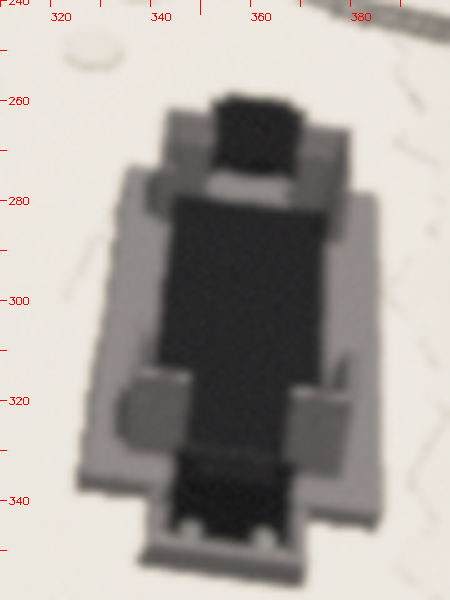

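```bash
cat > fit.py <<'E'
from h import *
from scipy.optimize import least_squares
def fit(name,pts,x0,z0=None):
    # pts: (cam, (u,v), local xyz); solves x,y,yaw[,z]
    def f(p):
        c,s=np.cos(p[2]),np.sin(p[2]); z=p[3]
        r=[]
        for n,uv,L in pts:
            X=[p[0]+c*L[0]-s*L[1],p[1]+s*L[0]+c*L[1],z+L[2]]
            r+=list((proj(n,X)-uv)*(1.0 if n=="top" else .7))
        return r
    for free in (0,1):
        g=(lambda p:f([*p,0.])) if not free else f
        r=least_squares(g,x0[:3] if not free else [*x0[:3],0.],x_scale=[.1,.1,1.]+([.1] if free else []))
        print(name,"free z" if free else "z=0   ",r.x.round(4),"deg",np.degrees(r.x[2]).round(2),"rms px",np.sqrt(np.mean(r.fun**2)).round(2))
    return r
def k4(a,k,x0,y0): return ((a[0]+.5)/k-.5+x0,(a[1]+.5)/k-.5+y0)
E
python3 - <<'E'
from fit import *
A=lambda *a:k4(a,4,160,120); B=lambda *a:k4(a,5,340,140); SA=lambda *a:k4(a,4,230,160); SB=lambda *a:k4(a,6,290,120); SC=lambda *a:k4(a,5,310,240)
bx=lambda a,b,z:(a,b,z)
# image left=+y, image up=+x in top
q=[("top",A(155,222),(.027,.058,.022)),("top",A(332,184),(.027,-.058,.022)),("top",A(172,302),(-.027,.058,.022)),("top",A(348,265),(-.027,-.058,.022)),
 ("side",SA(97,414),(.027,-.058,.022)),("side",SA(195,414),(-.027,-.058,.022)),("side",SA(78,574),(.027,.058,.022)),("side",SA(188,574),(-.027,.058,.022))]
fit("brick",q,[.42,.27,0])
q=[("top",B(350,180),(.027,.058,.03)),("top",B(587,143),(.027,-.058,.03)),("top",B(365,284),(-.027,.058,.03)),("top",B(602,250),(-.027,-.058,.03)),
 ("top",B(422,220),(0,.03,.03)),("top",B(537,203),(0,-.03,.03)),
 ("side",SB(102,213),(.027,-.058,.03)),("side",SB(193,213),(-.027,-.058,.03)),("side",SB(88,350),(.027,.058,0)),("side",SB(190,354),(-.027,.058,0))]
fit("holder",q,[.42,-.27,0])
q=[("top",B(457,523),(0,.035,.14)),("top",B(620,511),(0,-.035,.14)),("top",B(362,437),(.045,.075,.112)),("top",B(681,413),(.045,-.075,.112)),("top",B(378,627),(-.045,.075,.112)),("top",B(696,605),(-.045,-.075,.112)),
 ("side",SB(360,192),(.045,.075,.112)),("side",SB(549,204),(-.045,.075,.112)),("side",SB(333,400),(.049,.082,.0)),("side",SB(528,412),(-.049,.082,0))]
fit("hood",q,[.28,-.3,0])
q=[("top",A(97,455),(.052,.078,.014)),("top",A(347,450),(.052,-.078,.014)),("top",A(351,614),(-.052,-.078,.014)),("top",A(97,618),(-.052,.078,.014)),
 ("side",SC(128,165),(.052,-.078,.014)),("side",SC(376,193),(-.052,-.078,.014)),("side",SC(78,474),(.052,.078,.014)),("side",SC(381,512),(-.052,.078,.014))]
fit("tray",q,[.27,.27,0])
print("white cap",atz("top",A(760,414),.062), atz("top",B(49,419),.062),"side vis",proj("side",atz("top",A(760,414),.062)))
print("amber s cap",atz("top",A(562,169),.060), tri(SA(166,200),A(562,169)))
for n,p,z in (("y1",A(445,129),.06),("y2",A(466,252),.06),("y3",A(647,68),.06),("amberL",A(588,420),.116),("whiteL",A(756,168),.106)): print(n,atz("top",p,z).round(4))
E
```

```text
brick z=0    [0.5589 0.2621 0.1978] deg 11.33 rms px 0.8
brick free z [ 0.5595  0.2615  0.198  -0.0037] deg 11.34 rms px 0.64
holder z=0    [ 0.5425 -0.2724  0.1209] deg 6.93 rms px 0.57
holder free z [ 0.5423 -0.2718  0.1209  0.0019] deg 6.93 rms px 0.55
hood z=0    [ 0.3882 -0.2706  0.0461] deg 2.64 rms px 0.54
hood free z [ 0.3882 -0.2709  0.0462 -0.0009] deg 2.65 rms px 0.53
tray z=0    [ 0.3766  0.2823 -0.0008] deg -0.05 rms px 0.72
tray free z [ 0.3766  0.2817 -0.0008 -0.0036] deg -0.04 rms px 0.54
white cap [ 0.44291509 -0.05348259  0.062     ] [ 0.44226048 -0.05291917  0.062     ] side vis [339.15748611 189.72197182]
amber s cap [0.59608557 0.06384041 0.06      ] (array([0.59573746, 0.06379887, 0.05746017]), array([-0.67624704, -0.11051527]), array([0.05759561, 0.31785587]))
y1 [0.6225 0.1353 0.06  ]
y2 [0.546  0.1234 0.06  ]
y3 [0.6581 0.0103 0.06  ]
amberL [0.4386 0.0495 0.116 ]
whiteL [ 0.5862 -0.0525  0.106 ]
```

```bash
cat >> h.py <<'E'
def go(x,y,z,yaw):
    s=st(); p=s["eef_pos"]; w=s["tool_rot"]
    from scipy.spatial.transform import Rotation as Ro
    R=Ro.from_euler("xyz",w).as_matrix()
    d=R.T@(np.array([x,y,z])-p)/.05
    tw=(w[2]-yaw+np.pi)%(2*np.pi)-np.pi
    print("shift units",d.round(2),"twist units",round(np.degrees(tw)/8,2), "dist rows",round(np.linalg.norm(d),1))
def box(im,n,pose,dx,dy,zs,k,x0,y0,col):
    x,y,a=pose; c,s=np.cos(a),np.sin(a)
    for z in zs:
        P=[proj(n,[x+c*i*dx-s*j*dy,y+s*i*dx+c*j*dy,z]) for i,j in ((1,1),(1,-1),(-1,-1),(-1,1))]
        P=[(((u-x0+.5)*k-.5),((v-y0+.5)*k-.5)) for u,v in P]
        cv2.polylines(im,[np.array(P).round().astype(int)],True,col,1)
E
python3 - <<'E'
from h import *
x0,y0,k=165,155,7
im=cv2.imread("pics/top0.png")[y0:y0+125,x0:x0+95]; im=cv2.resize(im,None,fx=k,fy=k,interpolation=cv2.INTER_CUBIC)[:, :]
im2=im
box(im2,"top",(.3766,.2823,-.0008),.052,.078,(.014,),k,x0,y0,(0,0,255))
box(im2,"top",(.3766,.2823,-.0008),.031,.062,(.014,),k,x0,y0,(0,255,0))
box(im2,"top",(.3766,.2823,-.0008),.037,.068,(.054,),k,x0,y0,(0,255,255))
box(im2,"top",(.5589,.2621,.1978),.027,.058,(.022,0),k,x0,y0,(0,0,255))
cv2.imwrite("pics/ov0.png",cv2.resize(im2,None,fx=.68,fy=.68))
print(atz("side",(220,268),0),atz("top",(240,138),0),atz("top",(267,138),0))
go(.559,.262,.10,1.769)
E
```

```text
[0.66803659 0.21892754 0.        ] [0.67238327 0.22005629 0.        ] [0.67092161 0.15034314 0.        ]
t 0.1 p [0.187  0.543  0.2302] rpy [-3.1395e+00 -3.0000e-04  2.8098e+00] f [-0.1 -0.1  0. ] g 0.0855
shift units [-8.87 -2.88  2.61] twist units 7.45 dist rows 9.7
```

View pics/ov0.png

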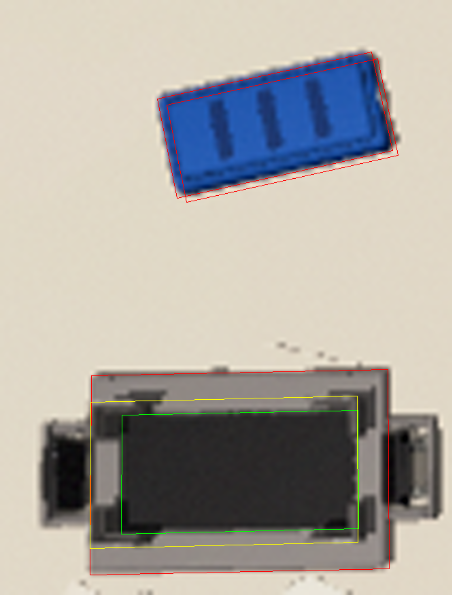

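Request:
play_rows(plan=[[-0.9, -0.29, 0, 0.8, 100], [-1.8, -0.58, 0.1, 1.6, 100], [-2.7, -0.87, 0.2, 2.4, 100], [-3.6, -1.16, 0.4, 3.2, 100], [-4.5, -1.45, 0.6, 4.0, 100]])

```text
time_s: 0.6
eef_pos: [0.3771, 0.3998, 0.1998]
tool_rot: [-3.14, 0.001, 2.247]
ft_force: [-0.3, -0.7, 0.9]
grip_width: 0.0856
```

```bash
python3 -c "
from h import *
go(.560,.2625,.10,1.769)"
```

```text
t 0.6 p [0.3771 0.3998 0.1998] rpy [-3.1397e+00  8.0000e-04  2.2470e+00] f [-0.3 -0.7  0.9] g 0.0856
shift units [-4.43  1.14  2.  ] twist units 3.42 dist rows 5.0
```

Request:
play_rows(plan=[[-0.95, 0.2, 0.35, 0.8, 100], [-1.9, 0.45, 0.75, 1.6, 100], [-2.85, 0.7, 1.15, 2.4, 100], [-3.7, 0.95, 1.6, 3.2, 100], [-4.43, 1.14, 2.0, 3.42, 100]])

```text
time_s: 1.1
eef_pos: [0.5602, 0.262, 0.0997]
tool_rot: [-3.14, 0.001, 1.767]
ft_force: [0.2, 0.3, 0.8]
grip_width: 0.0855
```

```bash
python3 -c "
from h import *
go(.560,.2625,.02,1.769)
for n in C: cv2.imwrite('pics/a1%s.png'%n,imaging.capture(n))
crop('pics/a1side.png','pics/a1s.png',220,180,340,330,4)
crop('pics/a1top.png','pics/a1t.png',160,120,300,240,5)
"
```

```text
t 1.1 p [0.5602 0.262  0.0997] rpy [-3.1404e+00  1.4000e-03  1.7666e+00] f [0.2 0.3 0.8] g 0.0855
shift units [ 0.01 -0.    1.59] twist units -0.02 dist rows 1.6
```

View pics/a1s.png

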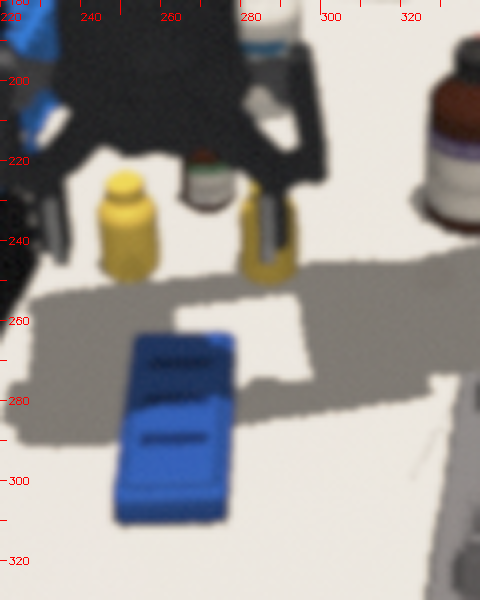

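View pics/a1t.png

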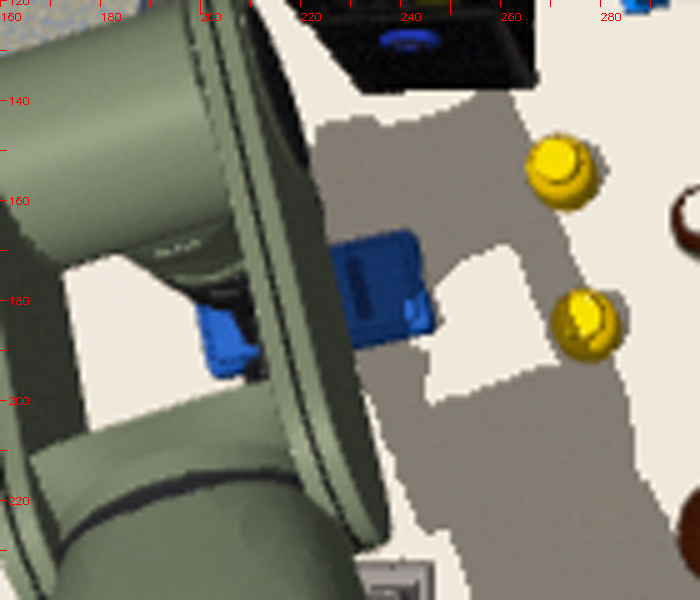

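Request:
play_rows(plan=[[0, 0, 0.5, 0, 100], [0.01, 0, 1.0, 0, 100], [0.01, 0, 1.4, 0, 100], [0.01, 0, 1.7, 0, 100], [0.01, 0, 1.86, 0, 100]])

```text
time_s: 1.7
eef_pos: [0.5579, 0.2585, 0.0013]
tool_rot: [-3.131, 0.004, 1.764]
ft_force: [-0.5, 0.6, -0.3]
grip_width: 0.0854
```

Request:
play_rows(plan=[[0, 0, 0.02, 0, 40], [0, 0, 0.02, 0, 40], [0, 0, 0.02, 0, 40], [0, 0, 0.02, 0, 40], [0, 0, 0.02, 0, 40]])

```text
time_s: 2.2
eef_pos: [0.5593, 0.2591, 0.0018]
tool_rot: [-3.135, 0.004, 1.764]
ft_force: [0.7, 0.5, 3.3]
grip_width: 0.0528
```

```bash
python3 -c "
from h import *
st()
for n in C: cv2.imwrite('pics/a2%s.png'%n,imaging.capture(n))
crop('pics/a2side.png','pics/a2s.png',220,220,320,330,6)
"
```

```text
t 2.2 p [0.5593 0.2591 0.0018] rpy [-3.1348  0.0037  1.764 ] f [0.7 0.5 3.3] g 0.0528
```

View pics/a2s.png

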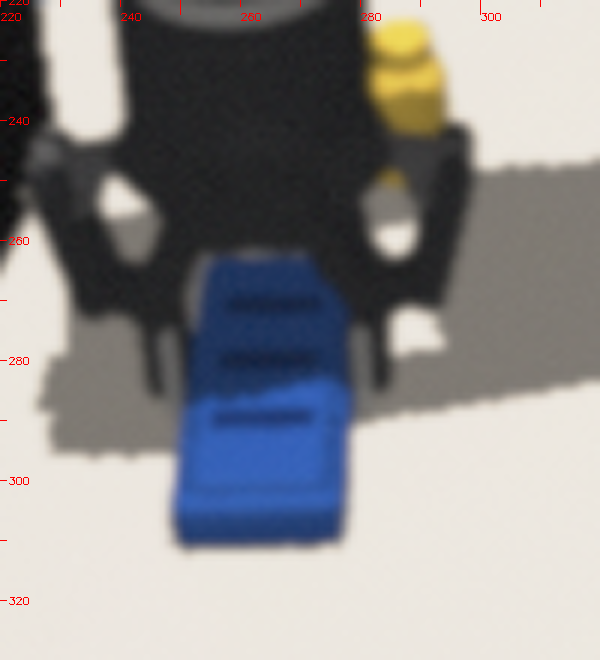

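Request:
play_rows(plan=[[0, 0, 0, 0, 40], [0, 0, -0.2, 0, 40], [0, 0, -0.6, 0, 40], [0, 0, -1.2, 0, 40], [0, 0, -1.8, 0, 40]])

```text
time_s: 2.8
eef_pos: [0.5574, 0.2587, 0.0907]
tool_rot: [-3.129, 0.004, 1.764]
ft_force: [1.0, -0.0, -4.6]
grip_width: 0.0525
```

```bash
python3 -c "
from h import *
go(.3766,.285,.10,1.5708)
for n in C: cv2.imwrite('pics/a3%s.png'%n,imaging.capture(n))
crop('pics/a3side.png','pics/a3s.png',200,180,320,330,4)
"
```

```text
t 2.8 p [0.5574 0.2587 0.0907] rpy [-3.1287  0.0045  1.7638] f [ 1.  -0.  -4.6] g 0.0525
shift units [ 1.21 -3.45 -0.15] twist units 1.38 dist rows 3.7
```

View pics/a3s.png

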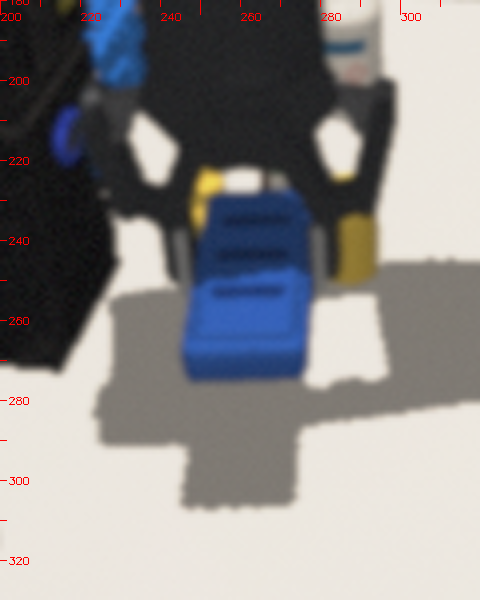

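```bash
python3 -c "
from h import *
st();imaging.capture('top');st();imaging.capture('top')
go(.3766,.285,.10,1.5708)
"
```

```text
t 2.9 p [0.5628 0.2604 0.0961] rpy [3.1405e+00 2.9000e-03 1.7639e+00] f [ 0.1  0.8 -3.6] g 0.0527
t 2.95 p [0.5611 0.2598 0.0935] rpy [-3.1385  0.0034  1.7638] f [ 0.1  0.4 -3.6] g 0.0526
t 3.0 p [0.5592 0.2593 0.0912] rpy [-3.1337  0.0039  1.7639] f [-0.3 -0.1 -4.6] g 0.0527
shift units [ 1.21 -3.49 -0.15] twist units 1.38 dist rows 3.7
```

```bash
python3 -c "
from h import *
for i in range(10): imaging.capture('top');s=st()
"
```

```text
t 3.05 p [0.5581 0.2589 0.0898] rpy [-3.1306  0.0042  1.7639] f [-1.2 -0.4 -5.6] g 0.0523
t 3.1 p [0.5575 0.2587 0.089 ] rpy [-3.129   0.0044  1.7639] f [-1.1 -0.7 -5.2] g 0.0527
t 3.15 p [0.5575 0.2587 0.0888] rpy [-3.1288  0.0044  1.7639] f [-0.   0.6 -4.4] g 0.0526
t 3.2 p [0.5577 0.2588 0.0889] rpy [-3.1292  0.0043  1.7639] f [-0.5  0.3 -4.6] g 0.0528
t 3.25 p [0.5581 0.2589 0.0893] rpy [-3.1299  0.0042  1.7638] f [ 0.3 -0.6 -4.2] g 0.0529
t 3.3 p [0.5585 0.2591 0.0897] rpy [-3.131   0.0041  1.7639] f [ 0.8 -0.5 -4.5] g 0.0526
t 3.35 p [0.5589 0.2592 0.0902] rpy [-3.1319  0.004   1.7639] f [-0.2  0.5 -4. ] g 0.0526
t 3.4 p [0.5592 0.2593 0.0906] rpy [-3.1327  0.0039  1.7639] f [ 0.1  0.1 -3.9] g 0.0525
t 3.45 p [0.5594 0.2594 0.091 ] rpy [-3.1333  0.0039  1.7639] f [ 0.3  0.2 -4. ] g 0.0527
t 3.5 p [0.5596 0.2594 0.0913] rpy [-3.1338  0.0038  1.7639] f [ 0.4 -0.2 -4.8] g 0.0525
```

Request:
play_rows(plan=[[0.2, -0.5, -0.05, 0.3, 40], [0.4, -1.1, -0.1, 0.6, 40], [0.6, -1.8, -0.15, 0.9, 40], [0.8, -2.4, -0.15, 1.2, 40], [1.0, -2.8, -0.15, 1.38, 40]])

```text
time_s: 4.0
eef_pos: [0.4102, 0.2815, 0.0995]
tool_rot: [-3.133, 0.006, 1.57]
ft_force: [0.2, 0.6, -4.0]
grip_width: 0.0528
```

```bash
python3 -c "
from h import *
go(.3766,.2795,.10,1.5708)
"
```

```text
t 4.0 p [0.4102 0.2815 0.0995] rpy [-3.1332  0.0057  1.5701] f [ 0.2  0.6 -4. ] g 0.0528
shift units [-0.04 -0.67 -0.  ] twist units -0.0 dist rows 0.7
```

Request:
play_rows(plan=[[-0.02, -0.3, 0, 0, 40], [-0.04, -0.55, 0, 0, 40], [-0.04, -0.67, 0, 0, 40], [-0.04, -0.67, 0, 0, 40], [-0.04, -0.67, 0, 0, 40]])

```text
time_s: 4.5
eef_pos: [0.3778, 0.2796, 0.1002]
tool_rot: [-3.135, 0.005, 1.57]
ft_force: [0.6, 0.2, -4.4]
grip_width: 0.0527
```

```bash
python3 -c "
from h import *
for i in range(3): imaging.capture('top')
for n in C: cv2.imwrite('pics/a4%s.png'%n,imaging.capture(n))
go(.3766,.2795,.10,1.5708)
crop('pics/a4side.png','pics/a4s.png',300,190,420,360,4)
crop('pics/a4top.png','pics/a4t.png',160,200,280,300,6)
"
```

```text
t 4.75 p [0.3774 0.2795 0.0998] rpy [-3.1335  0.0056  1.5696] f [ 0.4  0.1 -4. ] g 0.0525
shift units [ 0.   -0.02 -0.  ] twist units -0.01 dist rows 0.0
```

View pics/a4s.png

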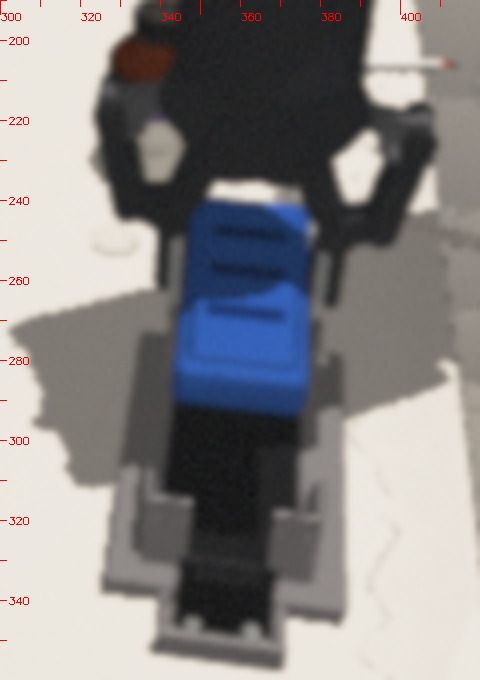

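View pics/a4t.png

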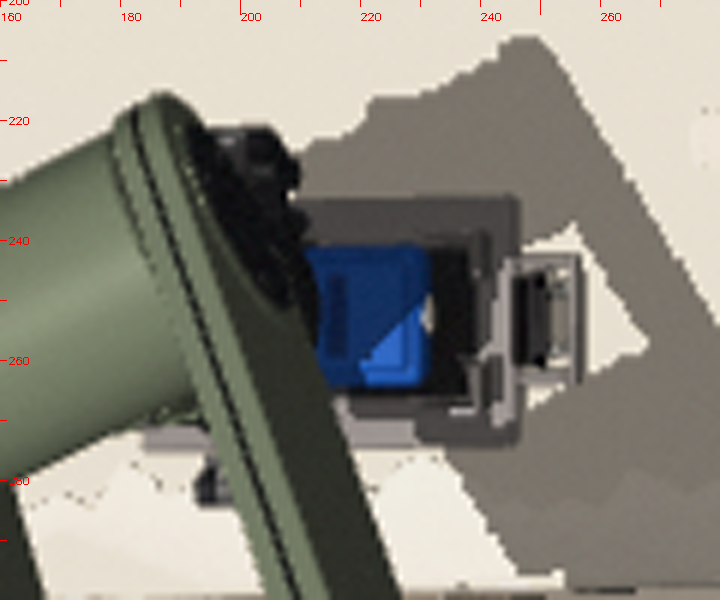

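```bash
python3 - <<'E'
from fit import *
S=lambda *a:k4(a,4,300,190); T=lambda *a:k4(a,6,160,200)
z=.098
q=[("top",T(431,244),(.027,-.058,.022+z)),("top",T(429,386),(-.027,-.058,.022+z)),
("side",S(176,375),(.027,.058,.022+z)),("side",S(304,387),(-.027,.058,.022+z)),("side",S(174,400),(.027,.058,z)),("side",S(302,415),(-.027,.058,z)),("side",S(198,203),(.027,-.058,.022+z)),("side",S(310,208),(-.027,-.058,.022+z))]
fit("brick",q,[.3766,.28,0])
E
```

```text
brick z=0    [0.378  0.2837 0.0019] deg 0.11 rms px 1.04
brick free z [ 0.378   0.2817  0.0021 -0.0037] deg 0.12 rms px 0.88
```

Request:
play_rows(plan=[[0, -0.02, 0.2, 0, 40], [0, -0.02, 0.45, 0, 40], [0, -0.02, 0.7, 0, 40], [0, -0.02, 0.9, 0, 40], [0, -0.02, 1.0, 0, 40]])

```text
time_s: 5.25
eef_pos: [0.3746, 0.2785, 0.0478]
tool_rot: [-3.13, 0.007, 1.57]
ft_force: [-0.4, 0.1, -4.8]
grip_width: 0.0527
```

Request:
play_rows(plan=[[0, 0, 0.1, 0, 40], [0, 0, 0.2, 0, 40], [0, 0, 0.3, 0, 40], [0, 0, 0.4, 0, 40], [0, 0, 0.4, 0, 40]])

```text
time_s: 5.75
eef_pos: [0.3739, 0.2781, 0.0272]
tool_rot: [-3.129, 0.008, 1.57]
ft_force: [-0.3, 0.4, -5.2]
grip_width: 0.0525
```

```bash
python3 -c "
from h import *
for i in range(3): imaging.capture('top')
go(.3766,.2795,.016,1.5708)
"
```

```text
t 5.9 p [0.3747 0.2785 0.0281] rpy [-3.1309  0.0069  1.5697] f [ 0.1  0.4 -4.5] g 0.0525
shift units [0.02 0.04 0.24] twist units -0.01 dist rows 0.2
```

Request:
play_rows(plan=[[0.01, 0.03, 0.06, 0, 40], [0.01, 0.03, 0.12, 0, 40], [0.01, 0.03, 0.18, 0, 40], [0.01, 0.03, 0.22, 0, 40], [0.01, 0.03, 0.24, 0, 40]])

```text
time_s: 6.4
eef_pos: [0.3757, 0.2787, 0.0158]
tool_rot: [-3.13, 0.007, 1.57]
ft_force: [-3.9, -1.8, 4.7]
grip_width: 0.0528
```

```bash
python3 -c "
from h import *
for i in range(3): imaging.capture('top')
go(.3766,.2795,.016,1.5708)
"
```

```text
t 6.55 p [0.3761 0.279  0.0161] rpy [-3.131   0.0068  1.5696] f [ 0.6 -0.1 -3.6] g 0.0526
shift units [0.01 0.01 0.  ] twist units -0.01 dist rows 0.0
```

Request:
play_rows(plan=[[0, 0, 0.02, 0, 40], [0, 0, 0.03, 0, 40], [0, 0, 0.03, 0, 80], [0, 0, 0.0, 0, 80], [0, 0, 0.0, 0, 80]])

```text
time_s: 7.05
eef_pos: [0.3769, 0.2794, 0.0166]
tool_rot: [-3.133, 0.006, 1.57]
ft_force: [-0.8, -0.1, -0.5]
grip_width: 0.0682
```

Request:
play_rows(plan=[[0, 0, -0.1, 0, 80], [0, 0, -0.5, 0, 80], [0, 0, -1.0, 0, 80], [0, 0, -1.8, 0, 80], [0, 0, -2.7, 0, 80]])

```text
time_s: 7.55
eef_pos: [0.377, 0.2796, 0.1521]
tool_rot: [-3.13, 0.007, 1.57]
ft_force: [0.5, 0.9, -0.8]
grip_width: 0.0684
```

```bash
python3 -c "
from h import *
go(.542,-.272,.14,1.692)
"
```

```text
t 7.55 p [0.377  0.2796 0.1521] rpy [-3.1301  0.0071  1.5696] f [ 0.5  0.9 -0.8] g 0.0684
shift units [-11.03   3.32   0.28] twist units -0.88 dist rows 11.5
```

Request:
play_rows(plan=[[-0.5, 0.1, -0.5, -0.2, 80], [-1.3, 0.3, -0.8, -0.4, 80], [-2.2, 0.6, -0.9, -0.6, 80], [-3.1, 0.9, -0.9, -0.8, 80], [-4.0, 1.2, -0.9, -0.88, 80]])

```text
time_s: 8.05
eef_pos: [0.4379, 0.0783, 0.199]
tool_rot: [-3.132, 0.006, 1.694]
ft_force: [1.8, 0.1, 0.9]
grip_width: 0.0685
```

```bash
python3 -c "
from h import *
go(.542,-.272,.14,1.692)
"
```

```text
t 8.05 p [0.4379 0.0783 0.199 ] rpy [-3.1319  0.0059  1.6938] f [1.8 0.1 0.9] g 0.0685
shift units [-7.2   1.22  1.21] twist units 0.01 dist rows 7.4
```

Request:
play_rows(plan=[[-0.95, 0.15, 0, 0, 80], [-1.9, 0.3, 0, 0, 80], [-2.85, 0.45, 0, 0, 80], [-3.8, 0.65, 0, 0, 80], [-4.7, 0.8, 0.1, 0, 80]])

```text
time_s: 8.55
eef_pos: [0.5075, -0.1527, 0.1963]
tool_rot: [-3.135, 0.007, 1.693]
ft_force: [1.7, 0.7, -0.6]
grip_width: 0.0683
```

```bash
python3 -c "
from h import *
go(.542,-.272,.11,1.692)
"
```

```text
t 8.55 p [ 0.5075 -0.1527  0.1963] rpy [-3.1346  0.0073  1.693 ] f [ 1.7  0.7 -0.6] g 0.0683
shift units [-2.44  0.41  1.74] twist units 0.01 dist rows 3.0
```

Request:
play_rows(plan=[[-0.85, 0.15, 0.4, 0, 90], [-1.7, 0.3, 0.8, 0, 90], [-2.3, 0.39, 1.2, 0, 90], [-2.44, 0.41, 1.6, 0, 90], [-2.44, 0.41, 1.74, 0, 90]])

```text
time_s: 9.05
eef_pos: [0.5409, -0.2727, 0.1075]
tool_rot: [-3.132, 0.005, 1.691]
ft_force: [0.1, 1.0, -0.4]
grip_width: 0.0764
```

```bash
python3 -c "
from h import *
for i in range(4): imaging.capture('top')
go(.542,-.272,.012,1.692)
cv2.imwrite('pics/a5.png',imaging.capture('side'));cv2.imwrite('pics/a5t.png',imaging.capture('top'))
crop('pics/a5.png','pics/a5s.png',270,90,400,200,6)
crop('pics/a5t.png','pics/a5t2.png',380,120,500,240,5)
"
```

```text
t 9.25 p [ 0.5425 -0.2713  0.1108] rpy [-3.1352  0.0077  1.694 ] f [ 0.3 -1.   0.6] g 0.0771
shift units [0.   0.   1.98] twist units 0.01 dist rows 2.0
```

View pics/a5s.png

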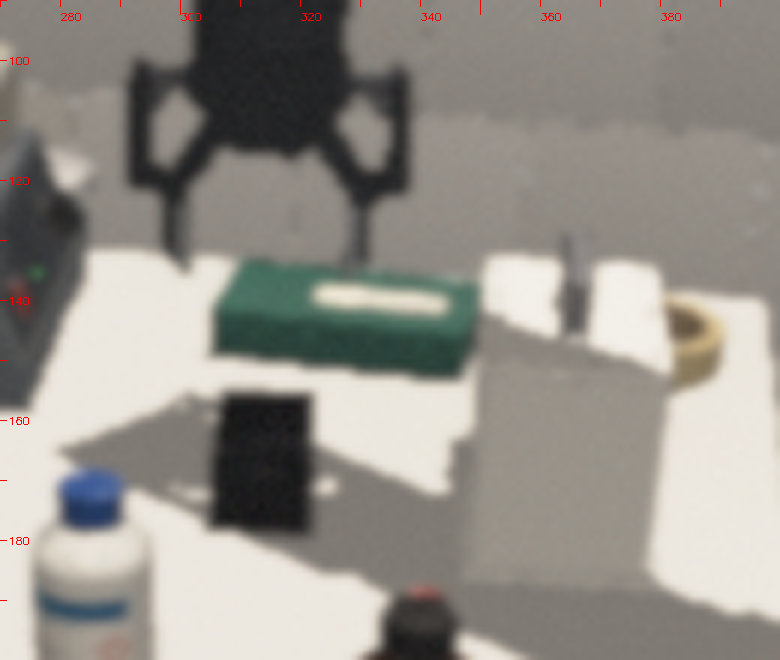

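View pics/a5t2.png

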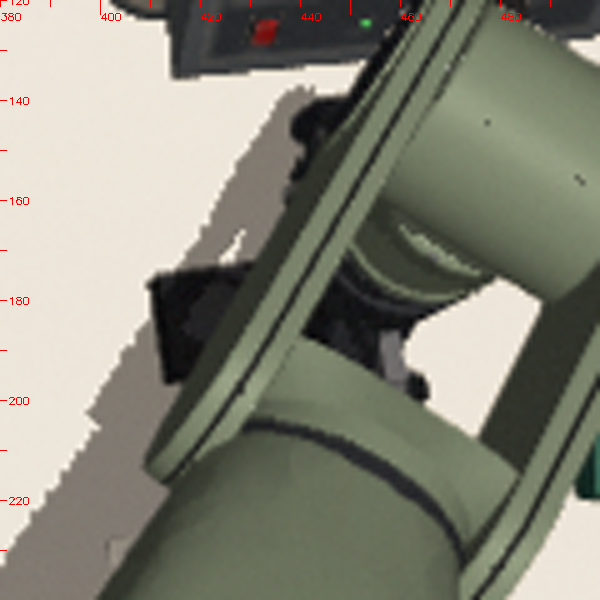

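Request:
play_rows(plan=[[0, 0, 0.4, 0, 90], [0, 0, 0.9, 0, 90], [0, 0, 1.4, 0, 90], [0, 0, 1.75, 0, 90], [0, 0, 1.9, 0, 90]])

```text
time_s: 9.85
eef_pos: [0.5422, -0.2713, 0.0159]
tool_rot: [-3.135, 0.008, 1.695]
ft_force: [-0.4, 0.6, -0.3]
grip_width: 0.0768
```

```bash
python3 -c "
from h import *
for i in range(4): imaging.capture('top')
go(.5425,-.272,.006,1.692)"
```

```text
t 10.05 p [ 0.5438 -0.2728  0.0181] rpy [-3.1383  0.0106  1.6947] f [ 0.3 -0.7  0.1] g 0.077
shift units [ 0.02 -0.02  0.24] twist units 0.02 dist rows 0.2
```

Request:
play_rows(plan=[[0.0, -0.02, 0.1, 0, 90], [0.0, -0.02, 0.2, 0, 90], [0.0, -0.02, 0.22, 0, 40], [0.0, -0.02, 0.22, 0, 40], [0.0, -0.02, 0.22, 0, 40]])

```text
time_s: 10.55
eef_pos: [0.5428, -0.2731, 0.0072]
tool_rot: [-3.139, 0.011, 1.695]
ft_force: [0.4, 0.2, 1.1]
grip_width: 0.0529
```

Request:
play_rows(plan=[[0, 0, 0, 0, 40], [0, 0, 0, 0, 40], [0, 0, 0, 0, 40], [0, 0, -0.2, 0, 40], [0, 0, -0.4, 0, 40]])

```text
time_s: 11.05
eef_pos: [0.5423, -0.2725, 0.0272]
tool_rot: [-3.137, 0.01, 1.695]
ft_force: [-0.3, 0.1, -1.3]
grip_width: 0.0528
```

```bash
python3 -c "
from h import *
for i in range(4): imaging.capture('top')
go(.5425,-.272,.006,1.692)"
```

```text
t 11.25 p [ 0.5433 -0.2732  0.028 ] rpy [-3.1397  0.0118  1.6946] f [ 1.1 -0.2 -1.7] g 0.0528
shift units [ 0.03 -0.01  0.44] twist units 0.02 dist rows 0.4
```

Request:
play_rows(plan=[[0, 0, -0.6, 0, 40], [0, 0, -1.4, 0, 40], [0, 0, -2.2, 0, 40], [0.1, 0, -2.8, 0, 40], [0.5, -0.1, -3.2, 0, 40]])

```text
time_s: 11.75
eef_pos: [0.5369, -0.2491, 0.1911]
tool_rot: [3.139, 0.016, 1.693]
ft_force: [0.3, 1.0, -2.4]
grip_width: 0.0529
```

```bash
python3 -c "
from h import *
go(.3766,.2815,.19,1.5708)"
```

```text
t 11.75 p [ 0.5369 -0.2491  0.1911] rpy [3.1392 0.016  1.693 ] f [ 0.3  1.  -2.4] g 0.0529
shift units [10.92 -1.89 -0.16] twist units 0.87 dist rows 11.1
```

Request:
play_rows(plan=[[0.6, -0.1, -0.1, 0.1, 40], [1.4, -0.25, -0.1, 0.2, 40], [2.3, -0.4, -0.1, 0.3, 40], [3.2, -0.55, -0.1, 0.4, 40], [4.1, -0.7, -0.1, 0.5, 40]])

```text
time_s: 12.25
eef_pos: [0.476, -0.0483, 0.1923]
tool_rot: [3.138, 0.015, 1.622]
ft_force: [-0.0, 1.0, -1.2]
grip_width: 0.0528
```

```bash
python3 -c "
from h import *
go(.3766,.2815,.19,1.5708)"
```

```text
t 12.25 p [ 0.476  -0.0483  0.1923] rpy [3.1384 0.0154 1.6217] f [-0.   1.  -1.2] g 0.0528
shift units [ 6.69 -1.65 -0.06] twist units 0.36 dist rows 6.9
```

Request:
play_rows(plan=[[0.9, -0.22, 0, 0.1, 40], [1.8, -0.45, 0, 0.2, 40], [2.7, -0.67, 0, 0.3, 40], [3.6, -0.9, 0, 0.36, 40], [4.4, -1.1, 0, 0.36, 40]])

```text
time_s: 12.75
eef_pos: [0.4085, 0.1704, 0.1886]
tool_rot: [3.138, 0.015, 1.572]
ft_force: [0.0, -0.2, -1.0]
grip_width: 0.053
```

```bash
python3 -c "
from h import *
go(.3766,.2815,.13,1.5708)"
```

```text
t 12.75 p [0.4085 0.1704 0.1886] rpy [3.1378 0.015  1.5717] f [ 0.  -0.2 -1. ] g 0.053
shift units [ 2.24 -0.64  1.14] twist units 0.01 dist rows 2.6
```

Request:
play_rows(plan=[[0.7, -0.2, 0.1, 0, 40], [1.4, -0.4, 0.4, 0, 40], [1.9, -0.57, 0.8, 0, 40], [2.2, -0.63, 1.05, 0, 40], [2.24, -0.64, 1.14, 0, 40]])

```text
time_s: 13.25
eef_pos: [0.3745, 0.2823, 0.128]
tool_rot: [3.141, 0.016, 1.575]
ft_force: [0.9, -0.5, -2.1]
grip_width: 0.0529
```

```bash
python3 -c "
from h import *
for i in range(4): imaging.capture('top')
go(.3766,.2815,.13,1.5708)
for n in C: cv2.imwrite('pics/a6%s.png'%n,imaging.capture(n))
crop('pics/a6side.png','pics/a6s.png',300,190,420,360,4)
crop('pics/a6top.png','pics/a6t.png',160,200,280,300,6)
"
```

```text
t 13.45 p [0.3771 0.281  0.1303] rpy [3.137  0.015  1.5711] f [ 0.2  0.1 -2.6] g 0.0532
shift units [ 0.01 -0.01  0.01] twist units 0.0 dist rows 0.0
```

View pics/a6s.png

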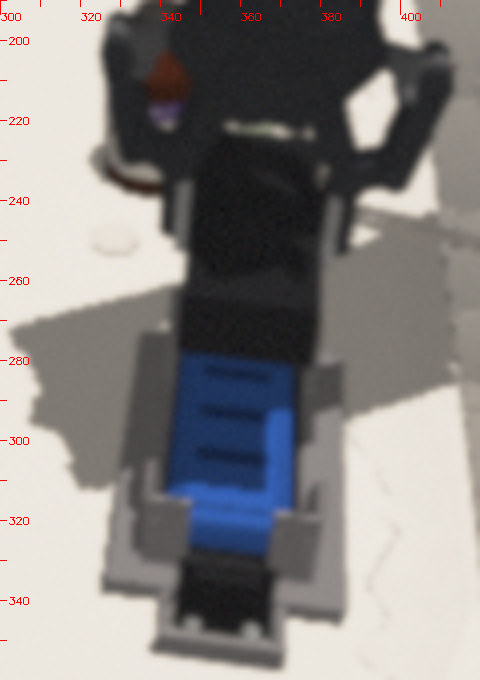

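View pics/a6t.png

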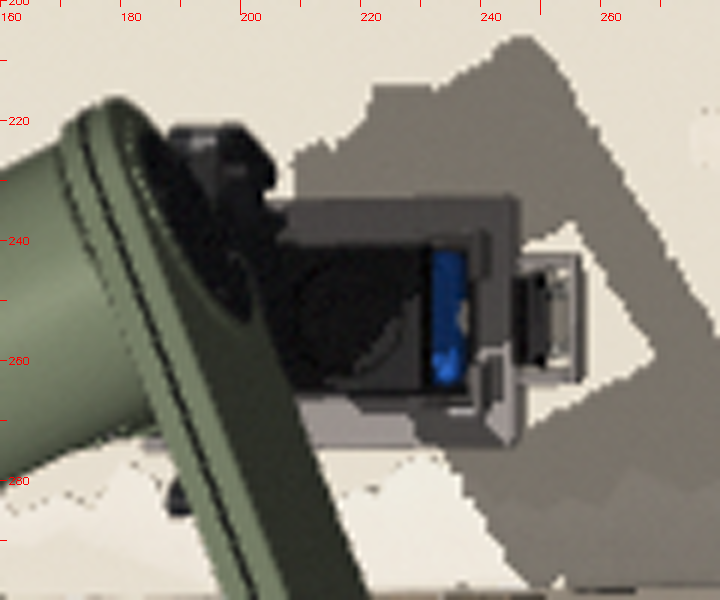

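```bash
python3 - <<'E'
from fit import *
S=lambda *a:k4(a,4,300,190); T=lambda *a:k4(a,6,160,200)
z=.123
q=[("top",T(433,245),(.027,-.058,.03+z)),("top",T(431,392),(-.027,-.058,.03+z)),
("side",S(183,291),(.027,.058,.03+z)),("side",S(315,303),(-.027,.058,.03+z)),("side",S(180,353),(.027,.058,z)),("side",S(308,365),(-.027,.058,z)),("side",S(198,135),(.027,-.058,.03+z))]
fit("holder",q,[.3766,.28,0])
E
```

```text
holder z=0    [0.3778 0.2769 0.0028] deg 0.16 rms px 0.79
holder free z [ 0.3778  0.2755  0.0026 -0.0029] deg 0.15 rms px 0.63
```

```bash
python3 - <<'E'
from fit import *
S=lambda *a:k4(a,4,300,190); T=lambda *a:k4(a,6,160,200)
print("holder right edge top",atz("top",T(432,310),.153),"if bottom vis",atz("top",T(432,310),.123))
print("brick right edge",atz("top",T(469,310),.036))
print("holder near bottom",atz("side",S(244,359),.123),"near top",atz("side",S(249,297),.153))
print("brick near top edge",atz("side",S(230,495),.036),atz("side",S(230,492),.036))
# holder original left/right edges 
B=lambda *a:k4(a,5,340,140)
print(atz("top",B(357,232),.03),atz("top",B(594,196),.03),"right bottom", atz("top",B(357,232),.0))
E
python3 -c "
from h import *
x0,y0,k=400,155,9
im=cv2.imread('pics/top0.png')[y0:y0+55,x0:x0+70]; im=cv2.resize(im,None,fx=k,fy=k,interpolation=cv2.INTER_CUBIC); im=cv2.convertScaleAbs(im,alpha=2.5)
box(im,'top',(.5425,-.272,.121),.027,.058,(0.03,),k,x0,y0,(0,0,255))
cv2.imwrite('pics/hov.png',im)"
```

```text
holder right edge top [0.38079977 0.2173024  0.153     ] if bottom vis [0.38097691 0.22233615 0.123     ]
brick right edge [0.3811601  0.22179368 0.036     ]
holder near bottom [0.37731818 0.33680384 0.123     ] near top [0.37809717 0.3345304  0.153     ]
brick near top edge [0.37610605 0.32818564 0.036     ] [0.37618535 0.32651605 0.036     ]
[ 0.53432095 -0.21160951  0.03      ] [ 0.54997547 -0.33129406  0.03      ] right bottom [ 0.53804318 -0.21700606  0.        ]
```

View pics/hov.png

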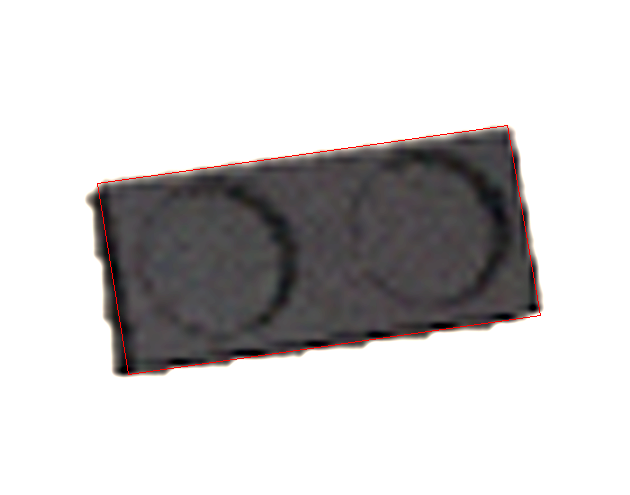

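Request:
play_rows(plan=[[0.06, -0.01, 0.15, 0, 40], [0.06, -0.01, 0.4, 0, 40], [0.06, -0.01, 0.7, 0, 40], [0.06, -0.01, 1.0, 0, 40], [0.06, -0.01, 1.2, 0, 40]])

```text
time_s: 14.05
eef_pos: [0.3764, 0.2824, 0.0687]
tool_rot: [3.139, 0.016, 1.57]
ft_force: [-0.0, -0.4, -1.9]
grip_width: 0.0524
```

```bash
python3 -c "
from h import *
for i in range(4): imaging.capture('top')
go(.3766,.284,.0475,1.5708)
cv2.imwrite('pics/a7.png',imaging.capture('side'))
cv2.imwrite('pics/a7t.png',imaging.capture('top'))
crop('pics/a7.png','pics/a7s.png',310,230,410,360,5)
crop('pics/a7t.png','pics/a7t2.png',160,200,280,300,6)
"
```

```text
t 14.25 p [0.3773 0.283  0.0704] rpy [3.1367 0.0147 1.5702] f [-0.2 -0.7 -0.9] g 0.0526
shift units [ 0.03 -0.02  0.46] twist units -0.0 dist rows 0.5
```

View pics/a7s.png

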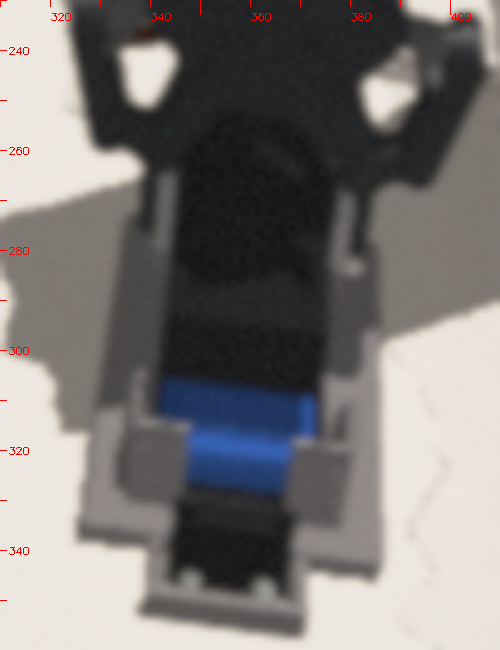

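View pics/a7t2.png

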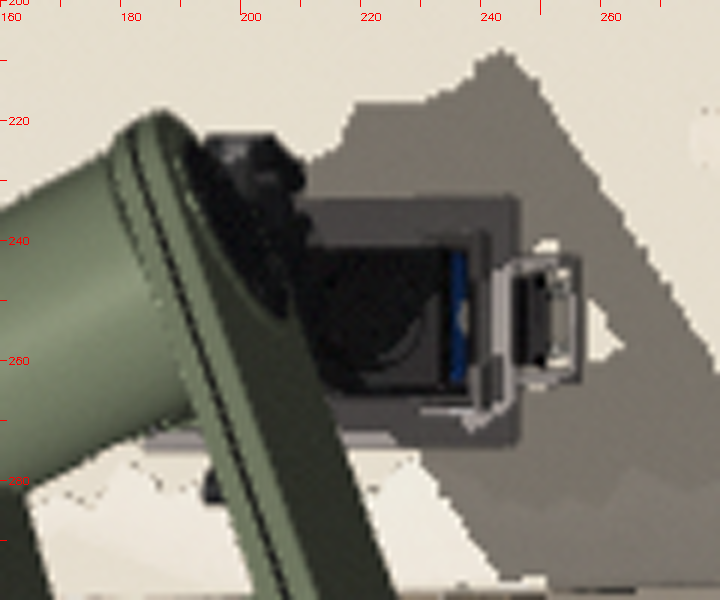

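Request:
play_rows(plan=[[0.0, -0.01, 0.08, 0, 40], [0.0, -0.01, 0.18, 0, 40], [0.0, -0.01, 0.28, 0, 40], [0.0, -0.01, 0.36, 0, 40], [0.0, -0.01, 0.42, 0, 40]])

```text
time_s: 14.85
eef_pos: [0.3774, 0.2831, 0.0497]
tool_rot: [3.136, 0.014, 1.57]
ft_force: [1.3, -0.3, -2.3]
grip_width: 0.0527
```

```bash
python3 -c "
from h import *
for i in range(4): imaging.capture('top')
go(.3766,.284,.0475,1.5708)
"
```

```text
t 15.05 p [0.3777 0.2832 0.0502] rpy [3.135  0.0138 1.5703] f [ 0.2  0.3 -1.7] g 0.0528
shift units [ 0.02 -0.02  0.05] twist units -0.0 dist rows 0.1
```

Nearly seated; lower the last bit and release.

Request:
play_rows(plan=[[0.0, -0.01, 0.03, 0, 40], [0.0, -0.01, 0.07, 0, 40], [0.0, -0.01, 0.07, 0, 40], [0.0, -0.01, 0.07, 0, 80], [0.0, -0.01, 0.05, 0, 80]])

```text
time_s: 15.55
eef_pos: [0.3774, 0.2833, 0.0478]
tool_rot: [3.135, 0.014, 1.57]
ft_force: [-0.2, -0.1, 0.4]
grip_width: 0.0683
```

Request:
play_rows(plan=[[0, 0, 0, 0, 80], [0, 0, -0.3, 0, 80], [0, 0, -0.8, 0, 80], [0, 0, -1.5, 0, 80], [-0.5, 0, -2.4, 0, 80]])

```text
time_s: 16.05
eef_pos: [0.3756, 0.2613, 0.1669]
tool_rot: [3.137, 0.014, 1.573]
ft_force: [0.1, 0.3, -0.3]
grip_width: 0.0682
```

```bash
python3 -c "
from h import *
st()
cv2.imwrite('pics/a8.png',imaging.capture('side'))
crop('pics/a8.png','pics/a8s.png',310,230,410,360,5)
go(.596,.064,.19,1.5708)
"
```

```text
t 16.05 p [0.3756 0.2613 0.1669] rpy [3.1369 0.0138 1.5729] f [ 0.1  0.3 -0.3] g 0.0682
t 16.1 p [0.3804 0.2601 0.1752] rpy [3.1234 0.0115 1.5715] f [2.7 0.6 3.5] g 0.0684
shift units [-3.93  4.31 -0.17] twist units 0.0 dist rows 5.8
```

View pics/a8s.png

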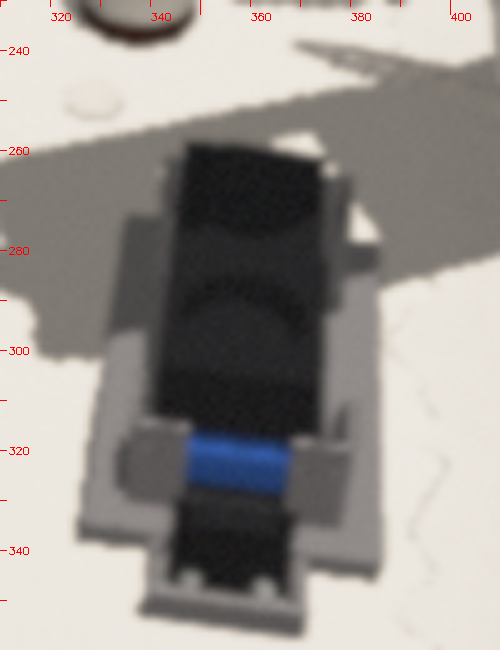

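```bash
python3 - <<'E'
from h import *
for z in (0,.2,.3,.35,.4,.45): print(z,proj("side",[.668,.219,z]).round(1),proj("top",[.668,.219,z]).round(1),proj("top",[.668,.15,z]).round(1))
go(.596,.064,.14,1.5708)
E
```

```text
0 [220. 268.] [240.4 139.7] [267.1 139.1]
0.2 [207.3 185. ] [226.7 120.1] [258.1 119.4]
0.3 [199.3 132.7] [217.9 107.5] [252.2 106.8]
0.35 [194.7 103.1] [212.8 100.3] [248.9  99.5]
0.4 [189.7  70.6] [207.2  92.3] [245.2  91.5]
0.45 [184.3  35. ] [201.   83.4] [241.   82.6]
t 16.1 p [0.3804 0.2601 0.1752] rpy [3.1234 0.0115 1.5715] f [2.7 0.6 3.5] g 0.0684
shift units [-3.92  4.29  0.83] twist units 0.0 dist rows 5.9
```

View pics/a1top.png

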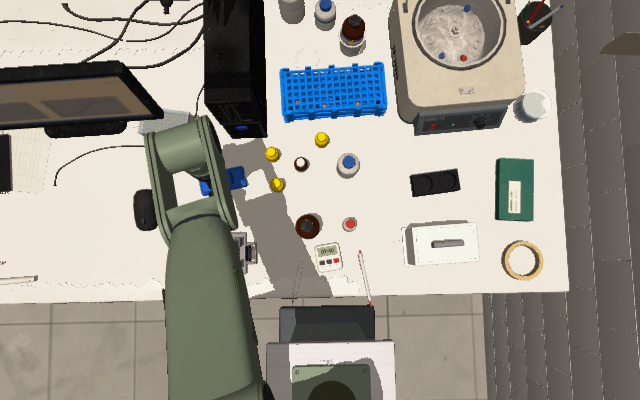

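View pics/a1side.png

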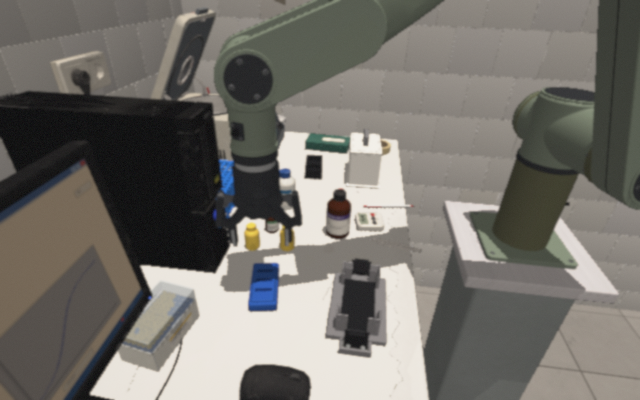

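```bash
python3 -c "
from h import *
for i in range(4): imaging.capture('top')
go(.596,.064,.14,1.5708)
cv2.imwrite('pics/a9t.png',imaging.capture('top'))
"
```

```text
t 16.3 p [0.3764 0.2605 0.1667] rpy [3.1343 0.0133 1.5699] f [-0.  -0.1 -0.4] g 0.0683
shift units [-3.92  4.39  0.62] twist units -0.01 dist rows 5.9
```

Request:
play_rows(plan=[[-0.4, 0.45, 0, 0, 75], [-1.0, 1.1, 0, 0, 75], [-1.6, 1.8, 0, 0, 75], [-2.2, 2.5, 0, 0, 75], [-2.8, 3.15, 0, 0, 75]])

```text
time_s: 16.85
eef_pos: [0.5331, 0.1192, 0.1661]
tool_rot: [3.14, 0.014, 1.571]
ft_force: [-0.2, 0.3, 0.6]
grip_width: 0.0643
```

```bash
python3 -c "
from h import *
go(.596,.064,.10,1.5708)
"
```

```text
t 16.85 p [0.5331 0.1192 0.1661] rpy [3.1404 0.0142 1.5707] f [-0.2  0.3  0.6] g 0.0643
shift units [-1.09  1.26  1.34] twist units -0.0 dist rows 2.1
```

Request:
play_rows(plan=[[-0.4, 0.45, 0.2, 0, 75], [-0.8, 0.9, 0.5, 0, 75], [-1.05, 1.2, 0.9, 0, 75], [-1.09, 1.26, 1.2, 0, 75], [-1.09, 1.26, 1.34, 0, 75]])

```text
time_s: 17.35
eef_pos: [0.5937, 0.064, 0.096]
tool_rot: [-3.136, 0.014, 1.57]
ft_force: [0.0, 0.0, -1.2]
grip_width: 0.0639
```

```bash
python3 -c "
from h import *
for i in range(4): imaging.capture('top')
go(.596,.064,.02,1.5708)
for n in C: cv2.imwrite('pics/b1%s.png'%n,imaging.capture(n))
crop('pics/b1side.png','pics/b1s.png',220,150,340,270,5)
crop('pics/b1top.png','pics/b1t.png',250,120,370,240,5)
"
```

```text
t 17.55 p [0.5954 0.0649 0.1   ] rpy [3.1411 0.014  1.5722] f [-0.1 -0.   0.3] g 0.064
shift units [0.   0.01 1.6 ] twist units 0.01 dist rows 1.6
```

View pics/b1s.png

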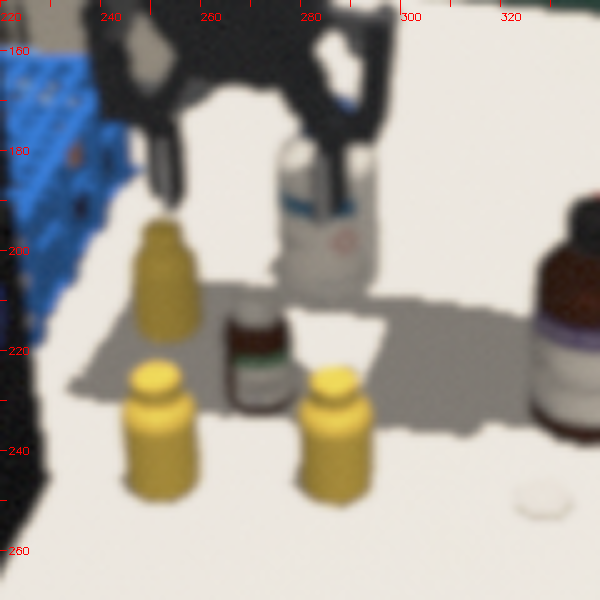

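View pics/b1t.png

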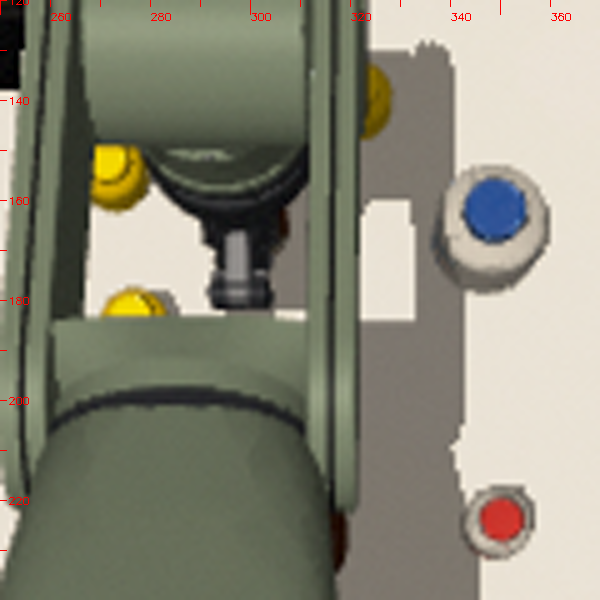

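```bash
python3 -c "
from h import *
print(atz('side',(270,229),0),proj('side',[.5957,.0638,0]),proj('side',[.5957,.0638,.06]),proj('top',[.5957,.0638,.0]),proj('top',[.5957,.0638,.06]))
crop('pics/top0.png','pics/amb.png',285,145,317,177,16)
"
```

```text
[0.59950107 0.06344271 0.        ] [271.47545357 229.24080227] [270.41771272 208.6124174 ] [301.00776275 166.06045324] [300.1442185  162.02966003]
```

View pics/amb.png

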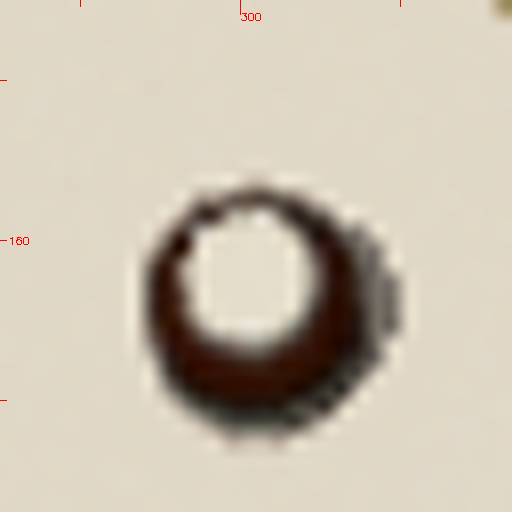

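Request:
play_rows(plan=[[0, 0.01, 0.3, 0, 75], [0, 0.01, 0.7, 0, 75], [0, 0.01, 1.1, 0, 75], [0, 0.01, 1.4, 0, 75], [0, 0.01, 1.56, 0, 75]])

```text
time_s: 18.15
eef_pos: [0.5959, 0.0638, 0.0212]
tool_rot: [3.141, 0.014, 1.572]
ft_force: [0.0, -1.1, 0.5]
grip_width: 0.064
```

```bash
python3 -c "
from h import *
for i in range(4): imaging.capture('top')
go(.596,.064,.02,1.5708)
cv2.imwrite('pics/b2side.png',imaging.capture('side'))
crop('pics/b2side.png','pics/b2s.png',220,150,340,270,5)
"
```

```text
t 18.35 p [0.5977 0.0636 0.0236] rpy [3.1376 0.0142 1.5721] f [0.4 0.7 0.4] g 0.0645
shift units [ 0.01 -0.03  0.07] twist units 0.01 dist rows 0.1
```

View pics/b2s.png

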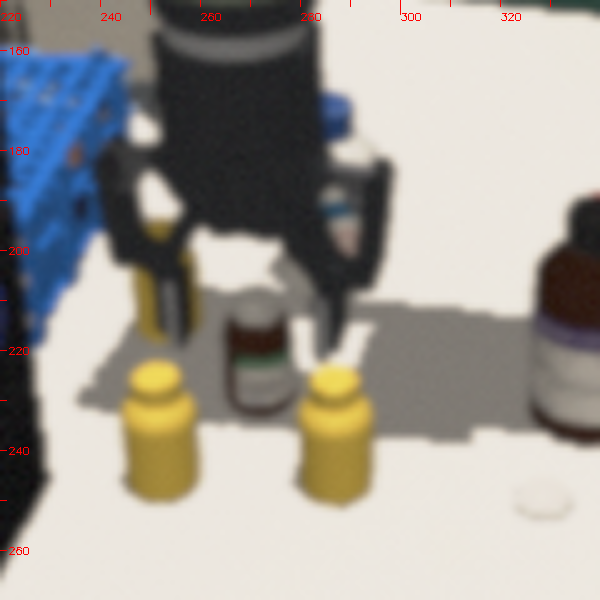

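Request:
play_rows(plan=[[0, -0.02, 0.07, 0, 75], [0, -0.02, 0.07, 0, 25], [0, -0.02, 0.07, 0, 25], [0, -0.02, 0.07, 0, 25], [0, -0.02, 0.07, 0, 25]])

```text
time_s: 18.9
eef_pos: [0.5978, 0.0634, 0.0213]
tool_rot: [3.135, 0.014, 1.572]
ft_force: [-0.1, -0.1, 3.4]
grip_width: 0.0314
```

Request:
play_rows(plan=[[0, 0, 0, 0, 25], [0, 0, 0, 0, 25], [0, 0, -0.2, 0, 25], [0, 0, -0.5, 0, 25], [0, 0, -0.8, 0, 25]])

```text
time_s: 19.4
eef_pos: [0.5977, 0.0641, 0.0626]
tool_rot: [3.135, 0.014, 1.572]
ft_force: [0.3, -0.1, 0.5]
grip_width: 0.0314
```

```bash
python3 -c "
from h import *
for i in range(3): imaging.capture('top')
go(.3766,.252,.19,1.5708)
cv2.imwrite('pics/b3side.png',imaging.capture('side'))
crop('pics/b3side.png','pics/b3s.png',220,130,340,270,5)
"
```

```text
t 19.55 p [0.5996 0.064  0.0639] rpy [3.1301 0.0145 1.572 ] f [ 0.  -0.2 -1.1] g 0.0314
shift units [ 3.73 -4.42 -2.63] twist units 0.01 dist rows 6.4
```

View pics/b3s.png

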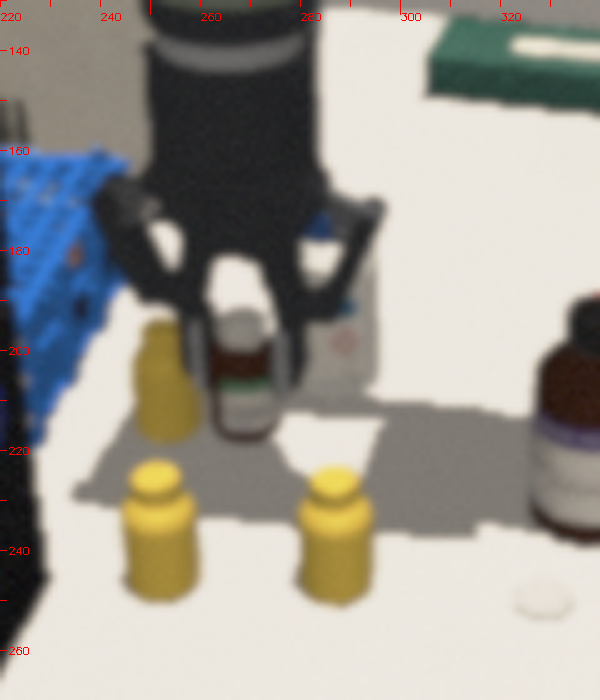

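```bash
python3 -c "
from h import *
cv2.imwrite('pics/b4t.png',imaging.capture('top'))
im=cv2.imread('pics/b4t.png'); im=cv2.convertScaleAbs(im,alpha=2.2); cv2.imwrite('pics/b4te.png',im)
crop('pics/b4te.png','pics/b4t2.png',165,215,265,285,8)
im=cv2.imread('pics/b3side.png'); im=cv2.convertScaleAbs(im,alpha=2.2); cv2.imwrite('pics/b4se.png',im)
crop('pics/b4se.png','pics/b4s2.png',310,230,410,360,5)
"
```

```text
(no output)
```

View pics/b4t2.png

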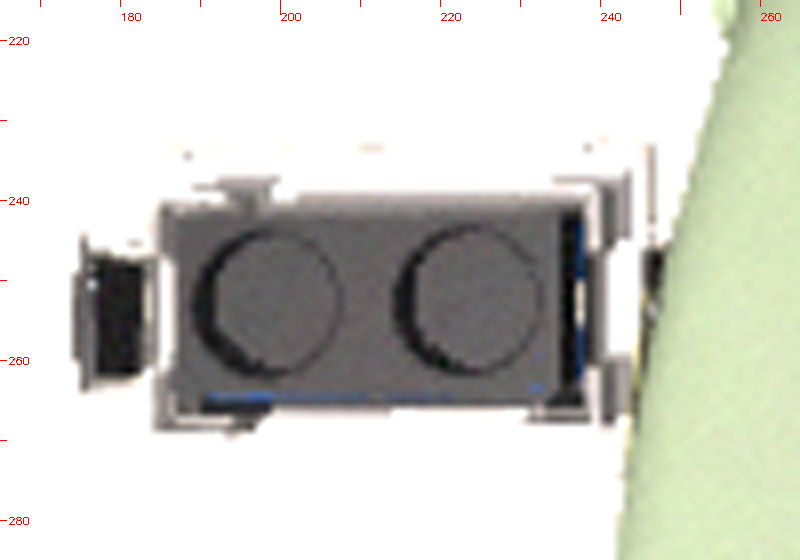

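View pics/b4s2.png

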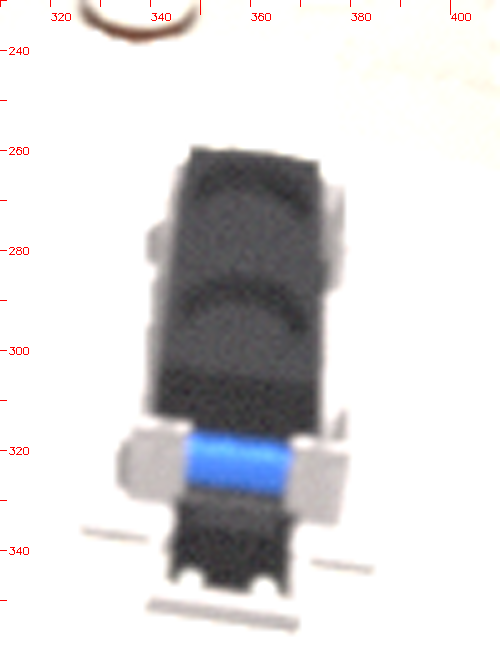

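```bash
python3 - <<'E'
from h import *
from fit import k4
T=lambda *a:k4(a,8,165,215)
for p in ((268,301),(468,299)): print(atz("top",T(*p),.07))
print("holder top corners", [atz("top",T(*p),.07).round(4) for p in ((175,212),(558,212),(558,407),(177,405))])
print("post outer", [atz("top",T(*p),.054).round(4) for p in ((157,430),(155,200),(630,178),(622,425))])
E
```

```text
[0.38080737 0.31132555 0.07      ]
[0.38009804 0.25159842 0.07      ]
holder top corners [array([0.4079, 0.3392, 0.07  ]), array([0.4054, 0.2246, 0.07  ]), array([0.3475, 0.2249, 0.07  ]), array([0.3505, 0.3383, 0.07  ])]
post outer [array([0.3429, 0.3484, 0.054 ]), array([0.4121, 0.3494, 0.054 ]), array([0.4157, 0.2053, 0.054 ]), array([0.3413, 0.2082, 0.054 ])]
```

Request:
play_rows(plan=[[0, 0, -0.5, 0, 25], [0, 0, -1.2, 0, 25], [0.3, -0.3, -1.9, 0, 25], [0.8, -0.8, -2.3, 0, 25], [1.3, -1.3, -2.4, 0, 25]])

```text
time_s: 20.15
eef_pos: [0.533, 0.1312, 0.1831]
tool_rot: [3.129, 0.014, 1.571]
ft_force: [-0.1, 0.4, -0.7]
grip_width: 0.0316
```

```bash
python3 -c "
from h import *
go(.379,.311,.17,1.5708)
"
```

```text
t 20.15 p [0.533  0.1312 0.1831] rpy [3.1294 0.0137 1.5705] f [-0.1  0.4 -0.7] g 0.0316
shift units [ 3.6  -3.08  0.18] twist units -0.0 dist rows 4.7
```

Request:
play_rows(plan=[[0.8, -0.7, 0, 0, 25], [1.6, -1.4, 0, 0, 25], [2.4, -2.1, 0.05, 0, 25], [3.1, -2.7, 0.1, 0, 25], [3.6, -3.08, 0.18, 0, 25]])

```text
time_s: 20.65
eef_pos: [0.3764, 0.3124, 0.1691]
tool_rot: [3.131, 0.014, 1.572]
ft_force: [-0.1, 0.2, -0.1]
grip_width: 0.0314
```

```bash
python3 -c "
from h import *
for i in range(6): imaging.capture('top')
go(.379,.311,.11,1.5708)
"
```

```text
t 20.95 p [0.3796 0.3104 0.1696] rpy [3.1294 0.0143 1.5698] f [-0.3 -0.6 -0.3] g 0.0313
shift units [ 0.03 -0.03  1.19] twist units -0.01 dist rows 1.2
```

Request:
play_rows(plan=[[0.02, -0.02, 0.2, 0, 25], [0.02, -0.02, 0.5, 0, 25], [0.02, -0.02, 0.9, 0, 25], [0.02, -0.02, 1.15, 0, 25], [0.02, -0.02, 1.29, 0, 25]])

```text
time_s: 21.45
eef_pos: [0.379, 0.3092, 0.1032]
tool_rot: [3.132, 0.016, 1.568]
ft_force: [1.3, -0.9, -0.0]
grip_width: 0.0312
```

```bash
python3 -c "
from h import *
for i in range(6): imaging.capture('top')
go(.379,.311,.0755,1.5708)
for n in C: cv2.imwrite('pics/b5%s.png'%n,cv2.convertScaleAbs(imaging.capture(n),alpha=1.6))
crop('pics/b5side.png','pics/b5s.png',310,220,410,350,6)
crop('pics/b5top.png','pics/b5t.png',165,215,265,285,8)
"
```

```text
t 21.75 p [0.3802 0.3109 0.106 ] rpy [3.1277 0.0133 1.5697] f [ 0.1  0.1 -0.4] g 0.0312
shift units [ 0.01 -0.03  0.61] twist units -0.01 dist rows 0.6
```

View pics/b5s.png

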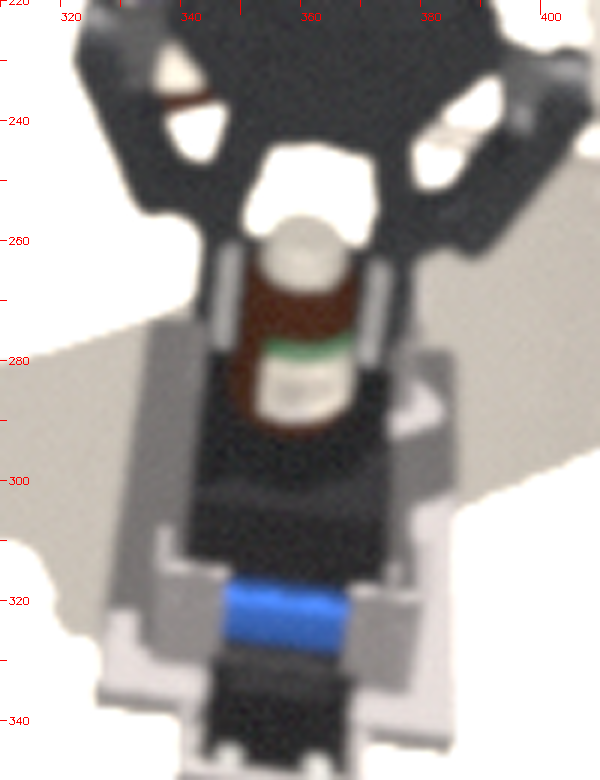

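View pics/b5t.png

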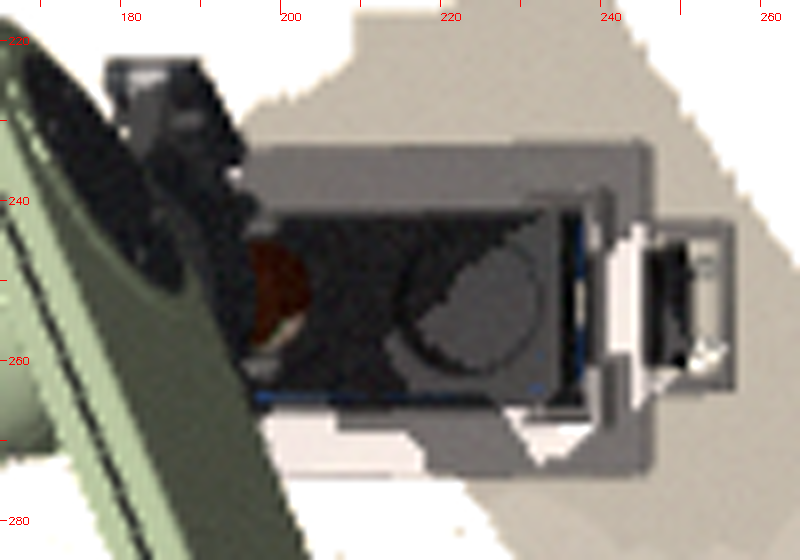

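```bash
python3 - <<'E'
from h import *
from fit import k4
T=lambda *a:k4(a,8,165,215)
S=lambda *a:k4(a,6,310,220)
for z in (.085,.1,.12): print(z,atz("top",T(312,295),z))
print("base near pt",atz("side",S(293,433),.085),"cap top",atz("side",S(305,235),.146), "body edges at z=.095",atz("side",S(232,395),.09),atz("side",S(357,395),.09))
print(proj("side",[.379,.3113,.145]),S(304,232))
E
```

```text
0.085 [0.38220466 0.29487188 0.085     ]
0.1 [0.38210393 0.2915534  0.1       ]
0.12 [0.38196963 0.28712876 0.12      ]
base near pt [0.37809577 0.32592144 0.085     ] cap top [0.38053991 0.31429781 0.146     ] body edges at z=.095 [0.39581349 0.31916315 0.09      ] [0.36120219 0.31340284 0.09      ]
[361.39647044 258.13386072] (360.25, 258.25)
```

Request:
play_rows(plan=[[0.01, 0, 0.12, 0, 25], [0.01, 0, 0.25, 0, 25], [0.01, 0, 0.38, 0, 25], [0.01, 0, 0.48, 0, 25], [0.01, 0, 0.56, 0, 25]])

```text
time_s: 22.35
eef_pos: [0.38, 0.3108, 0.077]
tool_rot: [3.129, 0.014, 1.57]
ft_force: [-0.1, -0.6, -0.8]
grip_width: 0.0314
```

```bash
python3 -c "
from h import *
for i in range(5): imaging.capture('top')
go(.379,.311,.0755,1.5708)
"
```

```text
t 22.6 p [0.3806 0.3111 0.0781] rpy [3.1275 0.0132 1.5699] f [-0.3 -0.4 -0.4] g 0.0314
shift units [-0.   -0.03  0.05] twist units -0.01 dist rows 0.1
```

Request:
play_rows(plan=[[0, 0, 0.02, 0, 25], [0, 0, 0.04, 0, 25], [0, 0, 0.06, 0, 25], [0, 0, 0.07, 0, 25], [0, 0, 0.07, 0, 25]])

```text
time_s: 23.1
eef_pos: [0.3808, 0.3111, 0.0752]
tool_rot: [3.127, 0.013, 1.57]
ft_force: [-1.5, -0.5, 5.2]
grip_width: 0.0314
```

```bash
python3 -c "
from h import *
for i in range(4): imaging.capture('top')
go(.379,.311,.0755,1.5708)
cv2.imwrite('pics/b6side.png',cv2.convertScaleAbs(imaging.capture('side'),alpha=1.6))
crop('pics/b6side.png','pics/b6s.png',310,220,410,350,6)
"
```

```text
t 23.3 p [0.3808 0.3111 0.0752] rpy [3.1272 0.0132 1.5699] f [-1.1 -1.4  5.6] g 0.0315
shift units [-0.   -0.04 -0.01] twist units -0.01 dist rows 0.0
```

View pics/b6s.png

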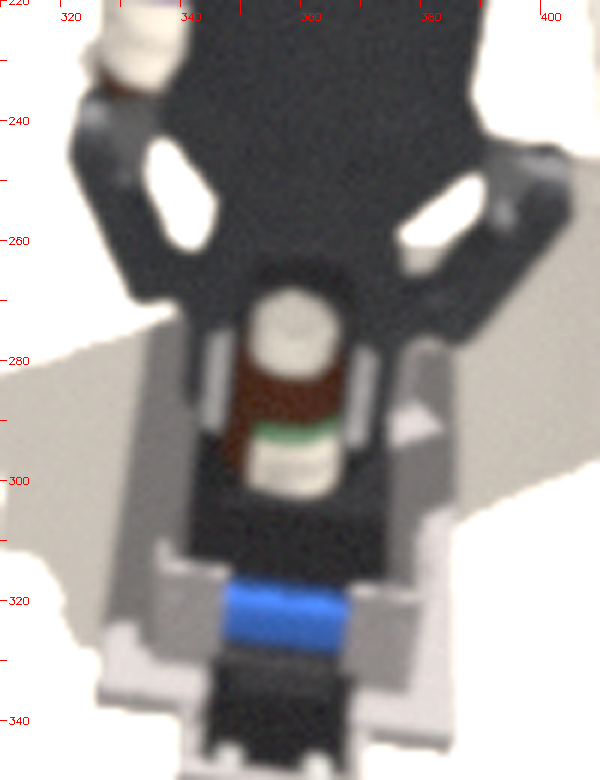

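Request:
play_rows(plan=[[0, 0, 0, 0, 45], [0, 0, 0, 0, 65], [0, 0, -0.02, 0, 65], [0, 0, -0.1, 0, 65], [0, 0, -0.3, 0, 65]])

```text
time_s: 23.85
eef_pos: [0.3798, 0.3109, 0.0897]
tool_rot: [3.129, 0.014, 1.57]
ft_force: [-0.4, 0.1, -0.3]
grip_width: 0.0554
```

Request:
play_rows(plan=[[0, 0, -0.3, 0, 70], [0, 0, -0.9, 0, 70], [0, 0, -1.6, 0, 70], [-0.5, 0.1, -2.0, 0, 70], [-1.3, 0.3, -2.2, 0, 70]])

```text
time_s: 24.35
eef_pos: [0.3949, 0.2489, 0.2047]
tool_rot: [3.123, 0.011, 1.574]
ft_force: [0.7, -1.5, 1.1]
grip_width: 0.06
```

```bash
python3 -c "
from h import *
go(.443,-.053,.19,1.5708)
cv2.imwrite('pics/b7side.png',cv2.convertScaleAbs(imaging.capture('side'),alpha=1.6))
crop('pics/b7side.png','pics/b7s.png',310,220,410,350,6)
"
```

```text
t 24.35 p [0.3949 0.2489 0.2047] rpy [3.1233 0.0113 1.5739] f [ 0.7 -1.5  1.1] g 0.06
shift units [-6.04  0.94  0.38] twist units 0.02 dist rows 6.1
```

View pics/b7s.png

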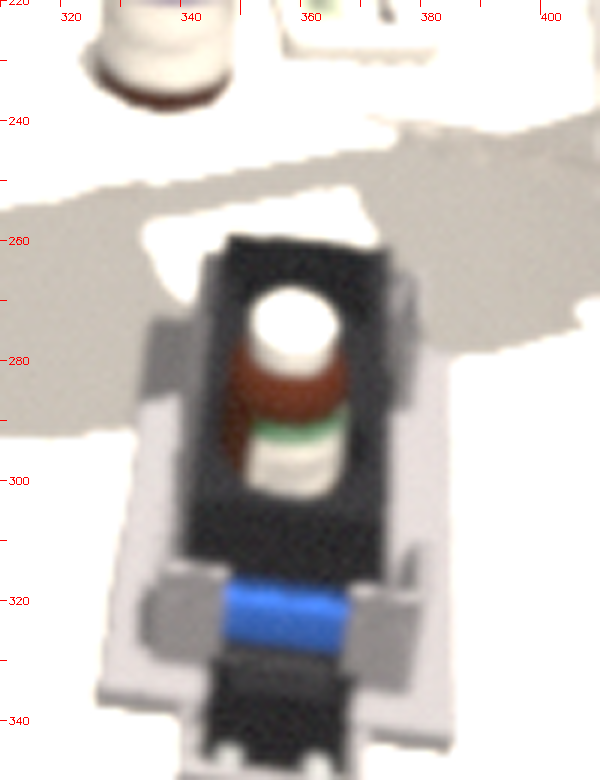

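Request:
play_rows(plan=[[-0.7, 0.1, 0, 0, 72], [-1.6, 0.25, 0, 0, 72], [-2.5, 0.4, 0, 0, 72], [-3.4, 0.55, 0, 0, 72], [-4.2, 0.66, 0, 0, 72]])

```text
time_s: 24.9
eef_pos: [0.4298, 0.031, 0.2106]
tool_rot: [3.119, 0.017, 1.568]
ft_force: [0.1, -0.1, 0.1]
grip_width: 0.0615
```

```bash
python3 -c "
from h import *
go(.443,-.0535,.15,1.5708)
"
```

```text
t 24.9 p [0.4298 0.031  0.2106] rpy [3.1194 0.0175 1.5684] f [ 0.1 -0.1  0.1] g 0.0615
shift units [-1.67  0.24  1.25] twist units -0.02 dist rows 2.1
```

Request:
play_rows(plan=[[-0.6, 0.08, 0, -0.02, 72], [-1.2, 0.16, 0, -0.02, 72], [-1.6, 0.22, 0.1, -0.02, 72], [-1.67, 0.24, 0.6, -0.02, 72], [-1.67, 0.24, 1.4, -0.02, 72]])

```text
time_s: 25.4
eef_pos: [0.4466, -0.0558, 0.1452]
tool_rot: [3.111, 0.02, 1.569]
ft_force: [0.1, -0.2, -0.9]
grip_width: 0.0612
```

Request:
play_rows(plan=[[0, 0, 0, 0, 72], [0, 0, 0, 0, 72], [0, 0, 0, 0, 72], [0, 0, 0.3, 0, 72], [0, 0, 0.7, 0, 72]])

```text
time_s: 25.9
eef_pos: [0.4509, -0.0572, 0.1135]
tool_rot: [3.103, 0.023, 1.569]
ft_force: [-0.3, 0.2, 0.2]
grip_width: 0.0613
```

```bash
python3 -c "
from h import *
go(.443,-.0535,.15,1.5708)
"
```

```text
t 25.9 p [ 0.4509 -0.0572  0.1135] rpy [3.1026 0.0229 1.5693] f [-0.3  0.2  0.2] g 0.0613
shift units [ 0.06 -0.13 -0.74] twist units -0.01 dist rows 0.8
```

```bash
python3 -c "
from h import *
for i in range(12): imaging.capture('top');st()
"
```

```text
t 25.95 p [ 0.4476 -0.0563  0.1095] rpy [3.1103 0.0205 1.5692] f [-2.4 -1.2 -1.4] g 0.0611
t 26.0 p [ 0.4471 -0.0561  0.11  ] rpy [3.1121 0.0199 1.5692] f [-0.5  0.  -0.5] g 0.0616
t 26.05 p [ 0.4478 -0.0563  0.111 ] rpy [3.1104 0.0205 1.5692] f [-0.1 -0.3  0.4] g 0.0618
t 26.1 p [ 0.4485 -0.0566  0.1116] rpy [3.1087 0.021  1.5691] f [1.  0.5 0.3] g 0.0619
t 26.15 p [ 0.4489 -0.0567  0.112 ] rpy [3.1077 0.0214 1.569 ] f [ 1.7  0.1 -0. ] g 0.0613
t 26.2 p [ 0.4491 -0.0568  0.112 ] rpy [3.1073 0.0215 1.5689] f [ 0.1 -0.4  0.4] g 0.0614
t 26.25 p [ 0.449  -0.0568  0.1119] rpy [3.1075 0.0214 1.5689] f [-0.9 -0.5  0. ] g 0.0613
t 26.3 p [ 0.4488 -0.0568  0.1117] rpy [3.1078 0.0213 1.5688] f [ 1.1  0.  -0.5] g 0.0613
t 26.35 p [ 0.4485 -0.0567  0.1114] rpy [3.1084 0.0211 1.5688] f [ 0.   0.2 -0.6] g 0.0616
t 26.4 p [ 0.4483 -0.0567  0.1111] rpy [3.1089 0.021  1.5687] f [ 0.9 -0.   1.1] g 0.0614
t 26.45 p [ 0.4481 -0.0567  0.1109] rpy [3.1093 0.0208 1.5687] f [ 0.  -0.1  0.2] g 0.0615
t 26.5 p [ 0.4479 -0.0566  0.1106] rpy [3.1098 0.0207 1.5687] f [1.  0.1 0.6] g 0.0613
```

Request:
play_rows(plan=[[0, 0, -0.1, 0, 72], [0, 0, -0.5, 0, 72], [0, 0, -1.1, 0, 72], [0, 0, -1.9, 0, 72], [0, 0, -2.9, 0, 72]])

```text
time_s: 27.0
eef_pos: [0.4417, -0.0532, 0.2556]
tool_rot: [3.114, 0.019, 1.569]
ft_force: [0.8, 0.3, 0.2]
grip_width: 0.0616
```

Request:
play_rows(plan=[[0, 0, 0, 0, 72], [0, 0, 0, 0, 72], [0, 0, 0, 0, 72], [0, 0, 0, 0, 72], [0, 0, 0, 0, 72]])

```text
time_s: 27.5
eef_pos: [0.4408, -0.0529, 0.2539]
tool_rot: [3.117, 0.018, 1.569]
ft_force: [-0.3, 0.3, 0.3]
grip_width: 0.0615
```

```bash
python3 -c "
from h import *
for i in range(8): imaging.capture('top');st()
"
```

```text
t 27.55 p [ 0.441  -0.0529  0.2542] rpy [3.1164 0.0186 1.5687] f [ 0.  -0.   0.1] g 0.0611
t 27.6 p [ 0.4412 -0.053   0.2544] rpy [3.1159 0.0187 1.5686] f [-0.6  0.1 -0.1] g 0.0616
t 27.65 p [ 0.4413 -0.053   0.2547] rpy [3.1154 0.0189 1.5687] f [-0.2 -0.4  0.2] g 0.0616
t 27.7 p [ 0.4415 -0.0531  0.2549] rpy [3.1149 0.0191 1.5687] f [-0.   1.   0.4] g 0.0615
t 27.75 p [ 0.4416 -0.0531  0.2551] rpy [3.1145 0.0192 1.5686] f [-1.1 -0.7  0.1] g 0.0618
t 27.8 p [ 0.4416 -0.0531  0.2553] rpy [3.1142 0.0193 1.5687] f [ 0.3  0.1 -0.2] g 0.0617
t 27.85 p [ 0.4417 -0.0531  0.2554] rpy [3.114  0.0193 1.5686] f [-0.4 -0.2  0.5] g 0.0615
t 27.9 p [ 0.4417 -0.0532  0.2555] rpy [3.1139 0.0194 1.5686] f [-0.8 -0.  -0.2] g 0.0616
```

Request:
play_rows(plan=[[0, 0, 0.7, 0, 72], [0, 0, 1.6, 0, 72], [0, 0, 2.4, 0, 72], [0, 0, 2.7, 0, 72], [0, 0, 2.7, 0, 72]])

```text
time_s: 28.4
eef_pos: [0.4428, -0.055, 0.1176]
tool_rot: [3.121, 0.017, 1.569]
ft_force: [-0.1, -0.0, -0.2]
grip_width: 0.0614
```

Request:
play_rows(plan=[[0, 0, -0.2, 0, 72], [0, 0, -0.6, 0, 72], [0, 0, -1.2, 0, 72], [0, 0, -2.0, 0, 72], [0, 0, -2.8, 0, 72]])

```text
time_s: 28.9
eef_pos: [0.4404, -0.0526, 0.2618]
tool_rot: [3.117, 0.018, 1.569]
ft_force: [0.2, -0.2, 0.5]
grip_width: 0.0614
```

Request:
play_rows(plan=[[0, 0, 0.3, 0, 72], [0, 0, 1.1, 0, 72], [0, 0, 2.0, 0, 72], [0, 0, 2.8, 0, 72], [0, 0, 2.9, 0, 72]])

```text
time_s: 29.4
eef_pos: [0.4408, -0.0543, 0.1139]
tool_rot: [3.124, 0.016, 1.569]
ft_force: [-0.2, -0.8, -0.2]
grip_width: 0.0616
```

Request:
play_rows(plan=[[0, 0, -0.5, 0, 72], [0, 0, -1.3, 0, 72], [0, 0, -2.0, 0, 72], [0, 0, -2.4, 0, 72], [0, 0, -2.5, 0, 72]])

```text
time_s: 29.9
eef_pos: [0.4419, -0.0532, 0.2454]
tool_rot: [3.112, 0.02, 1.569]
ft_force: [0.5, 2.0, 1.6]
grip_width: 0.0617
```

```bash
python3 -c "
from h import *
st()
for i in range(8): imaging.capture('top');st()
"
```

```text
t 29.9 p [ 0.4419 -0.0532  0.2454] rpy [3.1125 0.0197 1.5688] f [0.5 2.  1.6] g 0.0617
t 29.95 p [ 0.4411 -0.053   0.2439] rpy [3.115  0.019  1.5688] f [ 0.  -0.8 -0.5] g 0.0615
t 30.0 p [ 0.4399 -0.0526  0.2417] rpy [3.1187 0.0178 1.5688] f [0.1 0.3 0.2] g 0.0616
t 30.05 p [ 0.4389 -0.0523  0.2398] rpy [3.1221 0.0167 1.5688] f [-0.4 -0.  -0.5] g 0.0616
t 30.1 p [ 0.4381 -0.0521  0.2386] rpy [3.1246 0.0159 1.5687] f [ 0.1  0.3 -0.8] g 0.0615
t 30.15 p [ 0.4378 -0.052   0.2378] rpy [3.1261 0.0155 1.5688] f [-0.5 -0.3  0.1] g 0.0618
t 30.2 p [ 0.4376 -0.052   0.2375] rpy [3.1267 0.0153 1.5688] f [-0.5 -0.5  0.1] g 0.0612
t 30.25 p [ 0.4376 -0.052   0.2374] rpy [3.127  0.0152 1.5688] f [0.5 0.3 0.3] g 0.0616
t 30.3 p [ 0.4377 -0.052   0.2375] rpy [3.1268 0.0152 1.5688] f [-1.1  0.7  0.3] g 0.0619
```

Request:
play_rows(plan=[[0, 0, 0.3, 0, 72], [0, 0, 1.0, 0, 72], [0, 0, 1.8, 0, 72], [0, 0, 2.4, 0, 72], [0, 0, 2.5, 0, 72]])

```text
time_s: 30.8
eef_pos: [0.4354, -0.0527, 0.1079]
tool_rot: [3.137, 0.012, 1.569]
ft_force: [-1.2, 0.3, -0.4]
grip_width: 0.0615
```

Request:
play_rows(plan=[[0, 0, -0.5, 0, 72], [0, 0, -1.3, 0, 72], [0, 0, -2.0, 0, 72], [0, 0, -2.4, 0, 72], [0, 0, -2.5, 0, 72]])

```text
time_s: 31.3
eef_pos: [0.4373, -0.0519, 0.2372]
tool_rot: [3.129, 0.014, 1.569]
ft_force: [0.6, 0.2, 0.2]
grip_width: 0.0617
```

```bash
python3 -c "
from h import *
st()
for i in range(7): imaging.capture('top');s=st()
"
```

```text
t 31.3 p [ 0.4373 -0.0519  0.2372] rpy [3.1293 0.0144 1.5687] f [0.6 0.2 0.2] g 0.0617
t 31.35 p [ 0.4366 -0.0517  0.2361] rpy [3.1314 0.0138 1.5687] f [ 0.1 -0.6  0.6] g 0.0614
t 31.4 p [ 0.4355 -0.0514  0.2341] rpy [3.1345 0.0128 1.5688] f [-0.4 -0.3 -1.2] g 0.0613
t 31.45 p [ 0.4346 -0.0511  0.2327] rpy [3.1373 0.0119 1.5687] f [ 0.8  0.2 -0.6] g 0.0612
t 31.5 p [ 0.434  -0.0509  0.2318] rpy [3.1392 0.0113 1.5687] f [-0.3 -0.  -0.7] g 0.0616
t 31.55 p [ 0.4338 -0.0509  0.2313] rpy [3.14   0.011  1.5687] f [ 0.9  0.6 -0.4] g 0.0615
t 31.6 p [ 0.4337 -0.0509  0.2312] rpy [3.1404 0.0109 1.5687] f [ 0.1  0.3 -0.9] g 0.0617
t 31.65 p [ 0.4338 -0.0509  0.2312] rpy [3.1403 0.0109 1.5687] f [-0.4 -0.4  0.6] g 0.0616
```

Request:
play_rows(plan=[[0.02, 0.1, 0.3, 0, 72], [0.04, 0.18, 0.9, 0, 72], [0.05, 0.19, 1.6, 0, 72], [0.05, 0.19, 2.2, 0, 72], [0.05, 0.19, 2.6, 0, 72]])

```text
time_s: 32.15
eef_pos: [0.4411, -0.0491, 0.0979]
tool_rot: [-3.137, 0.009, 1.569]
ft_force: [-1.4, -0.1, -0.4]
grip_width: 0.0615
```

```bash
python3 -c "
from h import *
st()
for i in range(6): imaging.capture('top')
go(.4435,-.0532,.02,1.5708)
cv2.imwrite('pics/c1side.png',imaging.capture('side'))
cv2.imwrite('pics/c1top.png',imaging.capture('top'))
crop('pics/c1side.png','pics/c1s.png',280,130,400,250,5)
crop('pics/c1top.png','pics/c1t.png',310,190,390,270,8)
"
```

```text
t 32.15 p [ 0.4411 -0.0491  0.0979] rpy [-3.1375  0.0093  1.5687] f [-1.4 -0.1 -0.4] g 0.0615
t 32.45 p [ 0.4446 -0.0502  0.1024] rpy [3.1381 0.0116 1.5687] f [0.1 0.2 0.9] g 0.0615
shift units [-0.04 -0.03  1.65] twist units -0.02 dist rows 1.6
```

View pics/c1s.png

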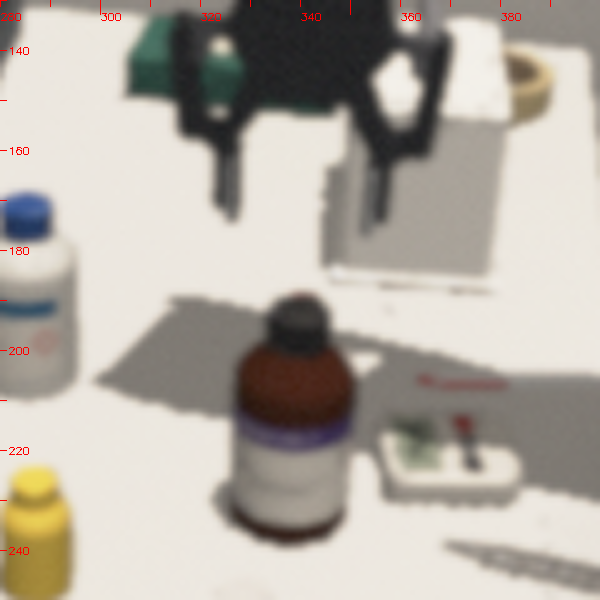

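View pics/c1t.png

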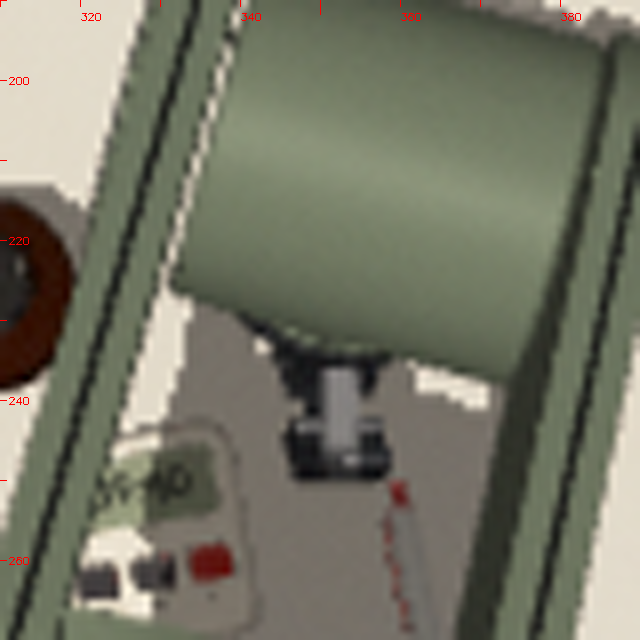

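```bash
python3 -c "
from h import *
crop('pics/top0.png','pics/wht.png',333,207,365,239,16)
st()"
```

```text
t 32.55 p [ 0.4447 -0.0502  0.1027] rpy [3.1374 0.0118 1.5687] f [-0.  -0.1  0.1] g 0.062
```

View pics/wht.png

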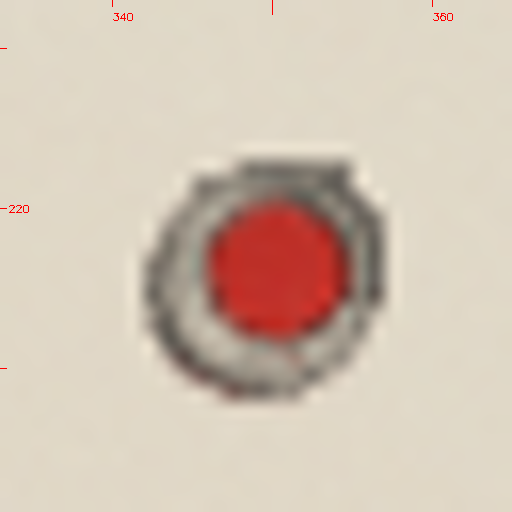

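Request:
play_rows(plan=[[0.0, -0.03, 0.2, 0, 72], [-0.03, -0.03, 0.6, 0, 72], [-0.05, -0.03, 1.05, 0, 72], [-0.05, -0.03, 1.4, 0, 72], [-0.05, -0.03, 1.58, 0, 72]])

```text
time_s: 33.05
eef_pos: [0.4424, -0.0533, 0.0223]
tool_rot: [3.139, 0.011, 1.569]
ft_force: [-0.2, -0.9, -0.4]
grip_width: 0.0617
```

```bash
python3 -c "
from h import *
st()
for i in range(6): imaging.capture('top')
go(.4435,-.0532,.02,1.5708)
"
```

```text
t 33.05 p [ 0.4424 -0.0533  0.0223] rpy [3.1395 0.0112 1.5686] f [-0.2 -0.9 -0.4] g 0.0617
t 33.35 p [ 0.4446 -0.054   0.0247] rpy [3.1351 0.0126 1.5688] f [ 0.5  0.1 -0. ] g 0.0614
shift units [ 0.02 -0.02  0.09] twist units -0.01 dist rows 0.1
```

Request:
play_rows(plan=[[0.01, -0.02, 0.08, 0, 72], [0.01, -0.02, 0.08, 0, 72], [0.01, -0.02, 0.08, 0, 25], [0.01, -0.02, 0.08, 0, 25], [0.01, -0.02, 0.08, 0, 25]])

```text
time_s: 33.85
eef_pos: [0.444, -0.0536, 0.0212]
tool_rot: [3.135, 0.013, 1.569]
ft_force: [-1.3, 0.4, 3.8]
grip_width: 0.032
```

Request:
play_rows(plan=[[0, 0, 0, 0, 25], [0, 0, 0, 0, 25], [0, 0, -0.2, 0, 25], [0, 0, -0.6, 0, 25], [0, 0, -1.2, 0, 25]])

```text
time_s: 34.35
eef_pos: [0.4418, -0.0523, 0.0807]
tool_rot: [3.139, 0.011, 1.569]
ft_force: [1.3, 0.1, -0.2]
grip_width: 0.0317
```

```bash
python3 -c "
from h import *
st()
for i in range(6): imaging.capture('top')
go(.379,.2515,.2,1.5708)
cv2.imwrite('pics/c2side.png',imaging.capture('side'))
crop('pics/c2side.png','pics/c2s.png',280,130,400,250,5)
"
```

```text
t 34.35 p [ 0.4418 -0.0523  0.0807] rpy [3.1389 0.0114 1.5687] f [ 1.3  0.1 -0.2] g 0.0317
t 34.65 p [ 0.4427 -0.0526  0.0805] rpy [3.1362 0.0123 1.5688] f [ 0.5  0.5 -0. ] g 0.0317
shift units [ 6.05 -1.27 -2.47] twist units -0.01 dist rows 6.7
```

View pics/c2s.png

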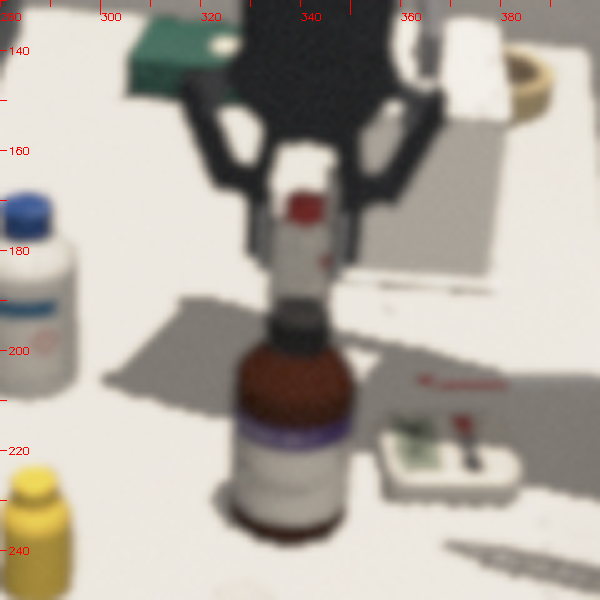

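Request:
play_rows(plan=[[0, 0, -0.4, 0, 25], [0, 0, -1.1, 0, 25], [0, 0, -1.8, 0, 25], [0, 0, -2.3, 0, 25], [0, 0, -2.5, 0, 25]])

```text
time_s: 35.2
eef_pos: [0.443, -0.0513, 0.207]
tool_rot: [3.134, 0.013, 1.569]
ft_force: [0.9, -0.0, -0.1]
grip_width: 0.0317
```

```bash
python3 -c "
from h import *
st()
for i in range(6): imaging.capture('top')
go(.379,.2515,.2,1.5708)"
```

```text
t 35.2 p [ 0.443  -0.0513  0.207 ] rpy [3.1339 0.013  1.5688] f [ 0.9 -0.  -0.1] g 0.0317
t 35.5 p [ 0.4404 -0.0506  0.2029] rpy [3.1412 0.0107 1.5688] f [-0.2  0.5 -0.1] g 0.0324
shift units [ 6.04 -1.24 -0.01] twist units -0.01 dist rows 6.2
```

Request:
play_rows(plan=[[0.6, -0.12, 0, 0, 25], [1.4, -0.28, 0, 0, 25], [2.3, -0.47, 0, 0, 25], [3.2, -0.66, 0, 0, 25], [4.0, -0.82, 0, 0, 25]])

```text
time_s: 36.0
eef_pos: [0.398, 0.1511, 0.1991]
tool_rot: [-3.139, 0.011, 1.569]
ft_force: [1.5, -0.3, 0.1]
grip_width: 0.0317
```

```bash
python3 -c "
from h import *
go(.379,.2515,.15,1.5708)"
```

```text
t 36.0 p [0.398  0.1511 0.1991] rpy [-3.1389  0.011   1.5688] f [ 1.5 -0.3  0.1] g 0.0317
shift units [ 2.02 -0.38  0.96] twist units -0.01 dist rows 2.3
```

Request:
play_rows(plan=[[0.7, -0.13, 0.05, 0, 25], [1.3, -0.25, 0.2, 0, 25], [1.8, -0.34, 0.5, 0, 25], [2.0, -0.38, 0.8, 0, 25], [2.02, -0.38, 0.96, 0, 25]])

```text
time_s: 36.5
eef_pos: [0.3768, 0.2519, 0.1473]
tool_rot: [-3.134, 0.013, 1.571]
ft_force: [0.3, -0.4, -0.2]
grip_width: 0.0318
```

```bash
python3 -c "
from h import *
st()
for i in range(6): imaging.capture('top')
go(.3795,.2515,.107,1.5708)"
```

```text
t 36.5 p [0.3768 0.2519 0.1473] rpy [-3.134   0.0129  1.5714] f [ 0.3 -0.4 -0.2] g 0.0318
t 36.8 p [0.3799 0.2511 0.1507] rpy [-3.1401  0.0107  1.5675] f [ 0.8 -1.3 -0.7] g 0.0318
shift units [ 0.02 -0.01  0.87] twist units -0.02 dist rows 0.9
```

Request:
play_rows(plan=[[0.01, 0, 0.15, -0.02, 25], [0.01, 0, 0.35, -0.02, 25], [0.01, 0, 0.6, -0.02, 25], [0.01, 0, 0.78, -0.02, 25], [0.01, 0, 0.88, -0.02, 25]])

```text
time_s: 37.3
eef_pos: [0.3787, 0.2506, 0.1049]
tool_rot: [-3.137, 0.012, 1.57]
ft_force: [0.4, -0.2, 0.3]
grip_width: 0.0316
```

```bash
python3 -c "
from h import *
for i in range(6): imaging.capture('top')
go(.3800,.2515,.0755,1.5708)
for n in C: cv2.imwrite('pics/c3%s.png'%n,cv2.convertScaleAbs(imaging.capture(n),alpha=1.6))
crop('pics/c3side.png','pics/c3s.png',310,210,410,340,6)
crop('pics/c3top.png','pics/c3t.png',165,215,265,285,8)
"
```

```text
t 37.6 p [0.3803 0.2514 0.1071] rpy [-3.1411  0.0103  1.5703] f [-0.1 -1.  -0.7] g 0.0318
shift units [ 0.01 -0.01  0.63] twist units -0.0 dist rows 0.6
```

View pics/c3s.png

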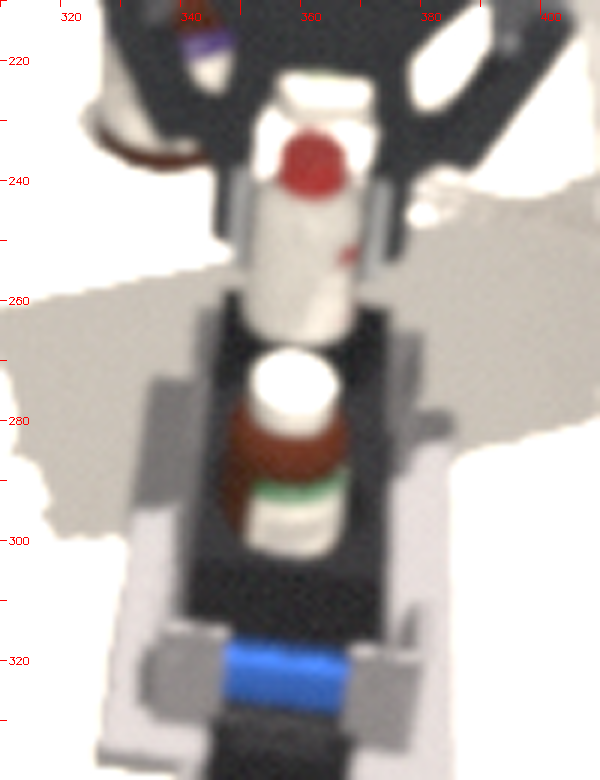

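View pics/c3t.png

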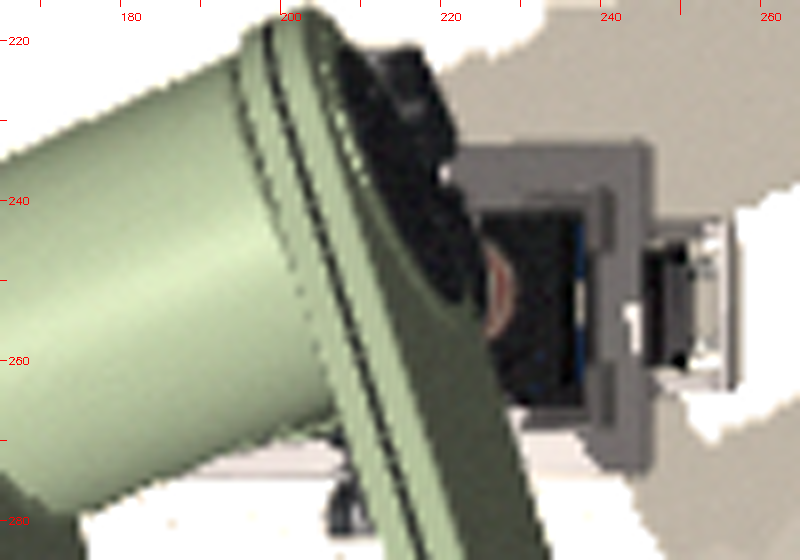

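```bash
python3 - <<'E'
from h import *
from fit import k4
T=lambda *a:k4(a,8,165,215)
S=lambda *a:k4(a,6,310,210)
print(atz("top",T(515,290),.086),atz("side",S(298,347),.086))
E
```

```text
[0.38235999 0.23478401 0.086     ] [0.37932947 0.26644548 0.086     ]
```

Centre ≈ (0.380, 0.2505), well at (0.380, 0.2516). Lower.

Request:
play_rows(plan=[[0.01, 0, 0.12, 0, 25], [0.01, 0, 0.27, 0, 25], [0.01, 0, 0.42, 0, 25], [0.01, 0, 0.54, 0, 25], [0.01, 0, 0.62, 0, 25]])

```text
time_s: 38.2
eef_pos: [0.3796, 0.2512, 0.0751]
tool_rot: [-3.14, 0.011, 1.57]
ft_force: [-1.1, 0.6, 16.3]
grip_width: 0.0313
```

```bash
python3 -c "
from h import *
st()
for i in range(5): imaging.capture('top')
go(.3800,.2515,.0755,1.5708)
"
```

```text
t 38.2 p [0.3796 0.2512 0.0751] rpy [-3.1396  0.0109  1.5703] f [-1.1  0.6 16.3] g 0.0313
t 38.45 p [0.3803 0.2516 0.0762] rpy [-3.1413  0.0102  1.5704] f [0.1 0.4 0.3] g 0.0316
shift units [-0.   -0.01  0.01] twist units -0.0 dist rows 0.0
```

Request:
play_rows(plan=[[0, 0, 0.02, 0, 25], [0, 0, 0.02, 0, 25], [0, 0, 0.02, 0, 50], [0, 0, 0, 0, 65], [0, 0, 0, 0, 65]])

```text
time_s: 38.95
eef_pos: [0.3804, 0.2516, 0.0763]
tool_rot: [-3.142, 0.01, 1.57]
ft_force: [0.5, -0.5, 0.2]
grip_width: 0.0555
```

Request:
play_rows(plan=[[0, 0, -0.15, 0, 65], [0, 0, -0.6, 0, 65], [0, 0, -1.2, 0, 65], [0, 0, -2.0, 0, 65], [-0.3, 0.1, -2.8, 0, 65]])

```text
time_s: 39.45
eef_pos: [0.3846, 0.2386, 0.218]
tool_rot: [-3.141, 0.01, 1.572]
ft_force: [0.2, -0.2, -0.1]
grip_width: 0.0556
```

```bash
python3 -c "
from h import *
st()
for n in C: cv2.imwrite('pics/c4%s.png'%n,cv2.convertScaleAbs(imaging.capture(n),alpha=1.6))
crop('pics/c4side.png','pics/c4s.png',310,220,410,350,6)
go(.388,-.271,.25,1.617)
"
```

```text
t 39.45 p [0.3846 0.2386 0.218 ] rpy [-3.1409  0.0096  1.5724] f [ 0.2 -0.2 -0.1] g 0.0556
t 39.55 p [0.3901 0.2389 0.2236] rpy [3.1281 0.0056 1.5694] f [ 0.6 -0.6  0.4] g 0.0555
shift units [-10.2   -0.02  -0.47] twist units -0.34 dist rows 10.2
```

View pics/c4s.png

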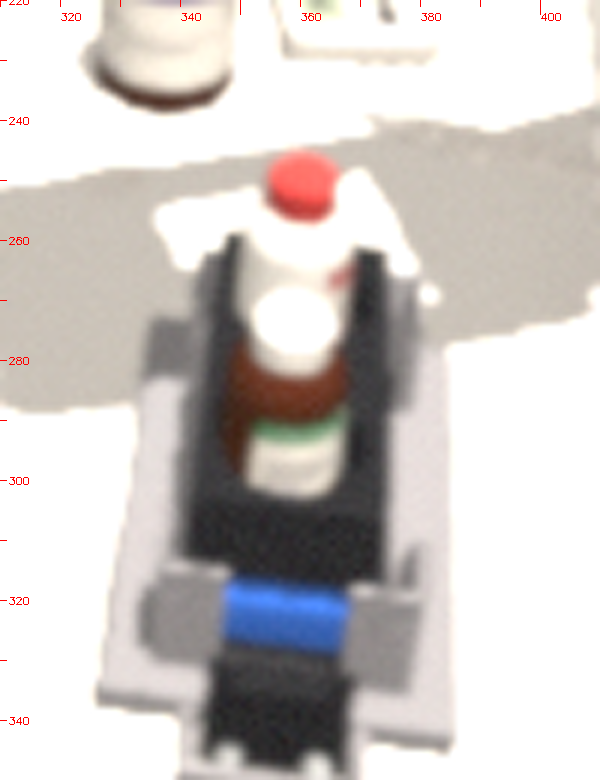

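```bash
python3 -c "
from h import *
for i in range(5): imaging.capture('top')
go(.388,-.271,.23,1.617)
"
```

```text
t 39.8 p [0.3841 0.2377 0.2148] rpy [-3.1383  0.0112  1.5705] f [ 0.1 -0.2  0.2] g 0.0554
shift units [-10.18   0.08  -0.19] twist units -0.33 dist rows 10.2
```

Request:
play_rows(plan=[[-0.6, 0, -0.1, -0.05, 60], [-1.4, 0, -0.3, -0.1, 60], [-2.3, 0, -0.4, -0.15, 60], [-3.2, 0.02, -0.4, -0.2, 60], [-4.1, 0.03, -0.4, -0.25, 60]])

```text
time_s: 40.3
eef_pos: [0.3845, 0.0318, 0.2358]
tool_rot: [-3.136, 0.011, 1.607]
ft_force: [0.7, -0.3, -0.3]
grip_width: 0.0511
```

```bash
python3 -c "
from h import *
go(.388,-.271,.23,1.617)
"
```

```text
t 40.3 p [0.3845 0.0318 0.2358] rpy [-3.1355  0.0106  1.607 ] f [ 0.7 -0.3 -0.3] g 0.0511
shift units [-6.05 -0.15  0.18] twist units -0.07 dist rows 6.1
```

Request:
play_rows(plan=[[-0.8, -0.02, 0, 0, 55], [-1.7, -0.04, 0, 0, 55], [-2.6, -0.07, 0, -0.07, 55], [-3.5, -0.09, 0, -0.07, 55], [-4.4, -0.11, 0, -0.07, 55]])

```text
time_s: 40.8
eef_pos: [0.3858, -0.1892, 0.2364]
tool_rot: [-3.133, 0.008, 1.617]
ft_force: [0.9, -0.1, -0.4]
grip_width: 0.0468
```

```bash
python3 -c "
from h import *
go(.388,-.271,.20,1.617)
"
```

```text
t 40.8 p [ 0.3858 -0.1892  0.2364] rpy [-3.1329  0.0081  1.6168] f [ 0.9 -0.1 -0.4] g 0.0468
shift units [-1.63 -0.03  0.74] twist units -0.0 dist rows 1.8
```

Request:
play_rows(plan=[[-0.6, -0.01, 0.1, 0, 55], [-1.1, -0.02, 0.25, 0, 55], [-1.45, -0.03, 0.45, 0, 55], [-1.6, -0.03, 0.65, 0, 55], [-1.63, -0.03, 0.74, 0, 55]])

```text
time_s: 41.3
eef_pos: [0.3867, -0.2703, 0.1975]
tool_rot: [-3.13, 0.004, 1.616]
ft_force: [0.6, 0.1, 0.5]
grip_width: 0.0468
```

```bash
python3 -c "
from h import *
st()
for i in range(6): imaging.capture('top')
go(.388,-.271,.117,1.617)
for n in C: cv2.imwrite('pics/d1%s.png'%n,imaging.capture(n))
crop('pics/d1side.png','pics/d1s.png',310,60,430,200,5)
crop('pics/d1top.png','pics/d1t.png',390,200,500,290,7)
"
```

```text
t 41.3 p [ 0.3867 -0.2703  0.1975] rpy [-3.1297  0.0043  1.616 ] f [0.6 0.1 0.5] g 0.0468
t 41.6 p [ 0.3882 -0.2704  0.2006] rpy [-3.1336  0.0087  1.618 ] f [ 0.6 -0.1  0.5] g 0.0472
shift units [0.   0.01 1.67] twist units 0.01 dist rows 1.7
```

View pics/d1s.png

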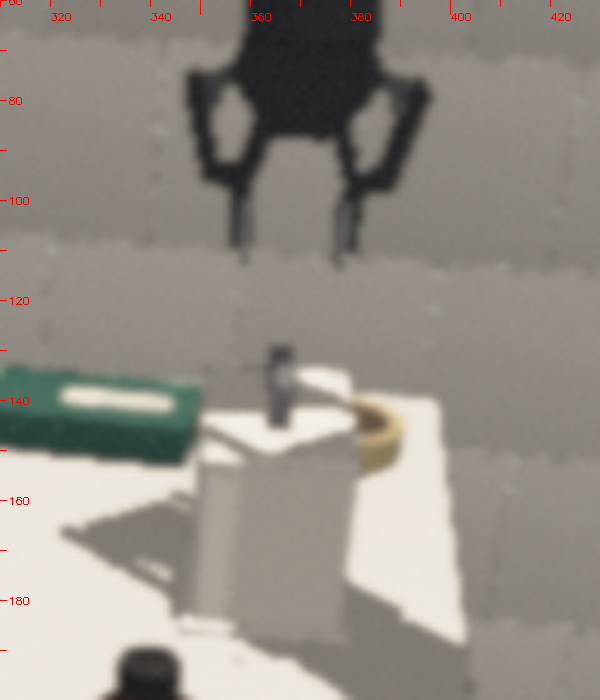

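View pics/d1t.png

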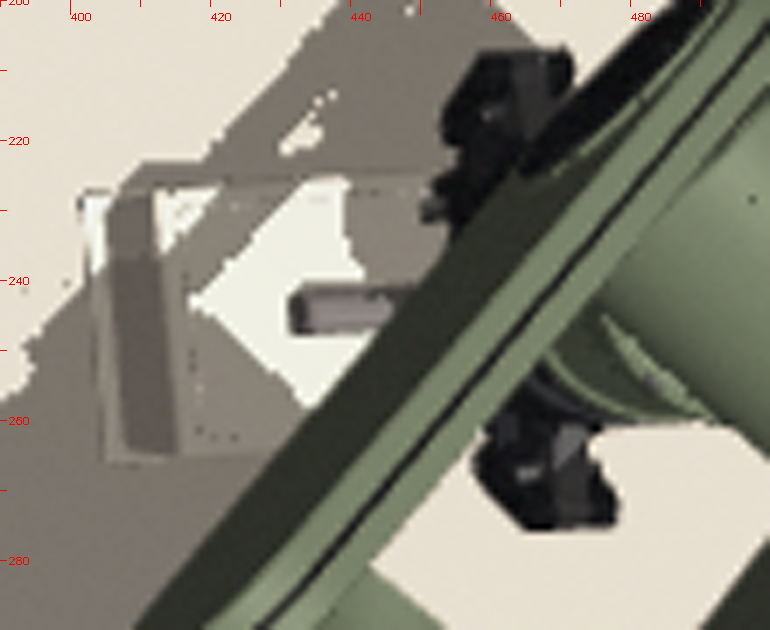

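Request:
play_rows(plan=[[0, 0, 0.25, 0, 55], [0, 0, 0.65, 0, 55], [0, 0, 1.1, 0, 55], [0, 0, 1.45, 0, 55], [0, 0, 1.6, 0, 55]])

```text
time_s: 42.2
eef_pos: [0.3863, -0.27, 0.1182]
tool_rot: [-3.131, 0.006, 1.618]
ft_force: [0.1, 0.1, -1.2]
grip_width: 0.0471
```

```bash
python3 -c "
from h import *
st()
for i in range(6): imaging.capture('top')
go(.388,-.271,.117,1.617)
"
```

```text
t 42.2 p [ 0.3863 -0.27    0.1182] rpy [-3.131   0.0058  1.6179] f [ 0.1  0.1 -1.2] g 0.0471
t 42.5 p [ 0.3884 -0.2722  0.1218] rpy [-3.1355  0.0108  1.6177] f [ 0.  -0.6 -1.4] g 0.0468
shift units [ 0.02 -0.01  0.1 ] twist units 0.01 dist rows 0.1
```

Request:
play_rows(plan=[[0.01, 0, 0.06, 0, 55], [0.01, 0, 0.06, 0, 30], [0.01, 0, 0.06, 0, 5], [0.01, 0, 0.06, 0, 5], [0.01, 0, 0.06, 0, 5]])

```text
time_s: 43.0
eef_pos: [0.3881, -0.2718, 0.1191]
tool_rot: [-3.135, 0.011, 1.618]
ft_force: [-1.5, -0.0, 2.8]
grip_width: 0.0125
```

Request:
play_rows(plan=[[0, 0, 0, 0, 5], [0, 0, 0, 0, 5], [0, 0, 0, 0, 5], [0, 0, -0.15, 0, 5], [0, 0, -0.4, 0, 5]])

```text
time_s: 43.5
eef_pos: [0.3874, -0.2705, 0.1383]
tool_rot: [-3.133, 0.008, 1.618]
ft_force: [-0.1, 0.5, -2.7]
grip_width: 0.0131
```

```bash
python3 -c "
from h import *
st()
for i in range(6): imaging.capture('top')
go(.388,-.271,.27,1.5708)
for n in C: cv2.imwrite('pics/d2%s.png'%n,imaging.capture(n))
crop('pics/d2side.png','pics/d2s.png',310,60,430,200,5)
"
```

```text
t 43.5 p [ 0.3874 -0.2705  0.1383] rpy [-3.1329  0.0082  1.6179] f [-0.1  0.5 -2.7] g 0.0131
t 43.8 p [ 0.3881 -0.2714  0.139 ] rpy [-3.1348  0.0107  1.6179] f [ 0.4 -0.2 -3.7] g 0.0126
shift units [-0.02 -0.02 -2.62] twist units 0.34 dist rows 2.6
```

View pics/d2s.png

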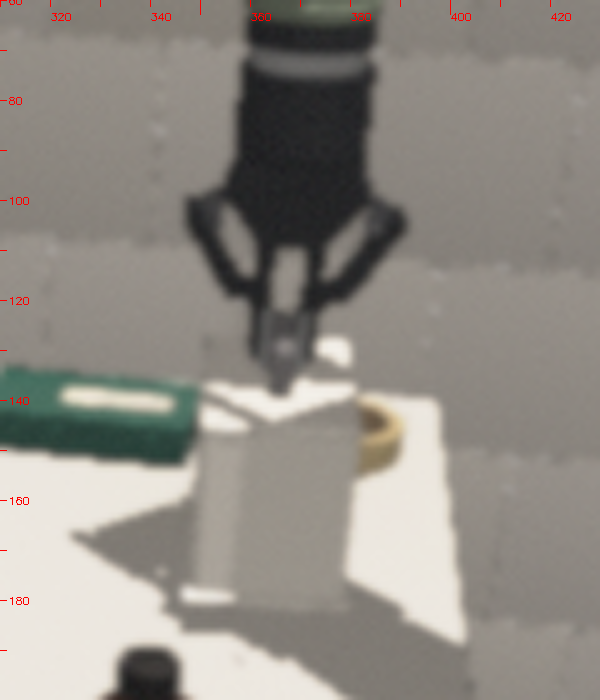

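```bash
python3 - <<'E'
from h import *
def ov(src,n,out,x0,y0,w,hh,k,poses,al=1.0):
    im=cv2.imread(src)[y0:y0+hh,x0:x0+w]; im=cv2.convertScaleAbs(cv2.resize(im,None,fx=k,fy=k,interpolation=cv2.INTER_CUBIC),alpha=al)
    for p,col in poses:
        box(im,n,p,.052,.078,(.014,),k,x0,y0,col)
        box(im,n,p,.037,.068,(.054,),k,x0,y0,col)
    cv2.imwrite(out,im)
P=[((.3766,.2823,0),(0,0,255))]
ov("pics/d2top.png","top","pics/ovt.png",165,220,100,65,8,P)
ov("pics/d2side.png","side","pics/ovs.png",310,240,90,110,5,P)
E
```

```text
(no output)
```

View pics/ovt.png

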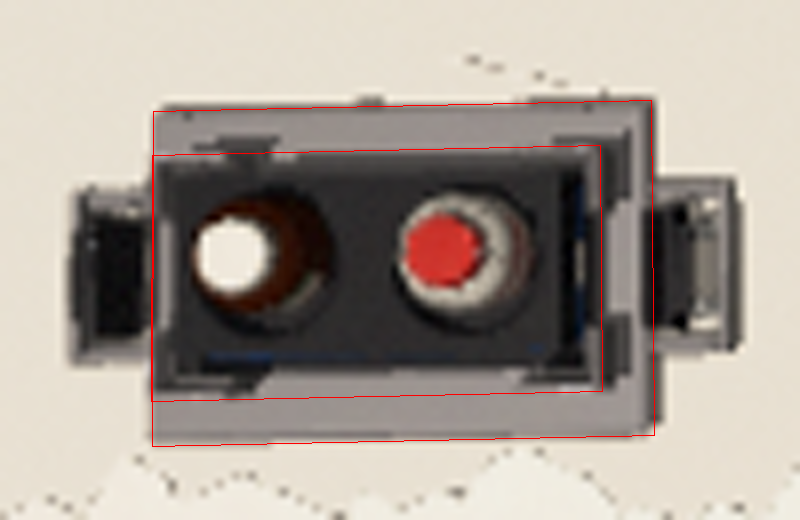

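View pics/ovs.png

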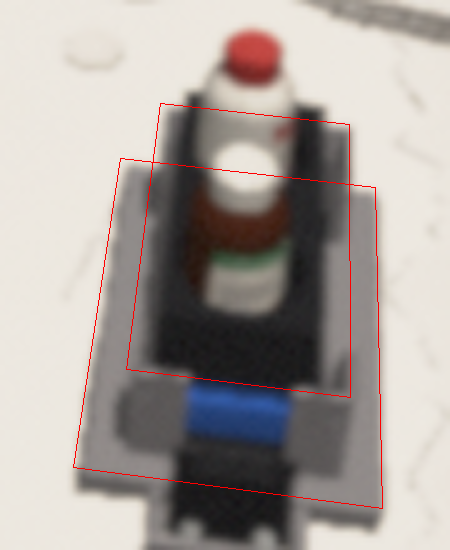

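```bash
python3 - <<'E'
from h import *
from fit import k4
T=lambda *a:k4(a,8,165,220)
for z,pts in ((.014,((160,107),(160,442),(650,98),(650,433))),): 
    print([atz("top",T(*p),z).round(4) for p in pts])
for nm,z,p in (("deckL",.014,(160,274.5)),("deckR",.014,(650,265.5)),("houseL",.03,(110,277)),("houseR",.03,(690,264)),("slotL",.02,(115,272)),("slotR",.02,(670,267)),("well rim L",.07,(260,258)),("R",.07,(460,257))):
    print(nm,atz("top",T(*p),z).round(4))
im=cv2.imread("pics/d2top.png"); 
im=cv2.createCLAHE(4,(4,4)).apply(cv2.cvtColor(im,cv2.COLOR_BGR2GRAY))[228:278,170:220]
cv2.imwrite("pics/tl.png",cv2.resize(im,None,fx=14,fy=12,interpolation=cv2.INTER_CUBIC))
im=cv2.imread("pics/d2side.png"); 
im=cv2.createCLAHE(3,(4,4)).apply(cv2.cvtColor(im,cv2.COLOR_BGR2GRAY))[250:360,315:395]
cv2.imwrite("pics/sl.png",cv2.resize(im,None,fx=5,fy=5,interpolation=cv2.INTER_CUBIC))
E
```

```text
[array([0.4299, 0.3582, 0.014 ]), array([0.3259, 0.3577, 0.014 ]), array([0.4294, 0.2048, 0.014 ]), array([0.3253, 0.2055, 0.014 ])]
deckL [0.3777 0.358  0.014 ]
deckR [0.3771 0.2051 0.014 ]
houseL [0.3772 0.3692 0.03  ]
houseR [0.3773 0.1905 0.03  ]
slotL [0.3787 0.3704 0.02  ]
slotR [0.3765 0.1981 0.02  ]
well rim L [0.3818 0.3137 0.07  ]
R [0.3807 0.254  0.07  ]
```

View pics/tl.png

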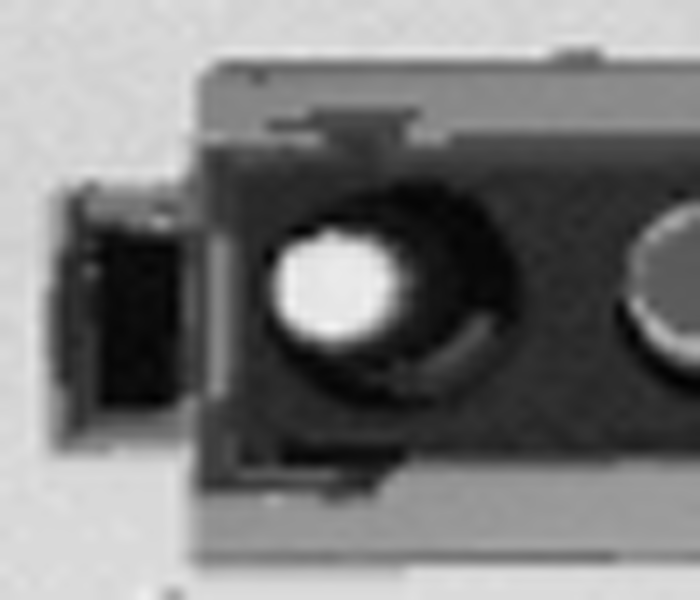

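View pics/sl.png

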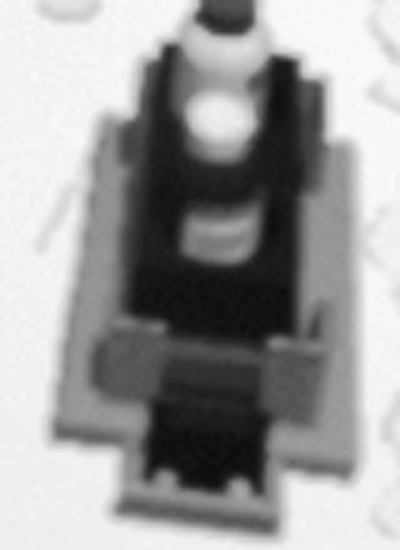

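Request:
play_rows(plan=[[0, 0, -0.3, 0, 5], [0, 0, -0.8, 0, 5], [0, 0, -1.5, 0, 5], [0, 0, -2.2, 0, 5], [0.1, 0, -2.8, 0, 5]])

```text
time_s: 44.4
eef_pos: [0.3887, -0.2652, 0.2801]
tool_rot: [-3.135, 0.011, 1.617]
ft_force: [-0.2, -0.7, -2.7]
grip_width: 0.0129
```

```bash
python3 -c "
from h import *
st()
for i in range(7): imaging.capture('top')
go(.3775,.2805,.28,1.572)
"
```

```text
t 44.4 p [ 0.3887 -0.2652  0.2801] rpy [-3.135   0.0113  1.6173] f [-0.2 -0.7 -2.7] g 0.0129
t 44.75 p [ 0.3875 -0.2639  0.276 ] rpy [-3.131   0.0068  1.6178] f [ 0.  -0.2 -3.1] g 0.0129
shift units [10.88  0.31 -0.16] twist units 0.33 dist rows 10.9
```

Request:
play_rows(plan=[[0.4, 0, -0.1, 0.1, 5], [1.0, 0.03, -0.15, 0.2, 5], [1.7, 0.05, -0.15, 0.3, 5], [2.5, 0.07, -0.15, 0.33, 5], [3.3, 0.09, -0.15, 0.33, 5]])

```text
time_s: 45.25
eef_pos: [0.3832, -0.0972, 0.2803]
tool_rot: [-3.128, 0.005, 1.57]
ft_force: [-0.5, 0.2, -3.2]
grip_width: 0.013
```

```bash
python3 -c "
from h import *
go(.3775,.2805,.28,1.572)
"
```

```text
t 45.25 p [ 0.3832 -0.0972  0.2803] rpy [-3.1281  0.0054  1.5704] f [-0.5  0.2 -3.2] g 0.013
shift units [ 7.55 -0.12 -0.03] twist units -0.01 dist rows 7.6
```

Request:
play_rows(plan=[[0.8, 0, 0, 0, 5], [1.6, -0.03, 0, 0, 5], [2.5, -0.05, 0, 0, 5], [3.4, -0.06, 0, 0, 5], [4.3, -0.07, 0, 0, 5]])

```text
time_s: 45.75
eef_pos: [0.3786, 0.1193, 0.2774]
tool_rot: [-3.125, 0.006, 1.57]
ft_force: [0.8, 0.4, -2.0]
grip_width: 0.0131
```

```bash
python3 -c "
from h import *
go(.3775,.2805,.28,1.572)
"
```

```text
t 45.75 p [0.3786 0.1193 0.2774] rpy [-3.1255  0.0059  1.5699] f [ 0.8  0.4 -2. ] g 0.0131
shift units [ 3.22 -0.03 -0.07] twist units -0.02 dist rows 3.2
```

Request:
play_rows(plan=[[0.9, 0, -0.03, 0, 5], [1.7, -0.01, -0.05, 0, 5], [2.5, -0.02, -0.07, -0.02, 5], [3.0, -0.03, -0.07, -0.02, 5], [3.22, -0.03, -0.07, -0.02, 5]])

```text
time_s: 46.25
eef_pos: [0.3761, 0.2819, 0.2779]
tool_rot: [-3.122, 0.007, 1.576]
ft_force: [0.6, -0.1, -3.0]
grip_width: 0.0129
```

```bash
python3 -c "
from h import *
st()
for i in range(7): imaging.capture('top')
go(.3775,.2805,.28,1.572)
for n in C: cv2.imwrite('pics/d3%s.png'%n,imaging.capture(n))
crop('pics/d3side.png','pics/d3s.png',290,110,430,360,3)
crop('pics/d3top.png','pics/d3t.png',150,190,290,310,5)
"
```

```text
t 46.25 p [0.3761 0.2819 0.2779] rpy [-3.122   0.0071  1.5756] f [ 0.6 -0.1 -3. ] g 0.0129
t 46.6 p [0.3775 0.279  0.2798] rpy [-3.1252  0.0065  1.5707] f [-0.9  0.1 -3.4] g 0.0129
shift units [ 0.03  0.   -0.  ] twist units -0.01 dist rows 0.0
```

View pics/d3s.png

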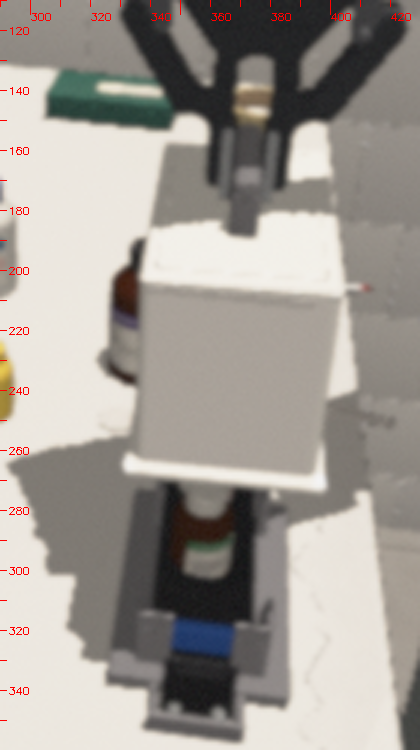

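View pics/d3t.png

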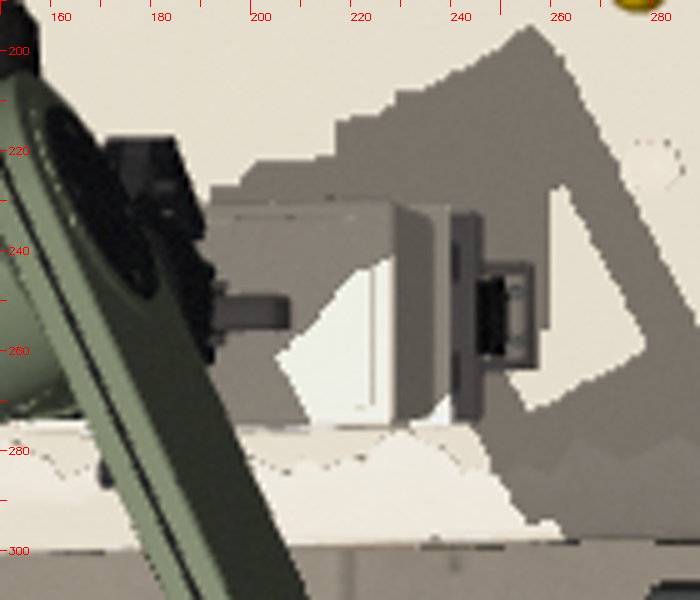

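```bash
cat > hoodfit.py <<'E'
from fit import *
E
python3 - <<'E'
from fit import *
S=lambda *a:k4(a,3,290,110); T=lambda *a:k4(a,5,150,190)
z=.1607
q=[("side",S(143,283),(.045,.075,.112+z)),("side",S(342,296),(-.045,.075,.112+z)),("side",S(123,472),(.049,.082,z)),("side",S(326,489),(-.049,.082,z)),("side",S(125,457),(.049,.082,.005+z)),("side",S(327,476),(-.049,.082,z+.005)),
("top",T(393,203),(.045,-.075,.112+z)),("top",T(392,425),(-.045,-.075,.112+z)),("top",T(289,313),(0,-.035,.141+z))]
r=fit("hood",q,[.3775,.28,0])
print(np.array(r.fun).round(1))
E
python3 -c "
from h import *
crop('pics/d3side.png','pics/d3s2.png',320,180,405,285,7)
crop('pics/d3top.png','pics/d3t2.png',200,220,260,285,10)"
```

```text
hood z=0    [0.3771 0.2764 0.0207] deg 1.19 rms px 1.21
hood free z [0.3771 0.2767 0.0206 0.0007] deg 1.18 rms px 1.2
[ 0.2 -2.5  1.4 -1.5 -0.1  0.1 -0.8  0.8 -0.5  1.9 -0.7  2.   0.5 -0.6
  1.8  0.1 -1.3  0.7]
```

View pics/d3s2.png

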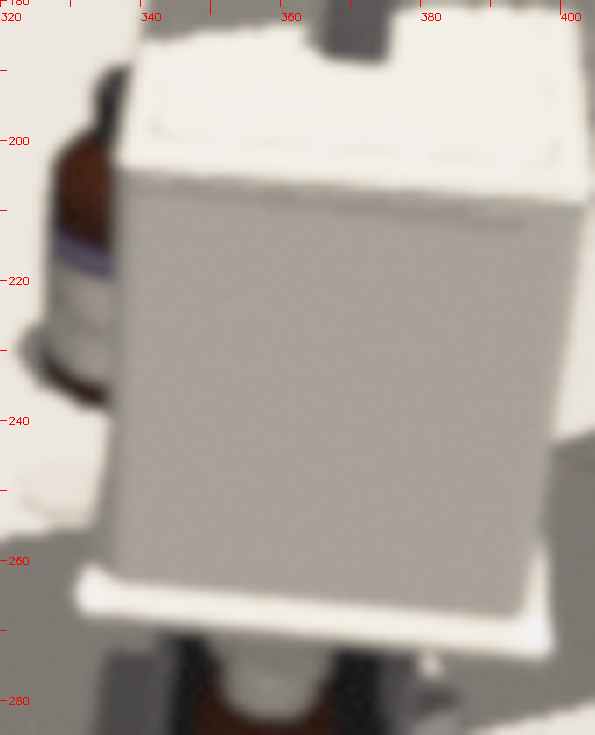

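View pics/d3t2.png

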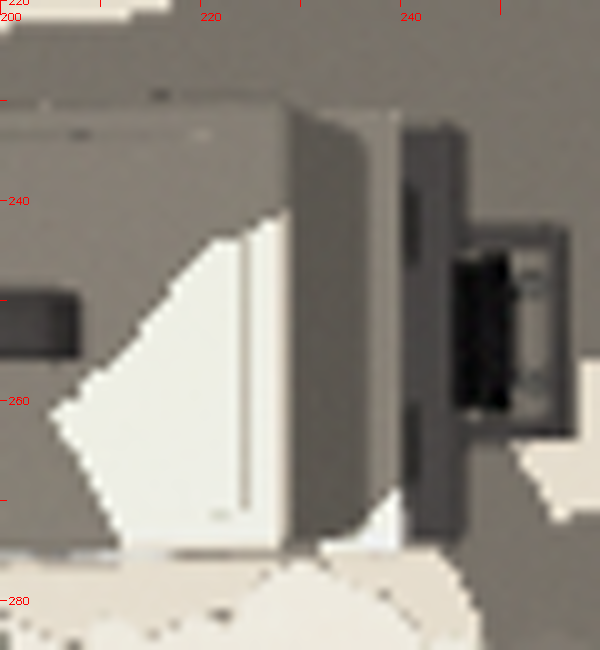

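```bash
cat > hoodfit.py <<'E'
from h import *
from scipy.optimize import least_squares
from scipy.spatial.transform import Rotation as Ro
def fit6(pts,x0,prior=.01):
    def X(p,L): return Ro.from_euler("xyz",p[3:]).apply(L)+p[:3]
    def f(p):
        r=[]
        for n,uv,L in pts: r+=list((proj(n,X(p,np.array(L)))-uv))
        return r+list(np.array([p[3],p[4]])/prior*.5)
    r=least_squares(f,[*x0,0,0,0],x_scale=[.1,.1,.1,1,1,1])
    print("pos",r.x[:3].round(4),"rpy deg",np.degrees(r.x[3:]).round(2),"res",np.array(r.fun[:-2]).reshape(-1,2).round(1).tolist())
    return r.x
E
python3 - <<'E'
from hoodfit import *
from fit import k4
S=lambda *a:k4(a,7,320,180); T=lambda *a:k4(a,10,200,220)
q=[("side",S(118,170),(.045,.075,.112)),("side",S(585,203),(-.045,.075,.112)),("side",S(78,612),(.049,.082,0)),("side",S(550,657),(-.049,.082,0)),
("top",T(290,105),(.045,-.075,.112)),("top",T(287,548),(-.045,-.075,.112)),("top",T(80,325),(0,-.035,.141)),("top",T(402,110),(.049,-.082,.005)),("top",T(402,547),(-.049,-.082,.005))]
fit6(q,[.3775,.28,.1607])
E
```

```text
pos [0.3762 0.2768 0.1598] rpy deg [-0.46  1.01  0.62] res [[-0.4, -1.3], [1.1, -1.0], [-0.2, 1.6], [-1.0, 1.4], [0.1, -0.6], [0.9, 0.1], [-1.9, 0.2], [0.8, -0.1], [1.4, 0.8]]
```

Request:
play_rows(plan=[[0.03, 0, -0.4, 0, 5], [0.03, 0, -1.0, 0, 5], [0.03, 0, -1.6, 0, 5], [0.03, 0, -1.9, 0, 5], [0.03, 0, -2.0, 0, 5]])

```text
time_s: 47.2
eef_pos: [0.38, 0.2814, 0.3823]
tool_rot: [-3.13, 0.004, 1.57]
ft_force: [-0.0, 0.6, -3.1]
grip_width: 0.0131
```

Request:
play_rows(plan=[[0, 0, 0, -0.01, 5], [0, 0, 0.1, -0.02, 5], [0, 0, 0.3, -0.02, 5], [0, 0, 0.5, -0.02, 5], [0, 0, 0.7, -0.02, 5]])

```text
time_s: 47.7
eef_pos: [0.3789, 0.281, 0.3449]
tool_rot: [-3.127, 0.005, 1.573]
ft_force: [1.1, 0.2, -2.5]
grip_width: 0.013
```

```bash
python3 -c "
from h import *
st()
for i in range(7): imaging.capture('top')
go(.3780,.2805,.19,1.572)"
```

```text
t 47.7 p [0.3789 0.281  0.3449] rpy [-3.1269  0.0055  1.573 ] f [ 1.1  0.2 -2.5] g 0.013
t 48.05 p [0.3799 0.2815 0.3479] rpy [-3.1307  0.0036  1.573 ] f [-0.6  0.5 -3.3] g 0.0132
shift units [-0.01 -0.    3.16] twist units 0.01 dist rows 3.2
```

Request:
play_rows(plan=[[0, -0.02, 0.3, 0, 5], [0, -0.02, 0.8, 0, 5], [0, -0.02, 1.3, 0, 5], [0, -0.02, 1.7, 0, 5], [0, -0.02, 1.9, 0, 5]])

```text
time_s: 48.55
eef_pos: [0.3772, 0.2807, 0.2514]
tool_rot: [-3.129, 0.005, 1.573]
ft_force: [0.4, -0.2, -2.0]
grip_width: 0.0128
```

```bash
python3 -c "
from h import *
st()
for i in range(6): imaging.capture('top')
go(.3780,.2805,.19,1.572)"
```

```text
t 48.55 p [0.3772 0.2807 0.2514] rpy [-3.1286  0.0046  1.573 ] f [ 0.4 -0.2 -2. ] g 0.0128
t 48.85 p [0.379  0.2817 0.2547] rpy [-3.1338e+00  2.1000e-03  1.5730e+00] f [ 0.4  1.1 -2.8] g 0.013
shift units [-0.02 -0.01  1.29] twist units 0.01 dist rows 1.3
```

Request:
play_rows(plan=[[0, -0.01, 0.2, 0, 5], [-0.01, -0.02, 0.5, 0, 5], [-0.01, -0.02, 0.85, 0, 5], [-0.01, -0.02, 1.1, 0, 5], [-0.01, -0.02, 1.25, 0, 5]])

```text
time_s: 49.35
eef_pos: [0.3769, 0.2807, 0.1909]
tool_rot: [-3.132, 0.003, 1.573]
ft_force: [-0.5, -0.2, -2.7]
grip_width: 0.0134
```

```bash
python3 -c "
from h import *
st()
for i in range(7): imaging.capture('top')
go(.3780,.2805,.19,1.572)
for n in C: cv2.imwrite('pics/d4%s.png'%n,imaging.capture(n))
crop('pics/d4side.png','pics/d4s2.png',310,220,405,360,5)
crop('pics/d4top.png','pics/d4t2.png',200,220,265,285,10)"
```

```text
t 49.35 p [0.3769 0.2807 0.1909] rpy [-3.1323e+00  2.8000e-03  1.5730e+00] f [-0.5 -0.2 -2.7] g 0.0134
t 49.7 p [0.3782 0.2814 0.1931] rpy [-3.1356e+00  1.2000e-03  1.5730e+00] f [ 0.7  1.1 -3.1] g 0.0122
shift units [-0.02 -0.    0.06] twist units 0.01 dist rows 0.1
```

View pics/d4s2.png

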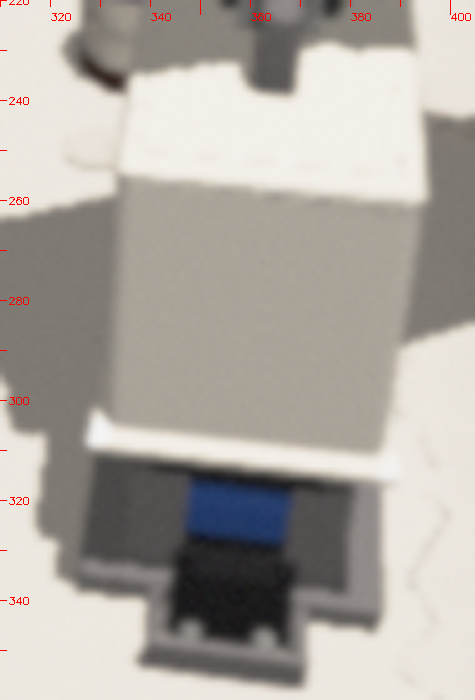

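View pics/d4t2.png

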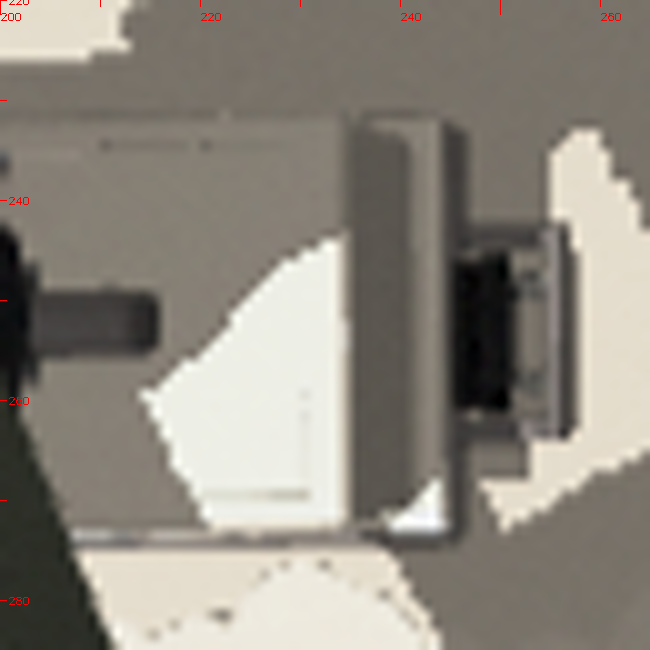

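```bash
python3 - <<'E'
from hoodfit import *
from fit import k4
S=lambda *a:k4(a,5,310,220); T=lambda *a:k4(a,10,200,220)
zb=.1931-.1191
print("top flange corners",[atz("top",T(*p),zb+.005).round(4) for p in ((445,120),(445,535))])
print("side flange bottom",[atz("side",S(*p),zb).round(4) for p in ((88,447),(400,482))])
print("side hood top near",[atz("side",S(*p),zb+.112).round(4) for p in ((119,178),(428,202))])
print("top hood top right",[atz("top",T(*p),zb+.112).round(4) for p in ((346,118),(346,525))])
print("tray side deck near corners",[atz("side",S(*p),.014).round(4) for p in ((82,562),(382,612))])
print("tray top deck right", [atz("top",T(*p),.014).round(4) for p in ((461,125),(461,540))])
E
```

```text
top flange corners [array([0.4273, 0.1998, 0.079 ]), array([0.3293, 0.2005, 0.079 ])]
side flange bottom [array([0.4257, 0.3613, 0.074 ]), array([0.3264, 0.3596, 0.074 ])]
side hood top near [array([0.4211, 0.3611, 0.186 ]), array([0.3327, 0.3568, 0.186 ])]
top hood top right [array([0.4236, 0.206 , 0.186 ]), array([0.3357, 0.2064, 0.186 ])]
tray side deck near corners [array([0.4259, 0.3577, 0.014 ]), array([0.3247, 0.3619, 0.014 ])]
tray top deck right [array([0.4288, 0.2052, 0.014 ]), array([0.3256, 0.2059, 0.014 ])]
```

```bash
python3 - <<'E'
from hoodfit import *
from fit import k4
T=lambda *a:k4(a,8,165,220)
for zl in (.0,.014,.043): print(zl,"L",atz("top",T(69,275),zl).round(4)[1],"R",atz("top",T(742,264),zl).round(4)[1])
im=cv2.imread("pics/d2top.png")
print(im[254,166:186].mean(1).astype(int)); print(im[253,240:266].mean(1).astype(int)); print("deck rows", im[240,178:192].mean(1).astype(int), im[240,238:256].mean(1).astype(int)); print(im[270,178:192].mean(1).astype(int), im[270,238:256].mean(1).astype(int))
crop('pics/d2top.png','pics/cl.png',168,228,198,280,14)
crop('pics/d2top.png','pics/cr.png',235,228,265,280,14)
a=cv2.imread('pics/cl.png');b=cv2.imread('pics/cr.png');cv2.imwrite('pics/clr.png',cv2.resize(np.hstack([a,b]),None,fx=.82,fy=.82))
E
```

```text
0.0 L 0.3902 R 0.1781
0.014 L 0.3863 R 0.1764
0.043 L 0.3782 R 0.173
[222 221 221 222 222 223 221 134  45  44  36  16  13  16  14  15  17  86
  68 140]
[ 70 146 150 148 154  59  19  19  43  40  44  62 113 115 111 138  65 114
 217 221 222 221 221 221 221 221]
deck rows [221 223 221 221 222 199 111  80  82  90  89  91  73  93] [ 86 100  49  43  70  71 150 112  81 217 220 221 221 220 221 221 221 222]
[221 222 222 222 222 192 147 145 145 146 145 150 146 146] [150 152 152 152 152 152 153 126  83 114 218 222 220 222 220 221 221 221]
```

View pics/clr.png

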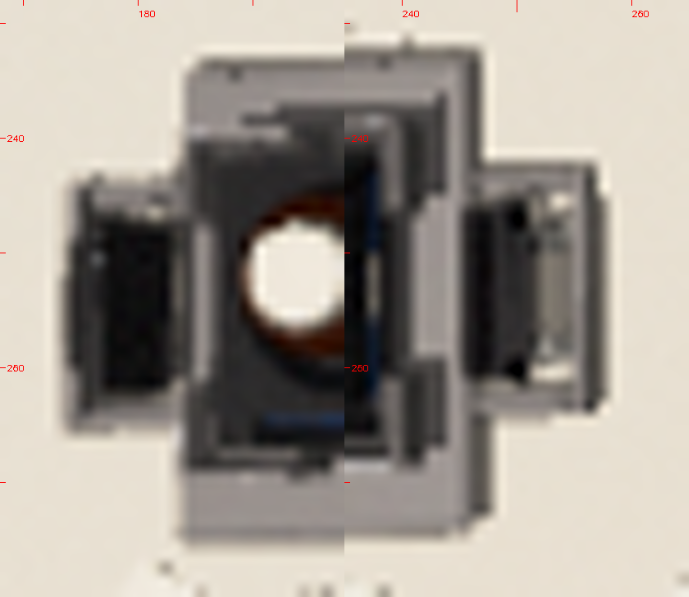

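```bash
python3 - <<'E'
from hoodfit import *
print(atz("top",(183.1,270),.014),atz("top",(245.1,270),.014),"wall bottom",atz("top",(247.27,270),0.0))
print(atz("top",(183.3,240),.014),atz("top",(245.,240),.014),atz("top",(246.5,240),0))
# hood flange right edge subpixel now
im=cv2.imread("pics/d4top.png")
for v in (238,250,262): print(v,im[v,236:256].mean(1).astype(int))
for u in (215,225): print(u, im[225:240,u].mean(1).astype(int), im[266:280,u].mean(1).astype(int))
for u in (238,242): print(u, im[225:240,u].mean(1).astype(int), im[266:280,u].mean(1).astype(int))
E
```

```text
[0.33780888 0.36139338 0.014     ] [0.33442088 0.20718436 0.014     ] wall bottom [0.33387883 0.20371814 0.        ]
[0.41228817 0.36129909 0.014     ] [0.40893117 0.20693108 0.014     ] [0.4092234  0.20512499 0.        ]
238 [ 85  85  85  85  85 113 125 130  82  61  76 111 112 114 114 113 112 114
 113 213]
250 [ 84  86  85  84  85 105 124 130  85  31  13  13  13  16  21  57 108 107
 106 136]
262 [ 85  83  85  85  86 104 125 127  93  65  59  69  66  63  66  69 125 115
 110 123]
215 [113 113 112 112 113 114 105 121 124 116 124 126 125 126 126] [127 127 127 127 127 127 120 169 142 210 219 217 218 218]
225 [112 113 113 114 113 112 111 124 126 120 125 125 126 127 126] [235 235 235 213 232 235 219 177 131 210 217 218 210 228]
238 [113 112 112 112 113 113  99 122  99  87  86  84  85  85  84] [ 86  85  85  86  86 156 135  77  83 207 217 218 217 162]
242 [112 113 113 112 112 112 107 124 128 125 126 125 125 125 124] [126 126 125 224 233 237 237 118  77 109 112 111 112 113]
```

```bash
python3 - <<'E'
from hoodfit import *
def sl(n,y,z,hx,yaw=0,cx=.378,cy=.282):
    P=[]
    for s in (1,-1):
        c,q=np.cos(yaw),np.sin(yaw); P.append(proj(n,[cx+c*s*hx-q*y,cy+q*s*hx+c*y,z]))
    d=P[1]-P[0]; return np.degrees(np.arctan2(d[1],d[0])).round(2)
print("deck",sl("side",.078,.014,.052),"flange",sl("side",.082,.074,.049),"top",sl("side",.075,.186,.045),"flange yaw1deg",sl("side",.082,.074,.049,.01745))
# measure edges by line fits in the side image
im=cv2.cvtColor(cv2.imread("pics/d4side.png"),cv2.COLOR_BGR2GRAY).astype(float)
def edge(cols,r0,r1,sign):
    pts=[]
    for u in cols:
        g=np.gradient(im[r0(u):r1(u),u])*sign; i=int(g.argmax()); 
        o=0
        if 0<i<len(g)-1:
            den=g[i-1]-2*g[i]+g[i+1]; o=.5*(g[i-1]-g[i+1])/den if den else 0
        pts.append((u,r0(u)+i+o))
    p=np.array(pts); a,b=np.polyfit(p[:,0],p[:,1],1); r=p[:,1]-a*p[:,0]-b
    k=abs(r)<1; a,b=np.polyfit(p[k,0],p[k,1],1); print("slope deg",np.degrees(np.arctan(a)).round(2),"at 350:",(a*350+b).round(2),"rms",r[k].std().round(2),k.sum()); return a,b
L=lambda a,b,m,w:(lambda u:int(a+b*(u-350))+(-w))
# hood top near edge bright->grey
edge(range(337,392),lambda u:int(257+.08*(u-350))-4,lambda u:int(257+.08*(u-350))+5,-1)
# flange bottom bright->dark
edge(range(332,386),lambda u:int(311+.11*(u-350))-4,lambda u:int(311+.11*(u-350))+5,-1)
# wall->flange grey->bright
edge(range(335,384),lambda u:int(306.5+.11*(u-350))-3,lambda u:int(306.5+.11*(u-350))+4,1)
# catch base near edge
edge(range(342,368),lambda u:int(352.5+.18*(u-350))-5,lambda u:int(352.5+.18*(u-350))+4,-1)
E
```

```text
deck 7.53 flange 7.16 top 6.22 flange yaw1deg 6.39
slope deg 5.65 at 350: 256.1 rms 0.17 55
slope deg 6.4 at 350: 312.11 rms 0.22 54
slope deg 6.47 at 350: 306.71 rms 0.05 49
slope deg 7.87 at 350: 350.07 rms 0.13 26
```

Request:
play_rows(plan=[[0.02, -0.01, 0.05, 0.03, 5], [0.05, -0.02, 0.15, 0.06, 5], [0.05, -0.02, 0.3, 0.06, 5], [0.05, -0.02, 0.42, 0.06, 5], [0.05, -0.02, 0.5, 0.06, 5]])

```text
time_s: 50.3
eef_pos: [0.3762, 0.2834, 0.1667]
tool_rot: [-3.133, 0.002, 1.565]
ft_force: [-0.3, 0.1, -3.0]
grip_width: 0.0129
```

```bash
python3 -c "
from h import *
st()
for i in range(7): imaging.capture('top')
st()
for n in C: cv2.imwrite('pics/d5%s.png'%n,imaging.capture(n))
crop('pics/d5side.png','pics/d5s2.png',310,250,405,360,6)
crop('pics/d5top.png','pics/d5t2.png',200,220,265,285,10)
im=cv2.imread('pics/d5top.png')
for v in (238,250,262): print(v,im[v,236:256].mean(1).astype(int))
"
```

```text
t 50.3 p [0.3762 0.2834 0.1667] rpy [-3.1335e+00  2.4000e-03  1.5647e+00] f [-0.3  0.1 -3. ] g 0.0129
t 50.65 p [0.3771 0.2838 0.1683] rpy [-3.1358e+00  1.2000e-03  1.5646e+00] f [-0.2  0.4 -3. ] g 0.0128
238 [ 87  83  84  84  85  86 124 125 117  65  75 108 112 113 112 111 112 213
 216 217]
250 [ 86  85  84  85  85  84 123 126 118  39  12  10  24  35  43  57 107 108
 106 134]
262 [ 84  86  85  85  85  85 123 124 118  67  57  71  65  64  65  69 124 114
 111 121]
```

View pics/d5s2.png

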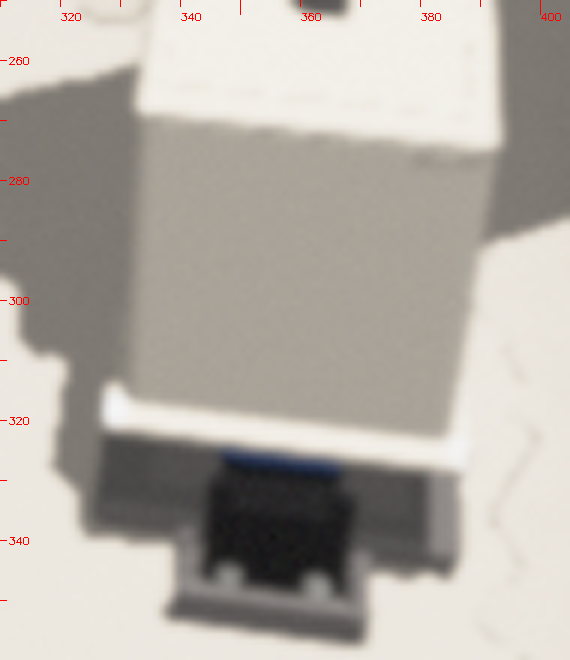

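View pics/d5t2.png

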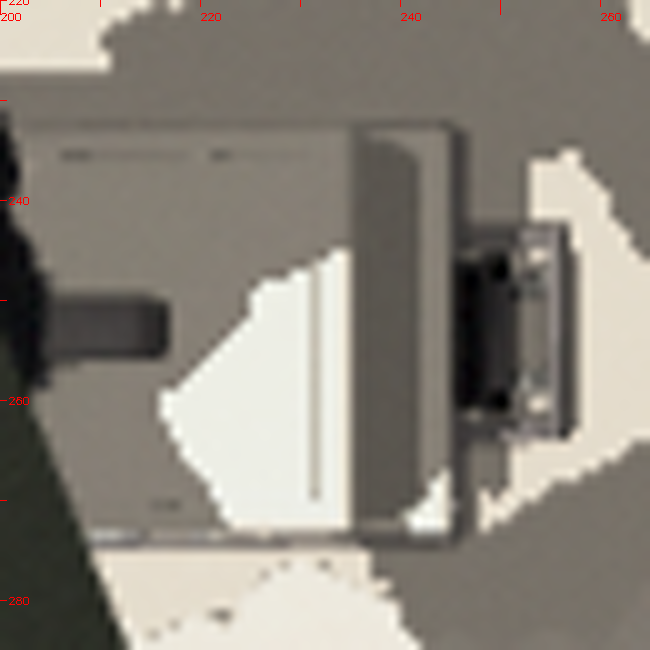

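```bash
cat > rel.py <<'E'
from hoodfit import *
import sys
f=sys.argv[1]; zb=float(sys.argv[2]); uR=float(sys.argv[3])
im=cv2.cvtColor(cv2.imread(f),cv2.COLOR_BGR2GRAY).astype(float)
def edge(cols,c,w,sign):
    pts=[]
    for u in cols:
        r0=int(c(u))-w; g=np.gradient(im[r0:r0+2*w+1,u])*sign; i=int(g.argmax()); o=0
        if 0<i<len(g)-1:
            den=g[i-1]-2*g[i]+g[i+1]; o=.5*(g[i-1]-g[i+1])/den if den else 0
        pts.append((u,r0+i+o))
    p=np.array(pts); a,b=np.polyfit(p[:,0],p[:,1],1); r=p[:,1]-a*p[:,0]-b
    k=abs(r)<1; return np.polyfit(p[k,0],p[k,1],1)
gv=[proj("side",[.377,.2835+.082,zb])[1]]
m=(.115)
a,b=edge(range(333,384),lambda u:proj("side",[.377,.3655,zb])[1]+m*(u-357),6,-1)
v=a*357+b
print("slope",np.degrees(np.arctan(a)).round(2),"side hood y",(atz("side",(357,v),zb)[1]-.082).round(4),"top hood y",(atz("top",(uR,253),zb+.005)[1]+.082).round(4))
E
python3 rel.py pics/d4side.png .074 244.05; python3 rel.py pics/d5side.png .0492 244.65
python3 - <<'E'
from hoodfit import *
# tray ref via side: deck near edge at two cols in d2side
im=cv2.cvtColor(cv2.imread("pics/d2side.png"),cv2.COLOR_BGR2GRAY).astype(int)
for u in (330,334,338,372,376,380): print(u, im[328:352,u])
print([proj("side",[x,.2828+.078,.014]).round(1) for x in (.425,.41,.35,.335)])
E
```

```text
slope 6.49 side hood y 0.2796 top hood y 0.2822
slope 7.13 side hood y 0.2822 top hood y 0.2843
330 [140 141 141 141 140 140 132 114  97 104 148 202 226 231 233 232 233 232
 232 232 232 232 231 233]
334 [113 125 133 138 141 141 136 122 102  94 112 166 219 231 232 232 232 232
 232 232 232 232 232 232]
338 [ 87  93 110 131 140 141 142 134 116 100 107 145 190 210 211 207 206 207
 209 207 200 178 151 126]
372 [ 88  88  88  87  88  90  99 120 134 140 140 139 129 112 105 115 160 207
 221 223 224 224 222 219]
376 [ 90  91  91  90  91  92  95 110 131 139 140 139 135 119 101  98 128 181
 222 231 232 233 232 232]
380 [133 136 138 137 140 138 139 139 140 140 141 142 140 131 111  97 110 167
 217 231 232 232 233 233]
[array([326.3, 333.6]), array([335.1, 334.7]), array([370.7, 339.4]), array([379.8, 340.6])]
```

```bash
python3 - <<'E'
from hoodfit import *
im=cv2.cvtColor(cv2.imread("pics/d5top.png"),cv2.COLOR_BGR2GRAY).astype(float)
def e(cols,r0,r1,sg):
    p=[]
    for u in cols:
        g=np.gradient(im[r0:r1,u])*sg; i=int(g.argmax()); o=0
        if 0<i<len(g)-1:
            den=g[i-1]-2*g[i]+g[i+1]; o=.5*(g[i-1]-g[i+1])/den if den else 0
        p.append((u,r0+i+o))
    p=np.array(p); a,b=np.polyfit(p[:,0],p[:,1],1); r=p[:,1]-a*p[:,0]-b; k=abs(r)<.6
    a,b=np.polyfit(p[k,0],p[k,1],1); print(np.degrees(np.arctan(a)).round(2),(a*220+b).round(2),r[k].std().round(2),k.sum())
print("bar",end=" "); e(range(205,215),246,252,-1); print("bar",end=" "); e(range(205,215),253,258,1)
print(im[228:238,205].astype(int),im[228:238,230].astype(int),im[228:238,241].astype(int))
print(im[268:280,215].astype(int),im[268:280,230].astype(int),im[268:280,241].astype(int))
c=.378;cy=.2835
for z,hx,hy in ((.161,.045,.075),(.054,.049,.082)):
    for s in (1,-1): print([proj("top",[c+s*hx,cy+y,z]).round(1).tolist() for y in (hy,-hy)])
print("bar end",proj("top",[c,cy-.035,.19]),"dy/px side",(atz("side",(357,337),.014)-atz("side",(357,336),.014)))
E
```

```text
bar 0.75 249.09 0.03 10
bar -10.28 254.26 0.29 9
[115 115 115 114 109 119 126 128 129 128] [115 116 115 115 112 126 128 124 128 127] [114 114 113 114 100 126 128 109  89  87]
[129 127 113 125 126 145 137 213 221 222 222 221] [237 237 237 237 228 153 151 218 231 233 234 233] [ 86  86 123 227 234 132  84 111 114 114 114 114]
[[167.4, 233.6], [234.9, 232.1]]
[[167.0, 274.4], [235.1, 272.9]]
[[177.3, 233.6], [244.8, 232.1]]
[[177.1, 274.3], [245.1, 272.8]]
bar end [214.27512716 252.82903312] dy/px side [-9.69693844e-05  2.02921799e-03  0.00000000e+00]
```

Request:
play_rows(plan=[[0.01, -0.01, 0.05, 0, 5], [0.03, -0.01, 0.1, 0, 5], [0.03, -0.01, 0.15, 0, 5], [0.03, -0.01, 0.2, 0, 5], [0.03, -0.01, 0.24, 0, 5]])

```text
time_s: 51.25
eef_pos: [0.3764, 0.285, 0.156]
tool_rot: [-3.136, 0.002, 1.565]
ft_force: [0.1, -1.8, -0.8]
grip_width: 0.0131
```

```bash
python3 -c "
from h import *
st()
for i in range(6): imaging.capture('top')
s=st()
for n in C: cv2.imwrite('pics/d6%s.png'%n,imaging.capture(n))
crop('pics/d6side.png','pics/d6s2.png',310,250,405,360,6)
crop('pics/d6top.png','pics/d6t2.png',200,220,265,285,10)
im=cv2.imread('pics/d6top.png')
for v in (238,250,262): print(v,im[v,236:256].mean(1).astype(int))
"; python3 rel.py pics/d6side.png .038 245
```

```text
t 51.25 p [0.3764 0.285  0.156 ] rpy [-3.1355e+00  2.1000e-03  1.5648e+00] f [ 0.1 -1.8 -0.8] g 0.0131
t 51.55 p [0.3764 0.2851 0.1561] rpy [-3.1355e+00  1.6000e-03  1.5645e+00] f [ 1.1 -0.5 -3. ] g 0.0129
238 [ 89  85  84  84  84  86 113 124 128  69  75 110 113 114 112 113 213 217
 216 217]
250 [ 89  85  86  84  83  84 114 126 129  54  14  15  41  36  42  57 108 109
 106 134]
262 [ 90  87  85  83  84  84 114 125 129  76  60  70  66  64  63 123 127 116
 109 122]
slope 7.32 side hood y 0.2838 top hood y 0.285
```

View pics/d6s2.png

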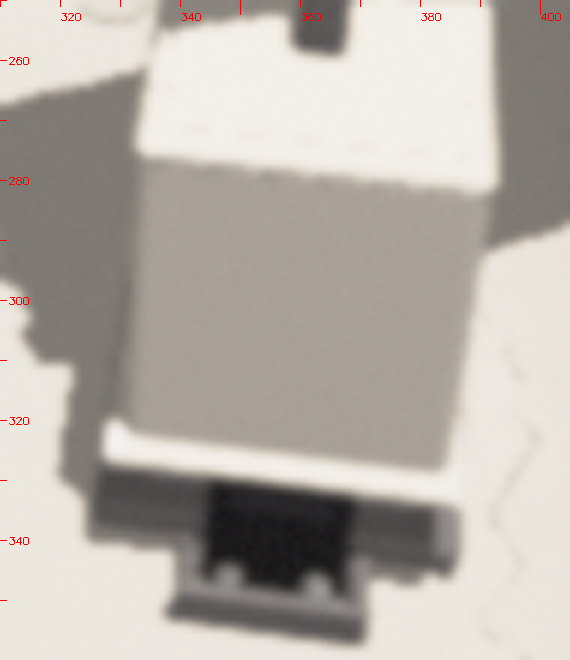

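View pics/d6t2.png

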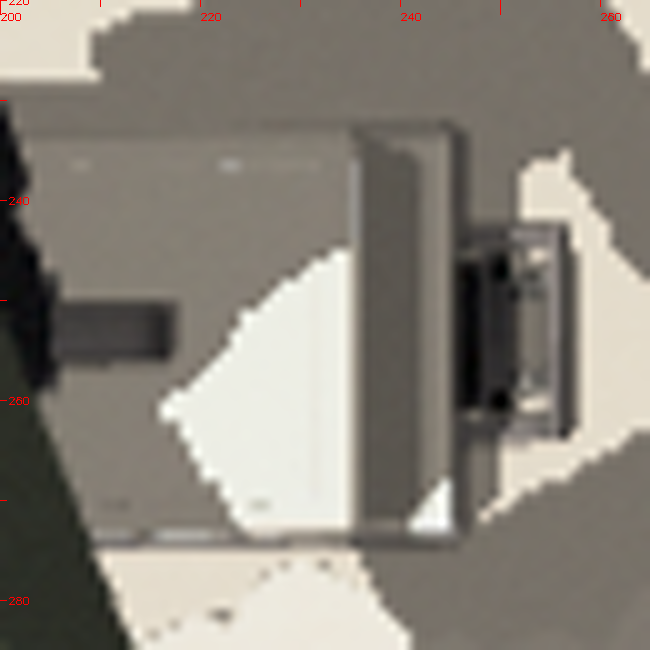

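Request:
play_rows(plan=[[-0.01, 0, 0.04, 0, 5], [-0.01, 0, 0.08, 0, 5], [-0.01, 0, 0.12, 0, 5], [-0.01, 0, 0.16, 0, 5], [-0.01, 0, 0.2, 0, 5]])

```text
time_s: 52.15
eef_pos: [0.3772, 0.285, 0.147]
tool_rot: [-3.137, 0.001, 1.564]
ft_force: [-0.1, -3.0, 8.1]
grip_width: 0.0129
```

```bash
python3 -c "
from h import *
for i in range(3): imaging.capture('top')
s=st()"
```

```text
t 52.3 p [0.3771 0.2851 0.1468] rpy [-3.1372e+00  5.0000e-04  1.5645e+00] f [-0.  -3.6  5. ] g 0.013
```

Request:
play_rows(plan=[[-0.02, 0, 0.02, 0, 5], [-0.02, 0, 0.06, 0, 5], [-0.02, 0, 0.1, 0, 5], [-0.02, 0, 0.15, 0, 5], [-0.02, 0, 0.2, 0, 5]])

```text
time_s: 52.8
eef_pos: [0.378, 0.2848, 0.1379]
tool_rot: [-3.14, -0.001, 1.564]
ft_force: [0.8, -0.8, -0.8]
grip_width: 0.0128
```

```bash
python3 -c "
from h import *
for i in range(3): imaging.capture('top')
s=st()"
```

```text
t 52.95 p [0.3775 0.2843 0.1366] rpy [-3.1384e+00 -2.0000e-04  1.5643e+00] f [ 2.1 -1.2 -0.6] g 0.0129
```

```bash
python3 -c "
from h import *
for n in C: cv2.imwrite('pics/d7%s.png'%n,imaging.capture(n))
crop('pics/d7side.png','pics/d7s2.png',310,250,405,360,6)
crop('pics/d7top.png','pics/d7t2.png',200,220,265,285,10)
st()
"
```

```text
t 53.05 p [0.3774 0.2842 0.1366] rpy [-3.1382  0.      1.5644] f [ 2.5 -1.2 -0.3] g 0.0131
```

View pics/d7s2.png

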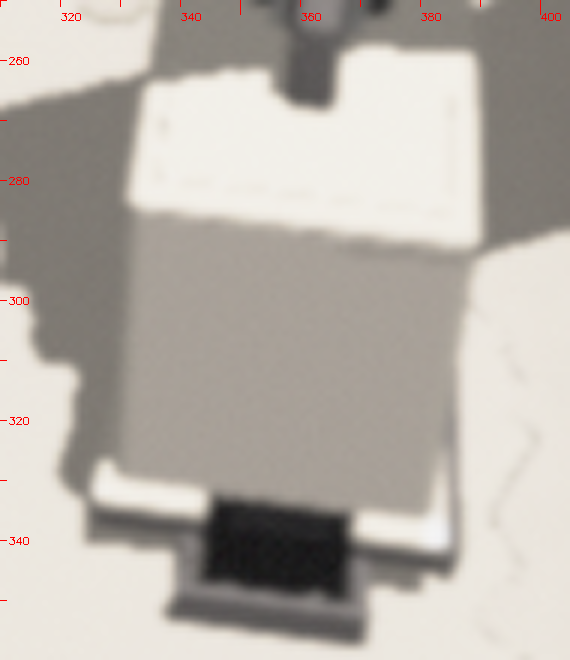

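View pics/d7t2.png

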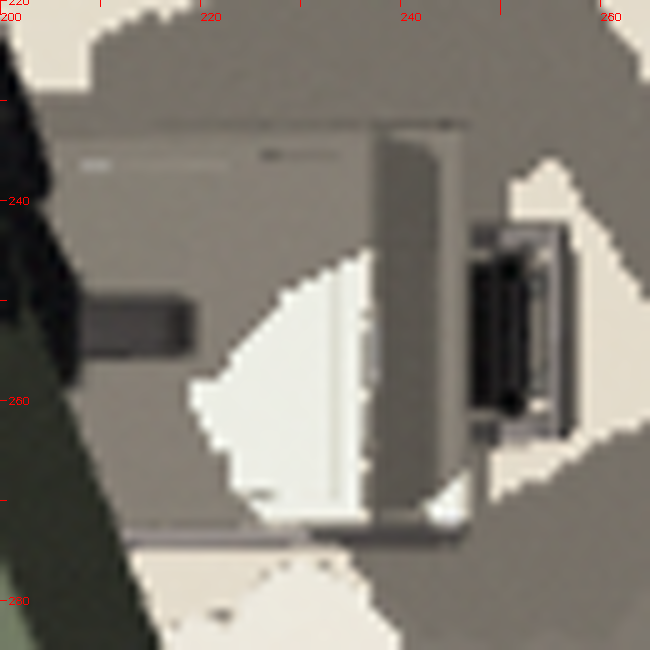

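Request:
play_rows(plan=[[0, 0, 0.04, 0, 5], [0, 0, 0.08, 0, 5], [0, 0, 0.12, 0, 5], [0, 0, 0.14, 0, 5], [0, 0, 0.16, 0, 5]])

```text
time_s: 53.55
eef_pos: [0.3772, 0.2842, 0.1327]
tool_rot: [-3.137, 0.001, 1.565]
ft_force: [-11.4, -8.9, 36.0]
grip_width: 0.0128
```

```bash
python3 -c "
from h import *
for n in C: cv2.imwrite('pics/d8%s.png'%n,imaging.capture(n))
crop('pics/d8side.png','pics/d8s2.png',310,250,405,360,6)
crop('pics/d8top.png','pics/d8t2.png',200,220,265,285,10)
st()
"
```

```text
t 53.65 p [0.3772 0.2842 0.1327] rpy [-3.1373e+00  1.1000e-03  1.5652e+00] f [-10.5  -7.8  30. ] g 0.0127
```

View pics/d8s2.png

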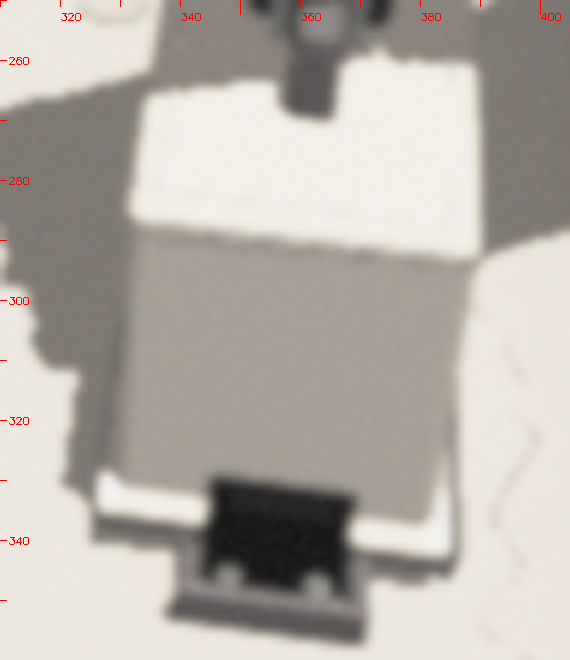

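View pics/d8t2.png

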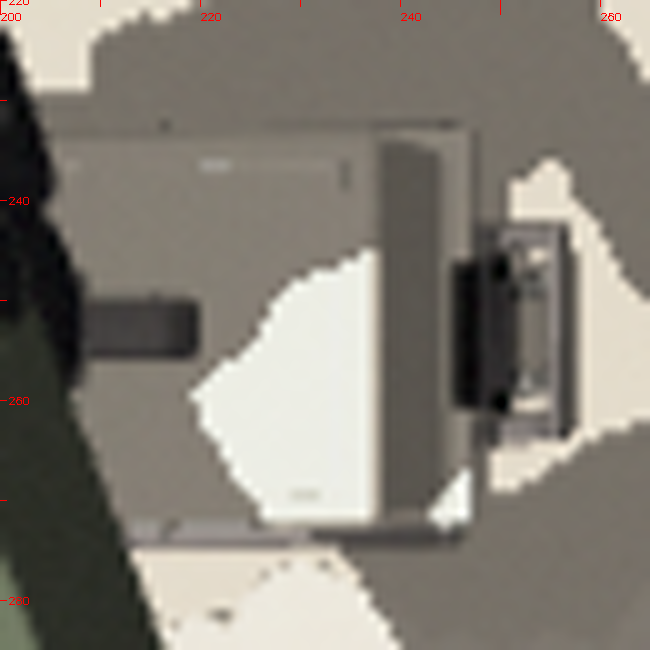

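Request:
play_rows(plan=[[0, 0, -0.03, 0, 5], [0, 0, -0.06, 0, 5], [0, 0, -0.06, 0, 30], [0, 0, -0.06, 0, 50], [0, 0, -0.06, 0, 60]])

```text
time_s: 54.15
eef_pos: [0.3776, 0.2845, 0.1362]
tool_rot: [-3.138, 0.001, 1.565]
ft_force: [0.4, -0.7, 0.5]
grip_width: 0.0512
```

Request:
play_rows(plan=[[0, 0, -0.1, 0, 60], [0, 0, -0.4, 0, 60], [0, 0, -1.0, 0, 60], [-0.5, 0, -1.7, 0, 60], [-1.3, 0, -2.2, 0, 60]])

```text
time_s: 54.65
eef_pos: [0.3788, 0.2204, 0.2495]
tool_rot: [-3.142, -0.001, 1.569]
ft_force: [1.8, -0.1, 1.1]
grip_width: 0.0513
```

Request:
play_rows(plan=[[-0.6, 0, -0.4, 0, 60], [-1.4, 0, -0.6, 0, 60], [-2.2, 0, -0.7, 0, 60], [-2.8, 0, -0.7, 0, 60], [-3.0, 0, -0.7, 0, 60]])

```text
time_s: 55.15
eef_pos: [0.3787, 0.0682, 0.2855]
tool_rot: [3.139, -0.001, 1.565]
ft_force: [0.3, 1.3, 0.5]
grip_width: 0.0512
```

```bash
python3 -c "
from h import *
for n in C: cv2.imwrite('pics/e1%s.png'%n,imaging.capture(n))
crop('pics/e1side.png','pics/e1s2.png',310,250,405,360,6)
crop('pics/e1top.png','pics/e1t2.png',160,220,270,285,7)
st()
"
```

```text
t 55.25 p [0.3786 0.0696 0.2849] rpy [ 3.1405e+00 -1.6000e-03  1.5658e+00] f [ 0.2 -0.1 -0.2] g 0.0509
```

View pics/e1s2.png

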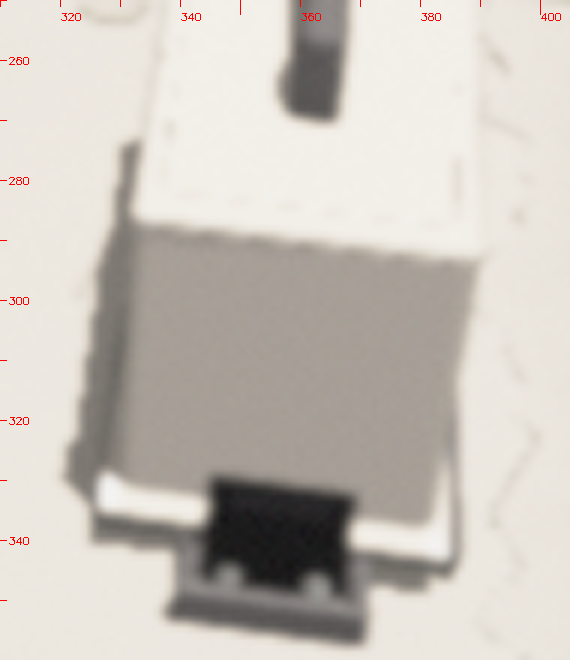

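View pics/e1t2.png

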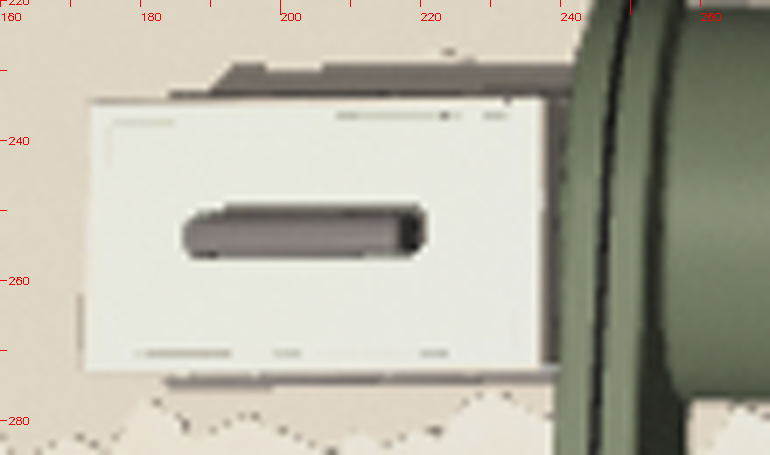

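View pics/e1side.png

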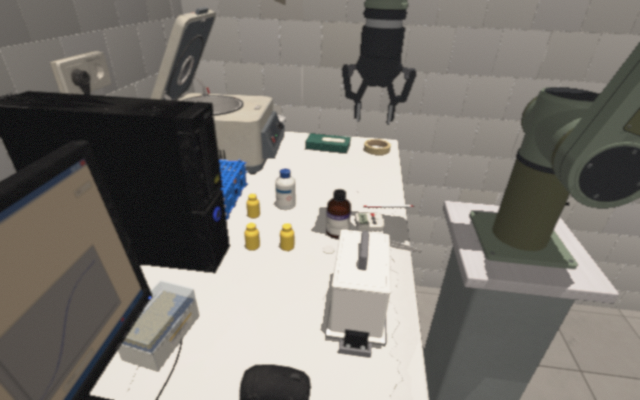

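View pics/e1top.png

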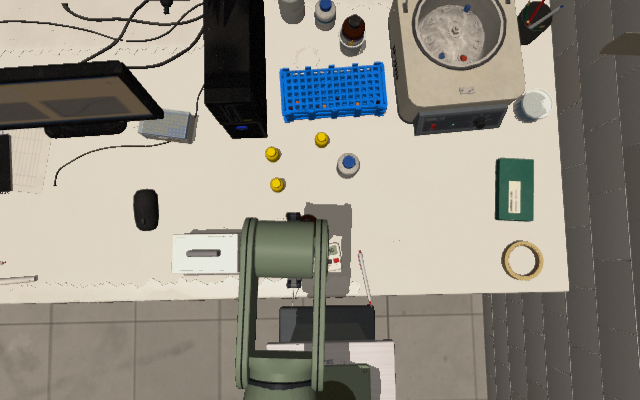

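Request:
play_rows(plan=[[-0.6, 0.1, 0, 0, 60], [-1.3, 0.2, 0, 0, 60], [-2.0, 0.3, 0, 0, 60], [-2.5, 0.35, 0, 0, 60], [-2.6, 0.4, 0, 0, 60]])

```text
time_s: 55.75
eef_pos: [0.3985, -0.0612, 0.2847]
tool_rot: [3.141, -0.002, 1.564]
ft_force: [0.7, 0.7, -0.2]
grip_width: 0.0513
```

```bash
python3 -c "
from h import *
for i in range(4): imaging.capture('side')
for n in C: cv2.imwrite('pics/e2%s.png'%n,imaging.capture(n))
crop('pics/e2top.png','pics/e2t2.png',160,220,270,285,7)
st()
"
```

```text
t 56.05 p [ 0.398  -0.0591  0.2847] rpy [ 3.1407e+00 -2.2000e-03  1.5681e+00] f [-0.2  0.5  0.1] g 0.0509
```

View pics/e2t2.png

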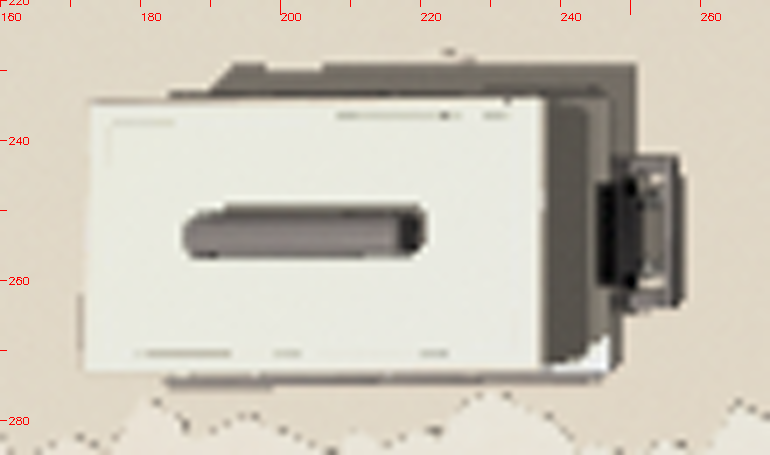

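```bash
python3 -c "
from plant import order
print(order.close_job())"
```

```text
the job is handed in; nothing more can be done
None
```

The job is done and handed in at about 56 s of the 128 s allowed.

- **Packing:** I laid the cold brick in the tray, set the holder on it, and stood the amber bottle in the +y well and the white bottle in the −y well. I then put the hood over everything and pressed it down to its home height. The tool's height put the hood's underside at about 14 mm.
- **Last checks:** The final pictures show both catches back at rest with their hooks over the flange, and the large and yellow bottles upright where they stood. Both small bottles stood upright in their wells in the last view before the hood covered them. The gripper had let go and was clear of everything, with no force on the wrist.
- **Disagreements:** The two cameras differed by about 2 mm on how far the hood sat from the tray centre along y. I split the difference and corrected by the side force while pressing.
- **Force:** The last press peaked at 36 N vertically, with about 14 N sideways, or roughly 39 N in all at the wrist. That was well above the 8–20 N expected because the hood had already bottomed out. I relieved it before letting go.

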